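Load the vial shaker

TASK

Stand every one of the brown vials beside the grey crate upright in a cell of its own in the crate, then lower the metal hold-down plate over the crate's two pins until it lies flush on the crate's end walls. Push the loaded crate up the shaker's ramp, sliding on the ramp and not carried, until its trailing edge drops behind the lip and it sits flat in the bay. Only then set the speed lever to the long mark on the dial, and leave the timer where it stands.

Things in the scene. Friction and masses are not known exactly. Their poses are not given: they have to be found in the camera images.
- vial1_mid (a point): small brown screw-cap vial, 23 mm in diameter and 45 mm tall, 18 g, standing on the bench to the left of the crate; one of up to five alike (3 to 5 are present). This point is its centre, half-way up (22.5 mm over its foot), z along its axis.
- vial2_mid (a point): small brown screw-cap vial, 23 mm in diameter and 45 mm tall, 18 g, standing on the bench to the left of the crate; one of up to five alike (3 to 5 are present). This point is its centre, half-way up (22.5 mm over its foot), z along its axis.
- vial3_mid (a point): small brown screw-cap vial, 23 mm in diameter and 45 mm tall, 18 g, standing on the bench to the left of the crate; one of up to five alike (3 to 5 are present). This point is its centre, half-way up (22.5 mm over its foot), z along its axis.
- vial4_mid (a point): small brown screw-cap vial, 23 mm in diameter and 45 mm tall, 18 g, standing on the bench to the left of the crate; one of up to five alike (3 to 5 are present). This point is its centre, half-way up (22.5 mm over its foot), z along its axis.
- vial5_mid (a point): small brown screw-cap vial, 23 mm in diameter and 45 mm tall, 18 g, standing on the bench to the left of the crate; one of up to five alike (3 to 5 are present). This point is its centre, half-way up (22.5 mm over its foot), z along its axis.
- crate: grey open vial crate, 135 mm long (x) by 92 mm wide (y), 0.35 kg, on the bench before the ramp, x towards the ramp. Origin: centre of its underside, z up. Two end walls, 52.5 mm high, outer faces at x = +-67.5 mm; the one away from the ramp is the flat face to push on. Long sides and cell walls only 14 mm high.
- crate_cells (a point): centre of the crate's cell floors, 6 mm over its underside; axes as the crate's. The six cells have their centres at x = -33, 0, +33 mm and y = -25, +25 mm from here; each is 30 mm wide along x and y and 8 mm deep. The end walls are solid, 18 mm thick, inner faces at |x| = 49.5 mm.
- crate_pins (a point): point midway between the feet of the crate's two steel pins, 52.5 mm over its underside, level with the end walls' tops; axes as the crate's. The pins stand at x = +-56.5 mm, y = 0, 8 mm in diameter, 14 mm tall, tips tapered to 4 mm.
- plate_grip (a point): aluminium hold-down plate, 135 x 88 x 5 mm, 160 g, on the bench right of the crate; two 10.5 mm holes at x = +-56.5 mm, y = 0; fits either way round. A black bridge handle 12 mm thick (x), 60 mm long (y), bar 29 to 41 mm over the underside. This point: middle of the bar, 34 mm over the plate's underside; x along the plate's length, z up.
- shaker: low bench shaker, fixed. Origin on the bench under the middle of its bay; x is the loading direction (up the ramp into the bay, roughly away from the robot), y to the left, z up. Bay: deck 18 mm high from x = -71.5 mm (lip) to +71.5 mm (raised end stop). Drive housing right of it: x = -122 to 23 mm, y = -184 to -68 mm, 78 mm high, with a round white dial (radius 48 mm) facing the robot.
- ramp_foot (a point): middle of the ramp's foot, where it meets the bench, at x = -179.5 mm of the shaker; axes as the shaker's. From here the steel ramp rises 26 mm in 100 mm (15 degrees). Upright guides flare 132 mm apart at the foot, narrow to 98 mm apart 55 mm up the ramp, and run on so along the bay, up to 30 mm over ramp and deck.
- lip (a point): middle of the lip's edge at the bay side, top of the ramp, 26 mm over the bench, at x = -71.5 mm of the shaker: the crest is flat for 8 mm before it, behind it the deck lies 8 mm lower. The crate, 135 mm long, has 8 mm to spare in the 143 mm bay, so its end wall comes to rest up to 8 mm behind here.
- lever (a joint): speed lever, rad: 0 (stop) leans 30 degrees to the right (-y of the shaker), away from the ramp; grows as it swings up and over towards the ramp; upright 0.524, end 1.047. Stays where left; about 1.5 N at the knob moves it. Dial marks each 15 degrees, 0 to 60; the one long mark is at 45 degrees = 0.785 rad, 15 degrees past upright.
- lever_knob (a point): centre of the round black knob, 24 mm in diameter, at the end of the speed lever, 85 mm from its pivot.
- lever_pivot (a point): the lever's pivot, in the plane in which the knob swings: 60 mm over the bench, at x = -152 mm, y = -112 mm of the shaker; axes as the shaker's. The knob swings about it in the y-z plane.
- timer_mid (a point): bystander: small timer, 66 x 62 x 18 mm, on the left; leave it. Centre.
Mind the look-alikes: they are no part of the job. Leave any green look-alike of the part that bears vial5_mid alone.

How it is judged:
On the way, in this order (a step that is already met when the one before it is completed fails the run):
1. every vial stands in a cell of the crate and the plate lies flush over both pins (x of vial1_mid in the frame of crate between -0.048 and 0.048 m and y of vial1_mid in the frame of crate between -0.045 and 0.045 m and z of vial1_mid in the frame of crate between 0.024 and 0.0325 m and angle between the z axis of each of vial1_mid, vial2_mid, vial3_mid, vial4_mid, vial5_mid and the z axis of crate, either way round below 0.25 rad and x of vial2_mid in the frame of crate between -0.048 and 0.048 m and y of vial2_mid in the frame of crate between -0.045 and 0.045 m and z of vial2_mid in the frame of crate between 0.024 and 0.0325 m and x of vial3_mid in the frame of crate between -0.048 and 0.048 m and y of vial3_mid in the frame of crate between -0.045 and 0.045 m and z of vial3_mid in the frame of crate between 0.024 and 0.0325 m and x of vial4_mid in the frame of crate between -0.048 and 0.048 m and y of vial4_mid in the frame of crate between -0.045 and 0.045 m and z of vial4_mid in the frame of crate between 0.024 and 0.0325 m and x of vial5_mid in the frame of crate between -0.048 and 0.048 m and y of vial5_mid in the frame of crate between -0.045 and 0.045 m and z of vial5_mid in the frame of crate between 0.024 and 0.0325 m and z of plate_grip in the frame of crate between 0.0835 and 0.089 m and x of plate_grip in the frame of crate between -0.006 and 0.006 m and y of plate_grip in the frame of crate between -0.006 and 0.006 m and angle between the z axis of plate_grip and the z axis of crate, either way round below 0.04 rad and angle between the x axis of plate_grip and the x axis of crate, either way round below 0.08 rad), for 0.2 s.
2. the crate with its plate slides up the ramp, tilted with it and bearing on it (x of crate in the frame of shaker between -0.19 and -0.055 m and angle between crate's own z axis and vertical between 0.12 and 0.33 rad and contact force between crate and shaker above 0.3 N and z of plate_grip in the frame of crate between 0.0835 and 0.089 m and x of plate_grip in the frame of crate between -0.006 and 0.006 m and y of plate_grip in the frame of crate between -0.006 and 0.006 m and angle between the z axis of plate_grip and the z axis of crate, either way round below 0.04 rad and angle between the x axis of plate_grip and the x axis of crate, either way round below 0.08 rad), for 0.1 s.
3. the crate has dropped behind the lip and sits flat in the bay (x of crate in the frame of shaker between -0.0075 and 0.0075 m and y of crate in the frame of shaker between -0.007 and 0.007 m and z of crate in the frame of shaker between 0.0145 and 0.0215 m and angle between crate's own z axis and vertical below 0.04 rad and angle between the x axis of crate and the x axis of shaker, either way round below 0.1 rad and z of plate_grip in the frame of crate between 0.0835 and 0.089 m and x of plate_grip in the frame of crate between -0.006 and 0.006 m and y of plate_grip in the frame of crate between -0.006 and 0.006 m and angle between the z axis of plate_grip and the z axis of crate, either way round below 0.04 rad and angle between the x axis of plate_grip and the x axis of crate, either way round below 0.08 rad), for 0.2 s.
4. the lever stands at the long mark (value of joint lever between 0.685 and 0.885 rad), for 0.2 s.
At the end, for the whole second after the job is handed in: Every vial upright (0.25 rad) on the floor of a cell (4 mm); plate flush over both pins (2.5 mm up, 6 mm sideways); crate flat in the bay behind the lip (7 mm, 0.04 rad, height 3.5 mm); lever within 0.1 rad of the long mark (0.785 rad); all at rest (all of step 3 and all of step 4 and x of vial1_mid in the frame of crate between -0.048 and 0.048 m and y of vial1_mid in the frame of crate between -0.045 and 0.045 m and z of vial1_mid in the frame of crate between 0.024 and 0.0325 m and angle between the z axis of each of vial1_mid, vial2_mid, vial3_mid, vial4_mid, vial5_mid and the z axis of crate, either way round below 0.25 rad and x of vial2_mid in the frame of crate between -0.048 and 0.048 m and y of vial2_mid in the frame of crate between -0.045 and 0.045 m and z of vial2_mid in the frame of crate between 0.024 and 0.0325 m and x of vial3_mid in the frame of crate between -0.048 and 0.048 m and y of vial3_mid in the frame of crate between -0.045 and 0.045 m and z of vial3_mid in the frame of crate between 0.024 and 0.0325 m and x of vial4_mid in the frame of crate between -0.048 and 0.048 m and y of vial4_mid in the frame of crate between -0.045 and 0.045 m and z of vial4_mid in the frame of crate between 0.024 and 0.0325 m and x of vial5_mid in the frame of crate between -0.048 and 0.048 m and y of vial5_mid in the frame of crate between -0.045 and 0.045 m and z of vial5_mid in the frame of crate between 0.024 and 0.0325 m and linear speed of crate below 0.02 m/s and velocity of joint lever below 0.05 rad/s); the robot touches nothing.
It fails at once if the lever is moved off stop by more than 0.4 rad before the crate is home in the bay (value of joint lever above 0.4 rad and not (x of crate in the frame of shaker between -0.0075 and 0.0075 m and y of crate in the frame of shaker between -0.007 and 0.007 m and z of crate in the frame of shaker between 0.0145 and 0.0215 m and angle between crate's own z axis and vertical below 0.04 rad and angle between the x axis of crate and the x axis of shaker, either way round below 0.1 rad)).
It fails at once if the timer is pushed away from its place by more than 3 cm (distance of timer_mid from where it was at the start of the episode above 0.03 m).
Of vial1, vial2, vial3, vial4, vial5 only 3 to 5 are there at a start; the rules pass over those that are not, and their reading is None.
At some moment in a run one of plate may be knocked a few centimetres aside while the robot is not near it.
Once in a run the grip may slacken for a moment while it holds something.
It also fails if it takes over 192 s, if anything falls off the work surface, if the arm or the gripper's body presses on something with over 40 N, if the wrist force passes 120 N, or if a joint passes its speed limit or range.

ROBOT

A 7-joint arm with a two-finger parallel gripper is mounted at the origin on a cart in front of the work surface, level with it; the furniture and walls round the work are solid. World frame = base frame: x ahead of the robot, y to its left, z up, the work surface at z = 0. Lengths are in m, angles in rad, forces in N, time in s.
With the tool pointing down it reaches from about 0.425 to 0.925 m from the base axis. Payload 6.8 kg.
Tool frame: the origin (TCP) lies at the very end of the fingers, on their centre line; the grasp point (between the pads) lies 19 mm behind it (r.grip_depth is the distance from the TCP to the grasp point, in m); z points along the fingers, y is the direction in which the jaws open and shut (so a half turn about z gives the same grasp; the last joint's range is limited). The gripper opens to 85 mm and grips with 20 to 120 N. Pads are 22 mm wide; open, the fingers measure 114 mm over their backs; the gripper's body (76 mm by 85 mm) begins 54 mm behind the grasp point. The pads swing forward as they close: fully open they stand 13 mm farther back than shut.
Start: joints at [-1.217, 0.477, 0.022, 1.555, -0.011, 1.109, -0.083], TCP at [0.301, 0.604, 0.231] pointing down, gripper open.
Joint ranges: [-2.96, 2.96], [-0.34, 2.1], [-1.41, 1.46], [0.24, 2.44], [-1.37, 4.51], [0.17, 1.92], [-2.96, 2.96]. Speed limits (rad/s): [2.39, 2.39, 3.14, 3.14, 3.14, 3.14, 3.14].

INTERFACE

Orientations are given as a rotation vector (axis times angle).
In Python, from bench import status, eyes, workorder, spotter, r gives the robot as it stands.
- The arm moves only by the tool drive_tool, never from a script. Its argument "commands" is a list of rows, each an object of numbers: "rx", "ry", "rz": the turn, a rotation vector about the world's x, y, z normalised to -1 to 1, where 1 is 8 degrees; "tx", "ty", "tz": the shift along the world's x, y, z normalised to -1 to 1, where 1 is 20 mm; "grip": the closure, from -1 (fully open) to 1 (shut). A call has 1 to 10 rows; each row shifts and turns the commanded pose from where the row before left it; what a row does not reach is not made up. A row lasts 1/8 s, in which the tool goes at most 62.5 mm and 10.7 degrees, less where a joint would pass 70% of its speed; a pose out of reach is approached as far as the arm can. A call with a number of a shift or a turn outside -1 to 1 is refused whole. A call with a gripper value outside its range is refused whole. The fingers move at their own pace and stop on an object; "grip_force" is the grip in N (left out, the last holds). Time passes only in rows, so rows that do not move let the fingers close. It gives the time, the measured TCP pose, the force and the opening at its end, in the units of the state.
- status.get_obs(): the state, without advancing time (a new reading comes with each control period).
- eyes.grab_frame(name): name is "side" or "top"; returns a dict with "frame" (384x512x3 uint8, blue, green, red), "range_z" (384x512 float32, m along the optical axis (not along the pixel's ray), 0 where there is no reading), "fx", "fy", "cx", "cy" (pixels), "dist_coeffs" ([k1, k2, p1, p2, k3] as OpenCV has them; the pictures are not rectified), "T" (4x4, takes a point from camera to world coordinates). Camera axes: x right, y down, z forward; pixel columns grow to the right and rows downward; lengths in m; the calibration is good to about 2 mm. A picture is of the moment at which its call begins.
- workorder.hand_in(): hands the job in, once; it reports no verdict.
Trained networks look in the newest picture that a camera, given by its name, has taken for a name from the list of things; names that differ only in an ending like _2 or _b are one class to them, and where a whole thing is asked for, a point or a joint stands for the part that bears it (a point fixed in the world has none). Each returns a list of dicts, best first, with "confidence" (0 to 1); they miss things now and then, are a little off and sometimes report something else, mostly with a low value. They report only what shows in the picture. A call takes as long as a camera call. They do not tell look-alikes from the thing itself.
- spotter.boxes_of(camera, target): "position" ([column, row] as shares, 0 to 1, of the picture: columns of its width, rows of its height, amid what is visible of it).
- spotter.masks_of(camera, target): "mask" (384x512 bool, what is visible of it) and "position" ([column, row] as shares, 0 to 1, of the picture: columns of its width, rows of its height, amid what is visible of it).
The state is a dict: "clock": time; "joints": joint angles; "qvel": joint speeds; "tau": joint torques, N m; "tcp_pos": TCP position; "orientation": TCP orientation; "contact_force": force on the tool from outside, world axes, zero at the start; "moment": the same for the moment, N m; "grip_width": finger opening in m.
Only numpy, scipy, OpenCV 4.12 (cv2) and the standard library are available. Lean on these libraries where they do the work, as an engineer would, in place of code of your own. Each camera call takes 0.05 s, during which the arm holds its last target.

## Working session

There is one attempt and no reset: what is moved stays moved. The work goes in short steps, Python scripts to look and compute and a tool call to move; the robot and the scene stay as the last step left them, time stands still between calls to the robot, and variables do not carry over. Pictures are saved under pics/ and viewed, and the job is handed in when it is done.

Besides the shell and the picture viewer there is one more tool, called after ">>>" as name(argument=value, ...), one argument or row to a line, values as JSON. drive_tool: Moves the arm, as the interface text tells. Scaled input: -1 to 1 covers 20 mm each way for a shift and 8 degrees each way for a turn. Its arguments: {"type":"object","properties":{"commands":{"type":"array","items":{"type":"object","properties":{"rx":{"type":"number"},"ry":{"type":"number"},"rz":{"type":"number"},"tx":{"type":"number"},"ty":{"type":"number"},"tz":{"type":"number"},"grip":{"type":"number"}}}},"grip_force":{"type":"number"}},"required":["commands"]}

```bash
ls; mkdir -p pics
cat > h.py <<'E'
import numpy as np, cv2
from bench import status, eyes, workorder, spotter, r
def grab(n,save=None):
    f=eyes.grab_frame(n)
    if save: cv2.imwrite('pics/'+save,f['frame'])
    return f
def pix2w(f,u,v,z=None,depth=None):
    K=np.array([[f['fx'],0,f['cx']],[0,f['fy'],f['cy']],[0,0,1.]])
    p=cv2.undistortPoints(np.array(np.c_[u,v],float).reshape(-1,1,2),K,np.array(f['dist_coeffs'],float)).reshape(-1,2)
    T=np.array(f['T']); d=np.c_[p,np.ones(len(p))]
    if depth is not None: return (d*np.asarray(depth).reshape(-1,1))@T[:3,:3].T+T[:3,3]
    w=d@T[:3,:3].T; s=(z-T[2,3])/w[:,2]
    return T[:3,3]+w*s[:,None]
def cloud(f):
    h,w=f['range_z'].shape; vv,uu=np.mgrid[:h,:w]
    P=pix2w(f,uu.ravel(),vv.ravel(),depth=f['range_z'].ravel()).reshape(h,w,3)
    P[f['range_z']<=0]=np.nan
    return P
E
python3 - <<'E'
from h import *
for n in('side','top'):
    f=grab(n,n+'0.png'); print(n,f['fx'],f['T'],f['dist_coeffs'])
print(status.get_obs(), r.grip_depth)
E
```

```text
pics
side 376.5919632262684 [[-0.97787485 -0.10189935  0.18269457  0.43195683]
 [-0.20787929  0.57098827 -0.79420312  0.61165624]
 [-0.02338767 -0.81460968 -0.57953783  0.61933889]
 [ 0.          0.          0.          1.        ]] [-0.08342541  0.          0.          0.          0.        ]
top 481.18513369544854 [[-1.54475088e-02 -9.95222380e-01  9.64042982e-02  4.88345302e-01]
 [-9.99878465e-01  1.55784353e-02  6.05533277e-04 -9.22469860e-02]
 [-2.10446839e-03 -9.63832278e-02 -9.95342074e-01  1.43356991e+00]
 [ 0.00000000e+00  0.00000000e+00  0.00000000e+00  1.00000000e+00]] [-0.19703235  0.          0.          0.          0.        ]
{'clock': 0.1, 'joints': array([-1.21714802,  0.47771181,  0.0223294 ,  1.55632389, -0.01149276,
        1.10928247, -0.0831038 ]), 'qvel': array([-1.11764067e-04,  3.26600059e-04,  5.03897652e-04, -3.33822614e-03,
       -9.99468777e-05, -1.07736831e-03,  7.95794564e-04]), 'tau': array([ 5.04709227e-03, -5.97754955e+01,  1.61373485e+00, -2.81953830e+01,
        1.27875686e-02,  5.03075935e-03,  4.62387078e-06]), 'tcp_pos': array([0.3004957 , 0.60384901, 0.23043856]), 'orientation': array([-7.18780096e-01, -3.05800111e+00,  2.47777237e-03]), 'contact_force': array([-0.3219273 , -0.28102217,  0.50828263]), 'moment': array([-0.05109971,  0.02577608, -0.08912486]), 'grip_width': 0.08530927898708325} 0.0187
```

View pics/top0.png

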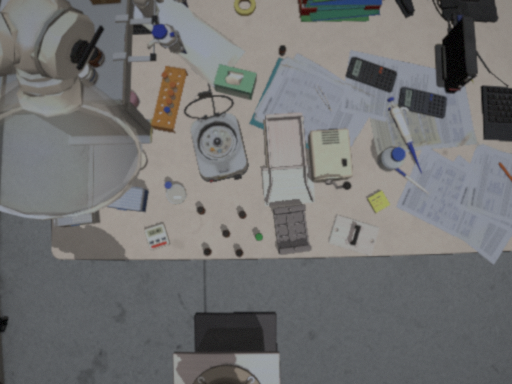

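View pics/side0.png

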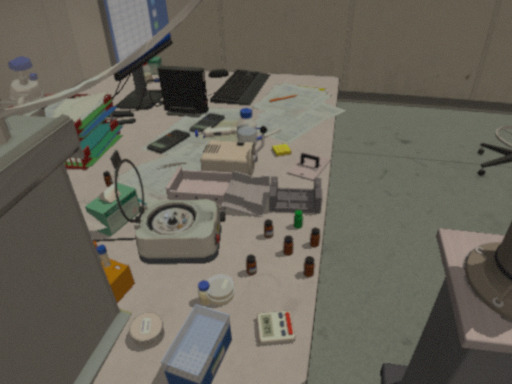

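```bash
cat >> h.py <<'E'
def proj(f,P):
    T=np.linalg.inv(np.array(f['T'])); P=np.atleast_2d(P)
    K=np.array([[f['fx'],0,f['cx']],[0,f['fy'],f['cy']],[0,0,1.]])
    rv=cv2.Rodrigues(T[:3,:3])[0]
    return cv2.projectPoints(P.astype(float),rv,T[:3,3],K,np.array(f['dist_coeffs'],float))[0].reshape(-1,2)
E
python3 - <<'E'
from h import *
S={}
for n in('top','side'):
    f=grab(n); print(n,proj(f,[[.301,.604,.231],[0,0,0],[.5,0,0]]))
    C=cloud(f)
    np.savez(f'c_{n}.npz',C=C,img=f['frame'],rz=f['range_z'])
    for t in ['vial1_mid','crate','plate_grip','shaker','lever','timer_mid','lever_knob']:
        for d in spotter.masks_of(n,t):
            m=d['mask']; P=C[m]; P=P[~np.isnan(P[:,0])]
            print(n,t,round(d['confidence'],2),np.round(np.array(d['position'])*[512,384],1),m.sum(),np.round(np.median(P,0),3) if len(P) else None,np.round(P.max(0),3) if len(P) else None)
E
```

```text
top [[ -5.32650496 310.89812991]
 [226.23097962 402.69783718]
 [223.48753339 236.55053313]]
top vial1_mid 0.44 [228.6 234.3] 56 [ 0.508 -0.01   0.044] [0.519 0.002 0.051]
top crate 0.76 [293.  229.9] 1483 [ 0.517 -0.2    0.013] [ 0.587 -0.149  0.073]
top plate_grip 0.89 [354.8 237.5] 1256 [ 0.497 -0.386  0.006] [ 0.555 -0.316  0.05 ]
top plate_grip 0.51 [209.6 249.6] 46 [0.456 0.045 0.044] [0.464 0.057 0.051]
top shaker 0.85 [303.5 159.8] 6281 [ 0.72  -0.227  0.024] [ 0.859 -0.12   0.151]
top timer_mid 0.79 [156.3 235.8] 427 [0.501 0.197 0.017] [0.536 0.233 0.027]
top lever_knob 0.55 [342.1 187. ] 133 [ 0.637 -0.334  0.12 ] [ 0.655 -0.301  0.151]
side [[448.06638045 637.32711642]
 [520.45867346 282.78771023]
 [290.09629775 254.74262981]]
side vial1_mid 0.5 [288.9 245.7] 198 [ 0.505 -0.001  0.028] [0.521 0.004 0.049]
side crate 0.58 [293.8 198.4] 1435 [ 0.517 -0.189  0.013] [ 0.602 -0.109  0.067]
side plate_grip 0.59 [309.7 167. ] 694 [ 0.495 -0.376  0.006] [ 0.554 -0.245  0.054]
side shaker 0.78 [229.2 181. ] 5110 [ 0.711 -0.235  0.035] [ 0.877 -0.058  0.148]
side shaker 0.6 [251.1 268. ] 197 [0.573 0.074 0.028] [0.586 0.079 0.047]
side shaker 0.53 [274.6 325.1] 1072 [0.499 0.205 0.016] [0.537 0.238 0.022]
side shaker 0.42 [295.5 198.7] 1383 [ 0.513 -0.189  0.014] [ 0.583 -0.111  0.067]
side lever 0.51 [262.6 131.2] 78 [ 0.628 -0.337  0.133] [ 0.673 -0.306  0.148]
side timer_mid 0.9 [275.8 325. ] 1048 [0.499 0.206 0.016] [0.538 0.237 0.022]
side lever_knob 0.71 [263.7 135.7] 88 [ 0.63  -0.335  0.122] [ 0.673 -0.309  0.148]
```

Run:
```python
import cv2
a=cv2.imread('pics/top0.png')[100:260,140:390]; cv2.imwrite('pics/topc.png',cv2.resize(a,None,fx=3.2,fy=3.2,interpolation=cv2.INTER_CUBIC))
a=cv2.imread('pics/side0.png')[110:300,150:350]; cv2.imwrite('pics/sidec.png',cv2.resize(a,None,fx=3,fy=3,interpolation=cv2.INTER_CUBIC))
```

```text
(no output)
```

View pics/topc.png

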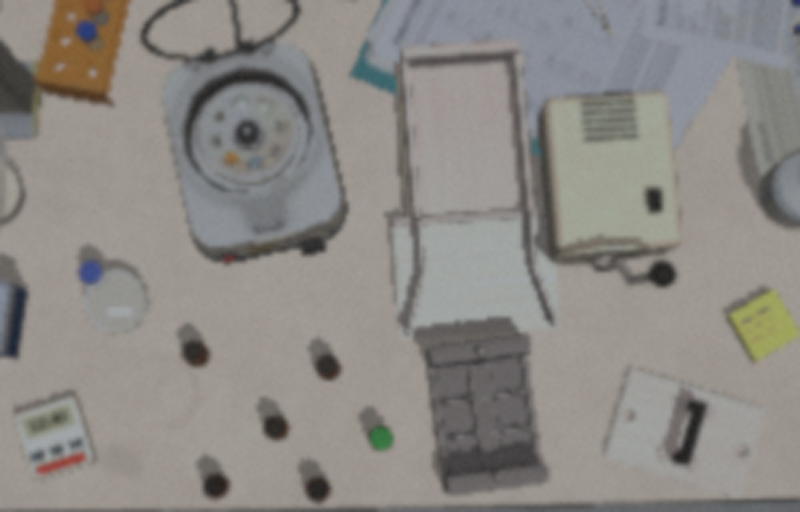

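View pics/sidec.png

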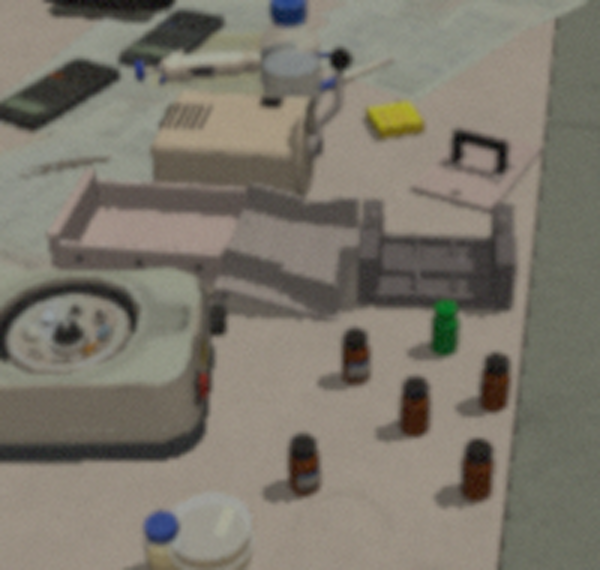

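Run:
```python
import numpy as np,cv2
from scipy import ndimage
for n in('top','side'):
    d=np.load(f'c_{n}.npz'); C=d['C']; z=C[...,2]
    # table plane
    m=(C[...,0]>.42)&(C[...,0]<.6)&(C[...,1]>.1)&(C[...,1]<.14)
    print(n,'table z',np.nanmedian(z[m]),np.nanstd(z[m]))
    m=(z>.043)&(z<.06)&(C[...,0]>.40)&(C[...,0]<.64)&(C[...,1]>-.28)&(C[...,1]<-.09)
    l,k=ndimage.label(m)
    for i in range(1,k+1):
        P=C[l==i]
        if len(P)>15: print('wall',i,len(P),P.mean(0).round(4),cv2.minAreaRect(P[:,:2].astype(np.float32)*1000))
    m=(z>.025)&(z<.06)&(C[...,0]>.40)&(C[...,0]<.64)&(C[...,1]>-.13)&(C[...,1]<.15)
    l,k=ndimage.label(m)
    for i in range(1,k+1):
        P=C[l==i]
        uv=np.argwhere(l==i).mean(0)
        if len(P)>8: print('vial',i,len(P),uv.round(1),np.median(P,0).round(4),P.min(0).round(3),P.max(0).round(3), d['img'][l==i].mean(0).round(0))
    m=(z>.003)&(z<.06)&(C[...,0]>.40)&(C[...,0]<.60)&(C[...,1]<-.30)&(C[...,1]>-.48)
    P=C[m]; print('plate',len(P),P.mean(0),cv2.minAreaRect(P[:,:2].astype(np.float32)*1000))
    m&=z>.03
    P=C[m]; print('handle',len(P),P.mean(0),cv2.minAreaRect(P[:,:2].astype(np.float32)*1000))
```

```text
top table z -2.631844642564385e-05 0.18748570591151964
wall 3 195 [ 0.576  -0.194   0.0527] ((576.3590698242188, -194.42111206054688), (18.165788650512695, 92.08023834228516), 6.562755584716797)
wall 4 25 [ 0.4975 -0.1031  0.0467] ((498.30584716796875, -103.75370788574219), (14.385614395141602, 14.396252632141113), 88.94596862792969)
wall 6 198 [ 0.4596 -0.2073  0.0525] ((460.05975341796875, -207.58889770507812), (18.979658126831055, 92.85804748535156), 6.388850688934326)
vial 1 162 [196.  177.5] [0.6205 0.133  0.0312] [0.6   0.113 0.025] [0.639 0.15  0.039] [145. 148. 148.]
vial 2 48 [209.9 200.2] [0.5775 0.0648 0.0438] [0.569 0.054 0.025] [0.59  0.075 0.052] [53. 58. 65.]
vial 3 47 [214.1 241.9] [ 0.5638 -0.0571  0.0441] [ 0.553 -0.066  0.028] [ 0.574 -0.045  0.05 ] [54. 58. 64.]
vial 4 51 [233.4 225.5] [ 0.5096 -0.0093  0.044 ] [ 0.498 -0.018  0.025] [0.519 0.002 0.051] [57. 61. 68.]
vial 5 52 [236.5 258.5] [ 0.4984 -0.1038  0.0431] [ 0.488 -0.114  0.027] [ 0.509 -0.094  0.053] [ 74. 112.  71.]
vial 6 51 [251.8 206.3] [0.4558 0.0479 0.0433] [0.447 0.037 0.026] [0.467 0.058 0.051] 
[... 1246 characters left out ...]
.3 288.5] [ 0.5055 -0.0021  0.039 ] [ 0.495 -0.018  0.025] [0.516 0.004 0.049] [40. 49. 64.]
vial 6 119 [260.8 251. ] [0.5739 0.0715 0.0393] [0.564 0.054 0.025] [0.586 0.079 0.047] [39. 48. 62.]
vial 7 117 [262.7 308.7] [0.4544 0.0548 0.0392] [0.445 0.04  0.026] [0.466 0.06  0.047] [35. 44. 58.]
vial 8 301 [282.6 222.8] [0.6197 0.1335 0.0299] [0.595 0.111 0.027] [0.64  0.15  0.033] [142. 152. 154.]
plate 764 [ 0.50642165 -0.3873358   0.01086523] ((520.1118774414062, -394.2269592285156), (162.2865447998047, 164.66444396972656), 87.74638366699219)
handle 86 [ 0.49311793 -0.38463878  0.03778169] ((493.1084289550781, -386.7033996582031), (14.58960247039795, 57.59230422973633), 72.23639678955078)
```

Run:
```python
import numpy as np,cv2
from scipy import ndimage
for n in('top','side'):
    d=np.load(f'c_{n}.npz'); C=d['C']; z=C[...,2]
    m=(z>.07)&(z<.085)&(C[...,0]>.60)&(C[...,0]<.9)&(C[...,1]>-.42)&(C[...,1]<-.22)
    l,k=ndimage.label(m)
    for i in range(1,k+1):
        P=C[l==i]
        if len(P)>50: print(n,'housing',len(P),P.mean(0).round(4),cv2.minAreaRect(P[:,:2].astype(np.float32)*1000))
    # deck
    m=(z>.012)&(z<.0225)&(C[...,0]>.66)&(C[...,0]<.9)&(C[...,1]>-.30)&(C[...,1]<-.10)
    l,k=ndimage.label(m)
    for i in range(1,k+1):
        P=C[l==i]
        if len(P)>80: print(n,'deck',len(P),P.mean(0).round(4),cv2.minAreaRect(P[:,:2].astype(np.float32)*1000))
    # guides
    m=(z>.035)&(z<.066)&(C[...,0]>.60)&(C[...,0]<.9)&(C[...,1]>-.28)&(C[...,1]<-.10)
    l,k=ndimage.label(m)
    for i in range(1,k+1):
        P=C[l==i]
        if len(P)>20: print(n,'guide',len(P),P.mean(0).round(4),P.min(0).round(3),P.max(0).round(3),cv2.minAreaRect(P[:,:2].astype(np.float32)*1000))
    for a,b in((.66,.70),(.70,.74),(.74,.78),(.78,.82)):
        mm=m&(C[...,0]>a)&(C[...,0]<b)&(z>.042)
        for s in (-1,1):
            q=C[mm&(s*(C[...,1]+.21)>0)]
            if len(q): print(a,s,len(q),q.mean(0).round(4),q[:,1].min().round(4),q[:,1].max().round(4))
```

```text
top housing 1845 [ 0.7331 -0.3151  0.0786] ((732.4364013671875, -316.4332275390625), (148.5562286376953, 115.45720672607422), 2.921870231628418)
top deck 91 [ 0.8805 -0.1301  0.0176] ((879.7894287109375, -129.31124877929688), (27.210498809814453, 50.147701263427734), 39.451263427734375)
top deck 1332 [ 0.7773 -0.1889  0.0184] ((777.2996826171875, -189.29676818847656), (146.38914489746094, 97.8873519897461), 2.972846746444702)
top deck 205 [ 0.6707 -0.1986  0.0189] ((675.275634765625, -194.4936981201172), (95.53709411621094, 29.971784591674805), 89.73294067382812)
top guide 484 [ 0.7881 -0.1881  0.0487] [ 0.633 -0.251  0.035] [ 0.859 -0.129  0.062] ((748.16552734375, -189.91763305664062), (223.84848022460938, 113.2983627319336), 3.2051990032196045)
top guide 32 [ 0.7639 -0.2576  0.0503] [ 0.733 -0.259  0.035] [ 0.796 -0.256  0.065] ((764.47705078125, -257.3618469238281), (62.93195724487305, 1.5132063627243042), 2.1649115085601807)
0.66 -1 34 [ 0.6808 -0.2509  0.0518] -0.2638 -0.2418
0.66 1 23 [ 0.6832 -0.1415  0.0473] -0.1432 -0.1377
0.7 -1 42 [ 0.7192 -0.2488  0.0493] -0.261 -0.24
0.
[... 741 characters left out ...]
828125, -138.9554443359375), (105.3205795288086, 29.863719940185547), 8.733863830566406)
side guide 1276 [ 0.7526 -0.2085  0.0467] [ 0.641 -0.278  0.035] [ 0.859 -0.127  0.066] ((749.7307739257812, -201.9442138671875), (216.63552856445312, 143.3837432861328), 2.7143092155456543)
0.66 -1 142 [ 0.6805 -0.2565  0.0519] -0.2666 -0.2396
0.66 1 51 [ 0.68   -0.1408  0.047 ] -0.1466 -0.1356
0.7 -1 124 [ 0.7196 -0.2559  0.0523] -0.2634 -0.2385
0.7 1 36 [ 0.7197 -0.1374  0.045 ] -0.1423 -0.1339
0.74 -1 123 [ 0.7598 -0.2537  0.0523] -0.2622 -0.2349
0.74 1 32 [ 0.7584 -0.1355  0.045 ] -0.1424 -0.1319
0.78 -1 70 [ 0.7927 -0.2478  0.05  ] -0.2598 -0.2325
0.78 1 35 [ 0.7988 -0.1328  0.045 ] -0.1393 -0.1287
```

Run:
```python
import numpy as np
for n in('top','side'):
    C=np.load(f'c_{n}.npz')['C']; P=C.reshape(-1,3); P=P[(P[:,2]>.1)]
    H,xe,ye=np.histogram2d(P[:,0],P[:,1],bins=[np.arange(-.1,1.2,.1),np.arange(-.6,1.0,.1)])
    Z=np.zeros(H.shape)
    for p in P:
        i=int((p[0]+.1)//.1);j=int((p[1]+.6)//.1)
        if 0<=i<Z.shape[0] and 0<=j<Z.shape[1]: Z[i,j]=max(Z[i,j],p[2])
    print(n); print('y',np.round(ye,1))
    for i in range(len(Z)): print(round(xe[i],1),Z[i].round(2))
```

```text
top
y [-0.6 -0.5 -0.4 -0.3 -0.2 -0.1 -0.   0.1  0.2  0.3  0.4  0.5  0.6  0.7
  0.8  0.9]
-0.1 [0. 0. 0. 0. 0. 0. 0. 0. 0. 0. 0. 0. 0. 0. 0.]
0.0 [0. 0. 0. 0. 0. 0. 0. 0. 0. 0. 0. 0. 0. 0. 0.]
0.1 [0. 0. 0. 0. 0. 0. 0. 0. 0. 0. 0. 0. 0. 0. 0.]
0.2 [0.   0.   0.   0.   0.   0.   0.   0.   0.   0.67 0.   0.33 0.   0.
 0.  ]
0.3 [0. 0. 0. 0. 0. 0. 0. 0. 0. 0. 0. 0. 0. 0. 0.]
0.4 [0. 0. 0. 0. 0. 0. 0. 0. 0. 0. 0. 0. 0. 0. 0.]
0.5 [0.   0.   0.   0.   0.   0.   0.   0.69 0.72 0.71 0.   0.   0.   0.
 0.  ]
0.6 [0.   0.   0.15 0.11 0.   0.   0.   0.7  0.73 0.73 0.   0.   0.   0.
 0.  ]
0.7 [0.13 0.13 0.   0.   0.   0.   0.   0.83 0.86 0.71 0.   0.   0.   0.
 0.  ]
0.8 [0.   0.   0.   0.   0.   0.22 0.26 0.83 0.85 0.   0.46 0.   0.   0.
 0.  ]
0.9 [0.   0.   0.   0.   0.   0.11 0.47 0.47 0.46 0.   0.   0.   0.   0.
 0.  ]
1.0 [0.   0.   0.   0.   0.   0.   0.3  0.42 0.43 0.41 0.49 0.   0.   0.
 0.  ]
side
y [-0.6 -0.5 -0.4 -0.3 -0.2 -0.1 -0.   0.1  0.2  0.3  0.4  0.5  0.6  0.7
  0.8  0.9]
-0.1 [0. 0. 0. 0. 0. 0. 0. 0. 0. 0. 0. 0. 0. 0. 0.]
0.0 [0.   0.   0.   0.   0.   0.14 0.14 0.   0.   0.   0.   0.   0.   0.
 0.  ]
0.1 [0. 0. 0. 0. 0. 0. 0. 0. 0. 0. 0. 0. 0. 0. 0.]
0.2 [0. 0. 0. 0. 0. 0. 0. 0. 0. 0. 0. 0. 0. 0. 0.]
0.3 [0. 0. 0. 0. 0. 0. 0. 0. 0. 0. 0. 0. 0. 0. 0.]
0.4 [0. 0. 0. 0. 0. 0. 0. 0. 0. 0. 0. 0. 0. 0. 0.]
0.5 [0. 0. 0. 0. 0. 0. 0. 0. 0. 0. 0. 0. 0. 0. 0.]
0.6 [0.12 0.12 0.15 0.11 0.   0.   0.   0.55 0.   0.   0.   0.   0.   0.
 0.  ]
0.7 [0.12 0.13 0.   0.   0.   0.   0.   0.56 0.57 0.51 0.   0.   0.   0.
 0.  ]
0.8 [0.   0.   0.   0.   0.   0.22 0.25 0.41 0.44 0.42 0.27 0.   0.   0.
 0.  ]
0.9 [0.   0.   0.   0.   0.   0.1  0.37 0.39 0.   0.   0.   0.   0.   0.
 0.  ]
1.0 [0. 0. 0. 0. 0. 0. 0. 0. 0. 0. 0. 0. 0. 0. 0.]
```

>>> drive_tool(
  commands=[
    {"tx":0.3,"ty":-1,"rz":0.41},
    {"tx":0.3,"ty":-1,"rz":0.41},
    {"tx":0.3,"ty":-1,"rz":0.41},
    {"tx":0.3,"ty":-1,"rz":0.41},
    {"tx":0.3,"ty":-1,"rz":0.41},
    {"tx":0.3,"ty":-1,"rz":0.41},
    {"tx":0.3,"ty":-1,"rz":0.41},
    {"tx":0.3,"ty":-1,"rz":0.41},
    {"tx":0.3,"ty":-1,"rz":0.41},
    {"tx":0.3,"ty":-1,"rz":0.41},
  ],
  grip_force=30,
)

```text
validation failed for argument at $.co...
```

>>> drive_tool(
  commands=[
    {"tx":0.3,"ty":-1,"tz":0,"rx":0,"ry":0,"rz":0.41,"grip":-1},
  ],
  grip_force=30,
)

```text
clock: 1.02
tcp_pos: [0.3055, 0.5854, 0.2311]
orientation: [-0.625, -3.078, -0.001]
contact_force: [-0.1, -0.8, 0.3]
grip_width: 0.0851
```

>>> drive_tool(
  commands=[
    {"tx":0.3,"ty":-1,"tz":0,"rx":0,"ry":0,"rz":0.41,"grip":-0.4},
    {"tx":0.3,"ty":-1,"tz":0,"rx":0,"ry":0,"rz":0.41,"grip":-0.4},
    {"tx":0.3,"ty":-1,"tz":0,"rx":0,"ry":0,"rz":0.41,"grip":-0.4},
    {"tx":0.3,"ty":-1,"tz":0,"rx":0,"ry":0,"rz":0.41,"grip":-0.4},
    {"tx":0.3,"ty":-1,"tz":0,"rx":0,"ry":0,"rz":0.41,"grip":-0.4},
    {"tx":0.3,"ty":-1,"tz":0,"rx":0,"ry":0,"rz":0.41,"grip":-0.4},
    {"tx":0.3,"ty":-1,"tz":0,"rx":0,"ry":0,"rz":0.41,"grip":-0.4},
    {"tx":0.3,"ty":-1,"tz":0,"rx":0,"ry":0,"rz":0.41,"grip":-0.4},
    {"tx":0.3,"ty":-1,"tz":0,"rx":0,"ry":0,"rz":0.41,"grip":-0.4},
    {"tx":0.3,"ty":-1,"tz":0,"rx":0,"ry":0,"rz":0,"grip":-0.4},
  ],
)

```text
clock: 2.28
tcp_pos: [0.367, 0.3835, 0.2314]
orientation: [-0.173, 3.137, 0.0]
contact_force: [0.1, 0.4, -0.8]
grip_width: 0.0601
```

>>> drive_tool(
  commands=[
    {"tx":0.3,"ty":-1,"tz":0,"rx":0,"ry":0,"rz":0,"grip":-0.4},
    {"tx":0.3,"ty":-1,"tz":0,"rx":0,"ry":0,"rz":0,"grip":-0.4},
    {"tx":0.3,"ty":-1,"tz":0,"rx":0,"ry":0,"rz":0,"grip":-0.4},
    {"tx":0.3,"ty":-1,"tz":0,"rx":0,"ry":0,"rz":0,"grip":-0.4},
    {"tx":0.3,"ty":-1,"tz":0,"rx":0,"ry":0,"rz":0,"grip":-0.4},
    {"tx":0.3,"ty":-1,"tz":-0.5,"rx":0,"ry":0,"rz":0,"grip":-0.4},
    {"tx":0.3,"ty":-1,"tz":-0.5,"rx":0,"ry":0,"rz":0,"grip":-0.4},
    {"tx":0.3,"ty":-1,"tz":-0.5,"rx":0,"ry":0,"rz":0,"grip":-0.4},
    {"tx":0.3,"ty":-1,"tz":-0.5,"rx":0,"ry":0,"rz":0,"grip":-0.4},
    {"tx":0.3,"ty":-1,"tz":-0.5,"rx":0,"ry":0,"rz":0,"grip":-0.4},
  ],
)

```text
clock: 3.52
tcp_pos: [0.427, 0.1831, 0.1811]
orientation: [-0.173, 3.137, 0.0]
contact_force: [-0.9, 1.5, -0.1]
grip_width: 0.06
```

>>> drive_tool(
  commands=[
    {"tx":0.3,"ty":-1,"tz":-0.5,"rx":0,"ry":0,"rz":0,"grip":-0.4},
    {"tx":0.3,"ty":-1,"tz":-0.5,"rx":0,"ry":0,"rz":0,"grip":-0.4},
    {"tx":0.3,"ty":-1,"tz":-0.5,"rx":0,"ry":0,"rz":0,"grip":-0.4},
    {"tx":0.3,"ty":-1,"tz":-0.5,"rx":0,"ry":0,"rz":0,"grip":-0.4},
    {"tx":0.3,"ty":-1,"tz":-0.5,"rx":0,"ry":0,"rz":0,"grip":-0.4},
    {"tx":0.3,"ty":-0.5,"tz":-0.5,"rx":0,"ry":0,"rz":0,"grip":-0.4},
    {"tx":0,"ty":0,"tz":0,"rx":0,"ry":0,"rz":0,"grip":-0.4},
    {"tx":0,"ty":0,"tz":0,"rx":0,"ry":0,"rz":0,"grip":-0.4},
  ],
)

```text
clock: 4.53
tcp_pos: [0.4628, 0.0751, 0.1215]
orientation: [-0.175, 3.137, 0.001]
contact_force: [0.3, -0.2, -0.3]
grip_width: 0.0598
```

Run:
```python
from h import *
ob=status.get_obs(); t=ob['tcp_pos']; print(t,ob['grip_width'])
R=cv2.Rodrigues(np.array(ob['orientation']))[0]
for n in('top','side'):
    f=grab(n,n+'1.png'); print(n,proj(f,[t,t+R@[0,.03,0],t-R@[0,.03,0],t-R@[0,0,.1]]))
    C=cloud(f); m=(C[...,2]>.115)&(np.abs(C[...,0]-t[0])<.08)&(np.abs(C[...,1]-t[1])<.08)
    P=C[m]; 
    im=f['frame'].copy()
    for p in proj(f,[t,t+R@[0,.03,0],t-R@[0,.03,0]]): cv2.circle(im,(int(p[0]),int(p[1])),1,(0,0,255),-1)
    c=proj(f,t)[0].astype(int); x0=max(c[0]-70,0);y0=max(c[1]-70,0)
    cv2.imwrite(f'pics/{n}1c.png',cv2.resize(im[y0:y0+140,x0:x0+140],None,fx=4,fy=4,interpolation=cv2.INTER_CUBIC)); print(x0,y0)
    for a in np.arange(.115,.4,.01):
        q=P[(P[:,2]>a)&(P[:,2]<a+.01)]
        if len(q)>5: print(a.round(3),len(q),q.min(0).round(3),q.max(0).round(3))
```

```text
[0.46275854 0.07505313 0.12146565] 0.059754474842700626
top [[193.31629098 250.22440269]
 [182.47783772 251.54583375]
 [204.19011766 248.88809458]
 [188.31289998 251.04797916]]
123 180
0.165 7 [0.456 0.032 0.172] [0.482 0.038 0.175]
0.175 13 [0.456 0.029 0.176] [0.48  0.039 0.184]
0.185 7 [0.452 0.039 0.187] [0.48  0.041 0.194]
0.195 10 [0.452 0.043 0.195] [0.485 0.048 0.202]
0.215 14 [0.46  0.007 0.216] [0.485 0.025 0.225]
0.225 75 [0.46  0.007 0.225] [0.482 0.039 0.235]
0.235 14 [0.458 0.029 0.235] [0.478 0.041 0.245]
0.255 9 [0.449 0.038 0.255] [0.49  0.048 0.265]
0.265 10 [0.452 0.038 0.265] [0.493 0.05  0.274]
0.275 8 [0.454 0.038 0.275] [0.49  0.048 0.284]
0.315 6 [0.455 0.036 0.317] [0.488 0.044 0.323]
0.325 13 [0.46  0.035 0.325] [0.483 0.04  0.334]
side [[305.72346794 239.83913422]
 [305.79648604 250.90320765]
 [305.64865617 229.47692069]
 [308.71327057 198.03512183]]
235 169
0.125 24 [0.45  0.045 0.125] [0.476 0.116 0.135]
0.135 43 [0.447 0.108 0.135] [0.469 0.119 0.145]
0.145 48 [0.447 0.045 0.145] [0.475 0.119 0.155]
0.155 15 [0.451 0.042 0.155] [0.476 0.119 0.165]
0.165 
[... 488 characters left out ...]

0.265 218 [0.426 0.077 0.265] [0.497 0.113 0.275]
0.275 231 [0.427 0.08  0.275] [0.498 0.113 0.285]
0.285 287 [0.426 0.064 0.285] [0.5   0.113 0.295]
0.295 261 [0.427 0.069 0.295] [0.499 0.113 0.305]
0.305 119 [0.425 0.084 0.306] [0.5   0.114 0.315]
0.315 268 [0.424 0.071 0.315] [0.501 0.115 0.325]
0.325 326 [0.424 0.071 0.325] [0.501 0.115 0.335]
0.335 267 [0.426 0.08  0.335] [0.498 0.113 0.345]
0.345 254 [0.426 0.077 0.345] [0.498 0.116 0.355]
0.355 263 [0.426 0.08  0.355] [0.498 0.123 0.365]
0.365 317 [0.426 0.078 0.365] [0.499 0.123 0.375]
0.375 315 [0.426 0.077 0.375] [0.499 0.115 0.385]
0.385 313 [0.426 0.082 0.385] [0.497 0.115 0.395]
0.395 235 [0.423 0.082 0.395] [0.501 0.12  0.405]
```

View pics/top1c.png

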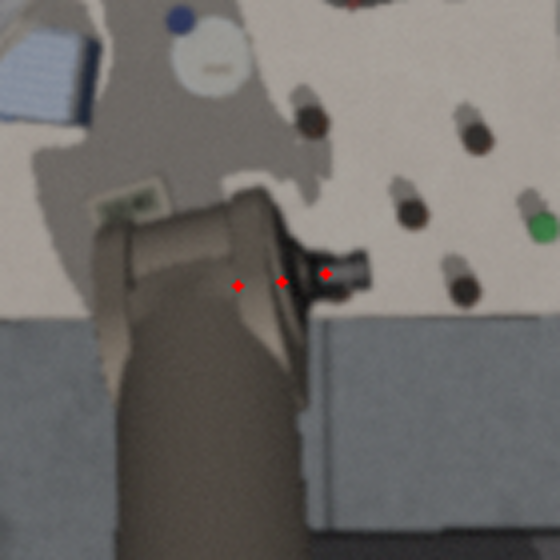

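View pics/side1c.png

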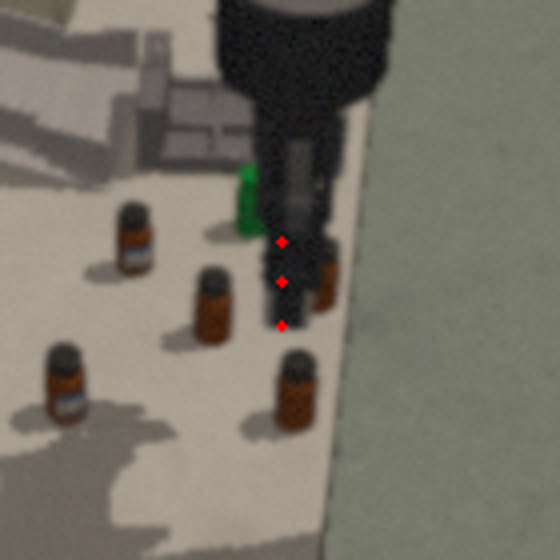

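>>> drive_tool(
  commands=[
    {"tx":-0.21,"ty":-0.66,"tz":0,"rx":0,"ry":0,"rz":0,"grip":-0.3},
    {"tx":-0.2,"ty":-0.66,"tz":0,"rx":0,"ry":0,"rz":0,"grip":-0.3},
    {"tx":0,"ty":0,"tz":-1,"rx":0,"ry":0,"rz":0,"grip":-0.3},
    {"tx":0,"ty":0,"tz":-1,"rx":0,"ry":0,"rz":0,"grip":-0.3},
    {"tx":0,"ty":0,"tz":-1,"rx":0,"ry":0,"rz":0,"grip":-0.3},
    {"tx":0,"ty":0,"tz":-1,"rx":0,"ry":0,"rz":0,"grip":-0.3},
    {"tx":0,"ty":0,"tz":-0.8,"rx":0,"ry":0,"rz":0,"grip":-0.3},
    {"tx":0,"ty":0,"tz":-0.6,"rx":0,"ry":0,"rz":0,"grip":-0.3},
    {"tx":0,"ty":0,"tz":0,"rx":0,"ry":0,"rz":0,"grip":-0.3},
  ],
)

```text
clock: 5.75
tcp_pos: [0.4539, 0.0473, 0.0128]
orientation: [0.173, -3.135, 0.001]
contact_force: [-0.2, -0.0, 0.5]
grip_width: 0.0555
```

>>> drive_tool(
  commands=[
    {"tx":0,"ty":0,"tz":0,"rx":0,"ry":0,"rz":0,"grip":1},
    {"tx":0,"ty":0,"tz":0,"rx":0,"ry":0,"rz":0,"grip":1},
    {"tx":0,"ty":0,"tz":0,"rx":0,"ry":0,"rz":0,"grip":1},
    {"tx":0,"ty":0,"tz":0,"rx":0,"ry":0,"rz":0,"grip":1},
  ],
)

```text
clock: 6.25
tcp_pos: [0.4551, 0.0479, 0.0139]
orientation: [-0.173, 3.136, 0.0]
contact_force: [-0.3, -1.2, 5.9]
grip_width: 0.0212
```

>>> drive_tool(
  commands=[
    {"tx":0,"ty":0,"tz":1,"rx":0,"ry":0,"rz":0,"grip":1},
    {"tx":0,"ty":0,"tz":1,"rx":0,"ry":0,"rz":0,"grip":1},
    {"tx":0,"ty":0,"tz":1,"rx":0,"ry":0,"rz":0,"grip":1},
    {"tx":0.1,"ty":-1,"tz":1,"rx":0,"ry":0,"rz":0,"grip":1},
    {"tx":0.1,"ty":-1,"tz":0.3,"rx":0,"ry":0,"rz":0,"grip":1},
    {"tx":0.1,"ty":-1,"tz":0,"rx":0,"ry":0,"rz":0,"grip":1},
    {"tx":0.1,"ty":-1,"tz":0,"rx":0,"ry":0,"rz":0,"grip":1},
    {"tx":0.1,"ty":-1,"tz":0,"rx":0,"ry":0,"rz":0,"grip":1},
    {"tx":0.1,"ty":-1,"tz":0,"rx":0,"ry":0,"rz":0,"grip":1},
    {"tx":0.1,"ty":-1,"tz":0,"rx":0,"ry":0,"rz":0,"grip":1},
  ],
)

```text
clock: 7.5
tcp_pos: [0.4685, -0.0926, 0.0994]
orientation: [-0.174, 3.137, 0.0]
contact_force: [-0.4, 0.1, -0.1]
grip_width: 0.0212
```

>>> drive_tool(
  commands=[
    {"tx":0.1,"ty":-1,"tz":0,"rx":0,"ry":0,"rz":0,"grip":1},
    {"tx":0.1,"ty":-1,"tz":0,"rx":0,"ry":0,"rz":0,"grip":1},
    {"tx":0.1,"ty":-1,"tz":0,"rx":0,"ry":0,"rz":0,"grip":1},
    {"tx":0.1,"ty":-1,"tz":0,"rx":0,"ry":0,"rz":0,"grip":1},
    {"tx":0.1,"ty":-1,"tz":0,"rx":0,"ry":0,"rz":0,"grip":1},
    {"tx":0.1,"ty":-1,"tz":0,"rx":0,"ry":0,"rz":0,"grip":1},
    {"tx":0.1,"ty":-0.8,"tz":0,"rx":0,"ry":0,"rz":0,"grip":1},
    {"tx":0,"ty":0,"tz":0,"rx":0,"ry":0,"rz":0,"grip":1},
  ],
)

```text
clock: 8.5
tcp_pos: [0.4825, -0.2292, 0.0994]
orientation: [-0.171, 3.137, -0.001]
contact_force: [0.5, -0.0, -0.2]
grip_width: 0.0209
```

```bash
cat > look.py <<'E'
import sys
from h import *
# usage: look.py name cam cx cy half scale
name,cam,cx,cy,h,s=sys.argv[1],sys.argv[2],*map(float,sys.argv[3:7])
f=grab(cam); im=f['frame']; x0=int(max(cx-h,0));y0=int(max(cy-h,0))
cv2.imwrite(f'pics/{name}.png',cv2.resize(im[y0:int(cy+h),x0:int(cx+h)],None,fx=s,fy=s,interpolation=cv2.INTER_CUBIC))
np.savez(f'{name}.npz',C=cloud(f),img=im)
E
python3 look.py s2 side 295 200 55 6
python3 - <<'E'
import numpy as np
C=np.load('s2.npz')['C'];P=C.reshape(-1,3)
for a in (.088,.096,.104,.112,.12,.13,.14):
    q=P[(P[:,2]>a)&(P[:,2]<a+.008)&(abs(P[:,0]-.4825)<.05)&(abs(P[:,1]+.229)<.06)]
    if len(q): print(a,len(q),q.min(0).round(4),q.max(0).round(4))
E
```

```text
0.088 17 [ 0.4688 -0.2277  0.0887] [ 0.4895 -0.2177  0.0943]
0.096 9 [ 0.471  -0.215   0.1002] [ 0.489  -0.21    0.1035]
0.104 21 [ 0.4686 -0.2154  0.1044] [ 0.4893 -0.2057  0.1114]
0.112 23 [ 0.4692 -0.2156  0.1122] [ 0.4896 -0.2015  0.1199]
0.12 24 [ 0.4698 -0.2153  0.1203] [ 0.4901 -0.2041  0.1278]
0.13 13 [ 0.4704 -0.2143  0.1305] [ 0.4877 -0.2031  0.1363]
0.14 8 [ 0.4695 -0.208   0.1467] [ 0.4907 -0.1883  0.1477]
```

View pics/s2.png

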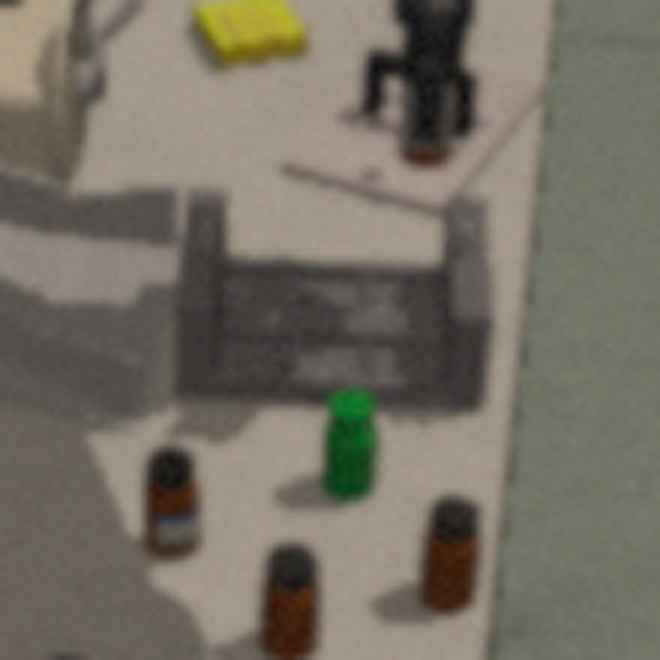

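>>> drive_tool(
  commands=[
    {"tx":0.25,"ty":0.05,"tz":-1,"rx":0,"ry":0,"rz":0,"grip":1},
    {"tx":0,"ty":0,"tz":-1,"rx":0,"ry":0,"rz":0,"grip":1},
    {"tx":0,"ty":0,"tz":-1,"rx":0,"ry":0,"rz":0,"grip":1},
    {"tx":0,"ty":0,"tz":-0.4,"rx":0,"ry":0,"rz":0,"grip":1},
    {"tx":0,"ty":0,"tz":-0.25,"rx":0,"ry":0,"rz":0,"grip":1},
    {"tx":0,"ty":0,"tz":-0.2,"rx":0,"ry":0,"rz":0,"grip":1},
    {"tx":0,"ty":0,"tz":0,"rx":0,"ry":0,"rz":0,"grip":1},
  ],
)

```text
clock: 9.43
tcp_pos: [0.4877, -0.2271, 0.0225]
orientation: [-0.174, 3.137, -0.0]
contact_force: [0.2, -0.9, 0.5]
grip_width: 0.021
```

```bash
python3 look.py s3 side 295 200 55 6; python3 -c "
from h import *
print(status.get_obs()['tcp_pos'],status.get_obs()['contact_force'])"
```

```text
[ 0.48777481 -0.22714686  0.02262186] [-0.61331779 -0.27691603  0.37078185]
```

View pics/s3.png

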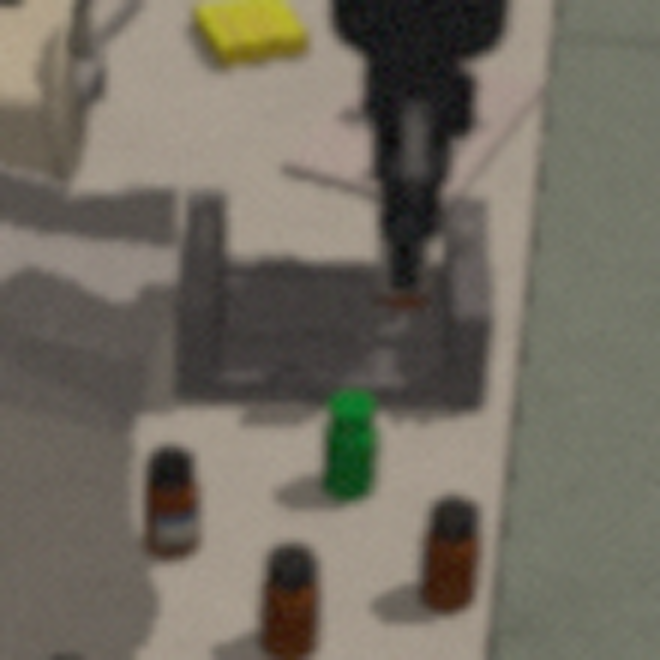

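>>> drive_tool(
  commands=[
    {"tx":0,"ty":0,"tz":-0.12,"rx":0,"ry":0,"rz":0,"grip":1},
    {"tx":0,"ty":0,"tz":0,"rx":0,"ry":0,"rz":0,"grip":0.15},
    {"tx":0,"ty":0,"tz":0,"rx":0,"ry":0,"rz":0,"grip":0.15},
    {"tx":0,"ty":0,"tz":0.5,"rx":0,"ry":0,"rz":0,"grip":0.15},
    {"tx":0,"ty":0,"tz":1,"rx":0,"ry":0,"rz":0,"grip":0.15},
    {"tx":0,"ty":0,"tz":1,"rx":0,"ry":0,"rz":0,"grip":0.15},
    {"tx":0,"ty":1,"tz":1,"rx":0,"ry":0,"rz":0,"grip":0.0},
    {"tx":-0.2,"ty":1,"tz":0.5,"rx":0,"ry":0,"rz":0,"grip":-0.3},
    {"tx":-0.2,"ty":1,"tz":0,"rx":0,"ry":0,"rz":0,"grip":-0.3},
    {"tx":-0.2,"ty":1,"tz":0,"rx":0,"ry":0,"rz":0,"grip":-0.3},
  ],
)

```text
clock: 10.72
tcp_pos: [0.4757, -0.1465, 0.1009]
orientation: [-0.173, 3.136, -0.0]
contact_force: [-0.2, -0.1, -0.5]
grip_width: 0.0551
```

```bash
python3 look.py s4 side 295 200 55 6;python3 look.py t4 top 292 228 40 8
python3 - <<'E'
import numpy as np
for n in 's4','t4':
    C=np.load(n+'.npz')['C'];P=C.reshape(-1,3)
    q=P[(P[:,2]>.025)&(P[:,2]<.06)&(abs(P[:,0]-.486)<.019)&(abs(P[:,1]+.227)<.02)]
    print(n,len(q),q.min(0).round(4),q.max(0).round(4),np.median(q,0).round(4)) if len(q) else None
E
```

```text
s4 36 [ 0.4776 -0.2346  0.025 ] [ 0.4973 -0.2157  0.0528] [ 0.4918 -0.221   0.0321]
t4 7 [ 0.4685 -0.2454  0.05  ] [ 0.4715 -0.2364  0.054 ] [ 0.4687 -0.2422  0.0506]
```

View pics/s4.png

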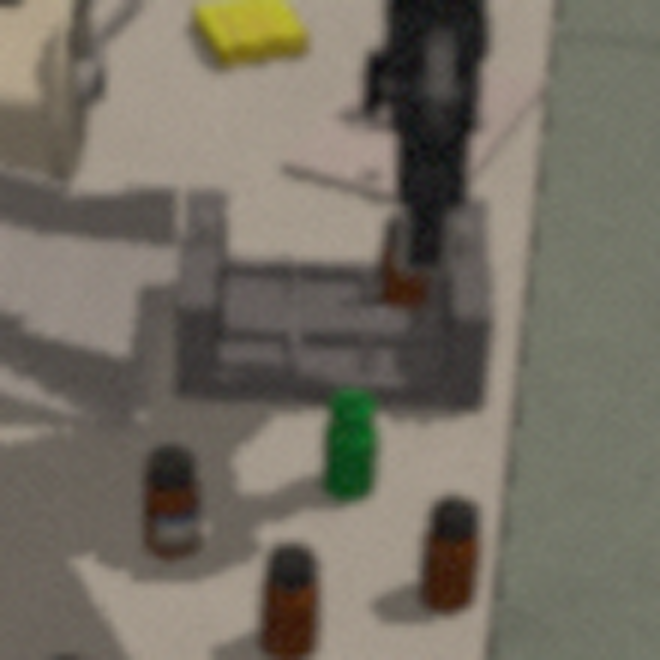

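View pics/t4.png

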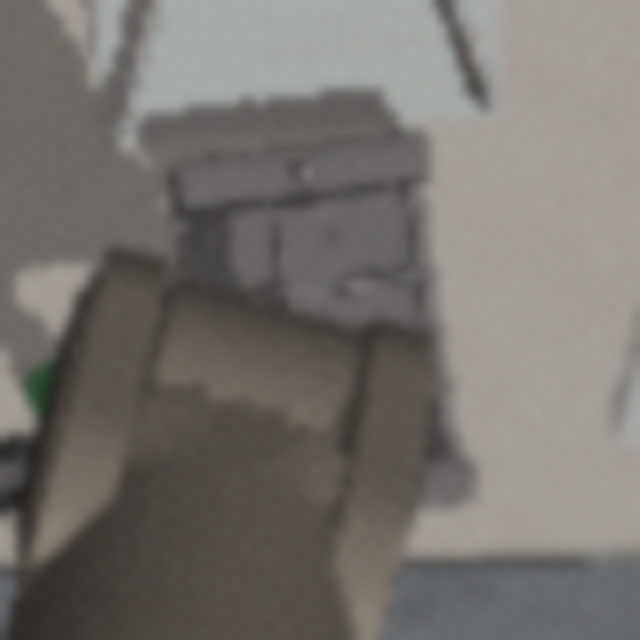

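>>> drive_tool(
  commands=[
    {"tx":-0.26,"ty":1,"tz":0,"rx":0,"ry":0,"rz":0,"grip":-0.3},
    {"tx":-0.26,"ty":1,"tz":0,"rx":0,"ry":0,"rz":0,"grip":-0.3},
    {"tx":-0.26,"ty":1,"tz":0,"rx":0,"ry":0,"rz":0,"grip":-0.3},
    {"tx":-0.26,"ty":1,"tz":0,"rx":0,"ry":0,"rz":0,"grip":-0.3},
    {"tx":-0.25,"ty":1,"tz":0,"rx":0,"ry":0,"rz":0,"grip":-0.3},
    {"tx":0,"ty":0,"tz":-1,"rx":0,"ry":0,"rz":0,"grip":-0.3},
    {"tx":0,"ty":0,"tz":-1,"rx":0,"ry":0,"rz":0,"grip":-0.3},
    {"tx":0,"ty":0,"tz":-1,"rx":0,"ry":0,"rz":0,"grip":-0.3},
    {"tx":0,"ty":0,"tz":-0.8,"rx":0,"ry":0,"rz":0,"grip":-0.3},
    {"tx":0,"ty":0,"tz":-0.55,"rx":0,"ry":0,"rz":0,"grip":-0.3},
  ],
)

```text
clock: 12.08
tcp_pos: [0.4501, -0.0479, 0.0126]
orientation: [-0.172, 3.137, -0.001]
contact_force: [0.6, 0.3, 0.3]
grip_width: 0.0559
```

>>> drive_tool(
  commands=[
    {"tx":0,"ty":0,"tz":0,"rx":0,"ry":0,"rz":0,"grip":-0.1},
    {"tx":0,"ty":0,"tz":0,"rx":0,"ry":0,"rz":0,"grip":1},
    {"tx":0,"ty":0,"tz":0,"rx":0,"ry":0,"rz":0,"grip":1},
    {"tx":0,"ty":0,"tz":0,"rx":0,"ry":0,"rz":0,"grip":1},
  ],
)

```text
clock: 12.58
tcp_pos: [0.4503, -0.0472, 0.0136]
orientation: [-0.174, 3.135, -0.0]
contact_force: [-1.5, 0.1, 6.0]
grip_width: 0.0209
```

>>> drive_tool(
  commands=[
    {"tx":0,"ty":0,"tz":1,"rx":0,"ry":0,"rz":0,"grip":1},
    {"tx":0,"ty":0,"tz":1,"rx":0,"ry":0,"rz":0,"grip":1},
    {"tx":0,"ty":0,"tz":1,"rx":0,"ry":0,"rz":0,"grip":1},
    {"tx":0.38,"ty":-0.98,"tz":1,"rx":0,"ry":0,"rz":0,"grip":1},
    {"tx":0.38,"ty":-0.98,"tz":0.3,"rx":0,"ry":0,"rz":0,"grip":1},
    {"tx":0.38,"ty":-0.98,"tz":0,"rx":0,"ry":0,"rz":0,"grip":1},
    {"tx":0.38,"ty":-0.98,"tz":0,"rx":0,"ry":0,"rz":0,"grip":1},
    {"tx":0.38,"ty":-0.98,"tz":0,"rx":0,"ry":0,"rz":0,"grip":1},
    {"tx":0.38,"ty":-0.98,"tz":0,"rx":0,"ry":0,"rz":0,"grip":1},
    {"tx":0.38,"ty":-0.98,"tz":0,"rx":0,"ry":0,"rz":0,"grip":1},
  ],
)

```text
clock: 13.82
tcp_pos: [0.5031, -0.1849, 0.099]
orientation: [0.174, -3.137, -0.0]
contact_force: [0.2, -0.5, -0.5]
grip_width: 0.0211
```

>>> drive_tool(
  commands=[
    {"tx":0.38,"ty":-0.98,"tz":0,"rx":0,"ry":0,"rz":0,"grip":1},
    {"tx":0.38,"ty":-0.98,"tz":0,"rx":0,"ry":0,"rz":0,"grip":1},
    {"tx":0,"ty":0,"tz":0,"rx":0,"ry":0,"rz":0,"grip":1},
    {"tx":0,"ty":0,"tz":-0.5,"rx":0,"ry":0,"rz":0,"grip":1},
  ],
)

```text
clock: 14.32
tcp_pos: [0.5185, -0.2232, 0.0889]
orientation: [-0.174, 3.136, 0.0]
contact_force: [1.3, -0.0, -0.9]
grip_width: 0.0217
```

```bash
python3 look.py s5 side 295 200 55 6;python3 - <<'E'
import numpy as np
from h import *
t=status.get_obs()['tcp_pos'];print(t)
C=np.load('s5.npz')['C'];P=C.reshape(-1,3)
for a in (.07,.078,.086,.094,.102,.11):
    q=P[(P[:,2]>a)&(P[:,2]<a+.008)&(abs(P[:,0]-t[0])<.05)&(abs(P[:,1]-t[1])<.05)]
    if len(q): print(a,len(q),q.min(0).round(4),q.max(0).round(4))
E
```

```text
[ 0.51733717 -0.22234285  0.08719449]
0.07 4 [ 0.5165 -0.2223  0.0752] [ 0.5282 -0.2136  0.0778]
0.078 20 [ 0.5067 -0.2205  0.0781] [ 0.5281 -0.2119  0.0835]
0.086 13 [ 0.5059 -0.2243  0.0893] [ 0.5289 -0.2049  0.0936]
0.094 14 [ 0.5062 -0.211   0.0942] [ 0.5242 -0.1995  0.1016]
0.102 25 [ 0.5058 -0.228   0.1021] [ 0.5247 -0.1976  0.1093]
0.11 21 [ 0.507  -0.2109  0.1103] [ 0.5245 -0.1981  0.118 ]
```

View pics/s5.png

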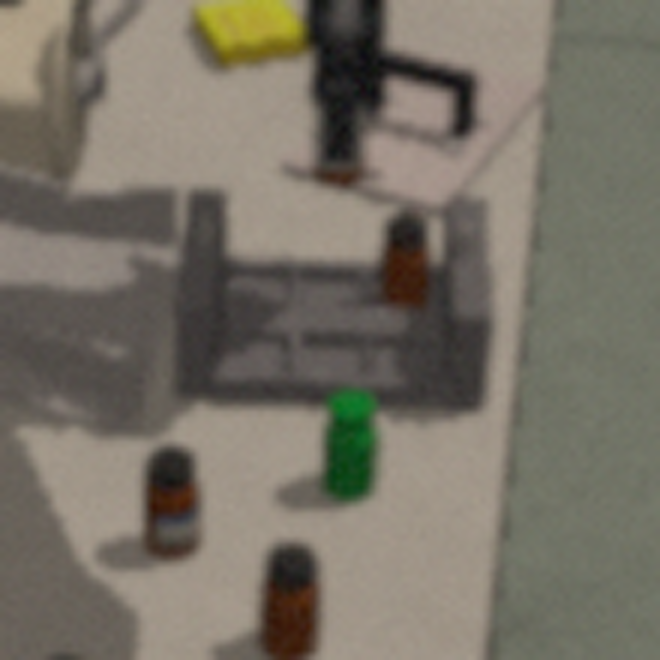

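>>> drive_tool(
  commands=[
    {"tx":0,"ty":-0.05,"tz":-1,"rx":0,"ry":0,"rz":0,"grip":1},
    {"tx":0,"ty":0,"tz":-1,"rx":0,"ry":0,"rz":0,"grip":1},
    {"tx":0,"ty":0,"tz":-0.8,"rx":0,"ry":0,"rz":0,"grip":1},
    {"tx":0,"ty":0,"tz":-0.3,"rx":0,"ry":0,"rz":0,"grip":1},
    {"tx":0,"ty":0,"tz":-0.2,"rx":0,"ry":0,"rz":0,"grip":1},
    {"tx":0,"ty":0,"tz":0,"rx":0,"ry":0,"rz":0,"grip":1},
  ],
)

```text
clock: 15.12
tcp_pos: [0.5183, -0.2245, 0.0231]
orientation: [-0.174, 3.137, -0.0]
contact_force: [0.5, -0.3, -0.1]
grip_width: 0.0212
```

>>> drive_tool(
  commands=[
    {"tx":0,"ty":0,"tz":-0.13,"rx":0,"ry":0,"rz":0,"grip":1},
    {"tx":0,"ty":0,"tz":0,"rx":0,"ry":0,"rz":0,"grip":0.15},
    {"tx":0,"ty":0,"tz":0,"rx":0,"ry":0,"rz":0,"grip":0.15},
    {"tx":0,"ty":0,"tz":0.5,"rx":0,"ry":0,"rz":0,"grip":0.15},
    {"tx":0,"ty":0,"tz":1,"rx":0,"ry":0,"rz":0,"grip":0.15},
    {"tx":0,"ty":0,"tz":1,"rx":0,"ry":0,"rz":0,"grip":0.15},
    {"tx":-0.06,"ty":1,"tz":1,"rx":0,"ry":0,"rz":0,"grip":0.0},
    {"tx":-0.06,"ty":1,"tz":0.5,"rx":0,"ry":0,"rz":0,"grip":-0.3},
    {"tx":-0.06,"ty":1,"tz":0,"rx":0,"ry":0,"rz":0,"grip":-0.3},
    {"tx":-0.06,"ty":1,"tz":0,"rx":0,"ry":0,"rz":0,"grip":-0.3},
  ],
)

```text
clock: 16.38
tcp_pos: [0.5136, -0.1439, 0.1013]
orientation: [-0.173, 3.135, -0.0]
contact_force: [0.0, 0.1, -0.4]
grip_width: 0.0555
```

>>> drive_tool(
  commands=[
    {"tx":-0.06,"ty":1,"tz":0,"rx":0,"ry":0,"rz":0,"grip":-0.3},
    {"tx":-0.06,"ty":1,"tz":0,"rx":0,"ry":0,"rz":0,"grip":-0.3},
    {"tx":-0.06,"ty":1,"tz":0,"rx":0,"ry":0,"rz":0,"grip":-0.3},
    {"tx":-0.06,"ty":1,"tz":0,"rx":0,"ry":0,"rz":0,"grip":-0.3},
    {"tx":-0.06,"ty":1,"tz":0,"rx":0,"ry":0,"rz":0,"grip":-0.3},
    {"tx":-0.06,"ty":1,"tz":0,"rx":0,"ry":0,"rz":0,"grip":-0.3},
    {"tx":-0.06,"ty":0.87,"tz":0,"rx":0,"ry":0,"rz":0,"grip":-0.3},
    {"tx":0,"ty":0,"tz":-1,"rx":0,"ry":0,"rz":0,"grip":-0.3},
  ],
)

```text
clock: 17.38
tcp_pos: [0.5064, -0.0051, 0.0816]
orientation: [-0.177, 3.133, 0.002]
contact_force: [0.4, -0.7, -0.8]
grip_width: 0.0551
```

>>> drive_tool(
  commands=[
    {"tx":-0.05,"ty":-0.08,"tz":-1,"rx":0,"ry":0,"rz":0,"grip":-0.3},
    {"tx":0,"ty":0,"tz":-1,"rx":0,"ry":0,"rz":0,"grip":-0.3},
    {"tx":0,"ty":0,"tz":-0.9,"rx":0,"ry":0,"rz":0,"grip":-0.3},
    {"tx":0,"ty":0,"tz":-0.55,"rx":0,"ry":0,"rz":0,"grip":-0.3},
    {"tx":0,"ty":0,"tz":0,"rx":0,"ry":0,"rz":0,"grip":0},
    {"tx":0,"ty":0,"tz":0,"rx":0,"ry":0,"rz":0,"grip":1},
    {"tx":0,"ty":0,"tz":0,"rx":0,"ry":0,"rz":0,"grip":1},
    {"tx":0,"ty":0,"tz":0,"rx":0,"ry":0,"rz":0,"grip":1},
  ],
)

```text
clock: 18.38
tcp_pos: [0.5046, -0.0086, 0.012]
orientation: [-0.174, 3.135, 0.0]
contact_force: [-0.5, 0.6, 4.6]
grip_width: 0.0216
```

>>> drive_tool(
  commands=[
    {"tx":0,"ty":0,"tz":1,"rx":0,"ry":0,"rz":0,"grip":1},
    {"tx":0,"ty":0,"tz":1,"rx":0,"ry":0,"rz":0,"grip":1},
    {"tx":0,"ty":0,"tz":1,"rx":0,"ry":0,"rz":0,"grip":1},
    {"tx":0.21,"ty":-0.97,"tz":1,"rx":0,"ry":0,"rz":0,"grip":1},
    {"tx":0.21,"ty":-0.97,"tz":0.3,"rx":0,"ry":0,"rz":0,"grip":1},
    {"tx":0.21,"ty":-0.97,"tz":0,"rx":0,"ry":0,"rz":0,"grip":1},
    {"tx":0.21,"ty":-0.97,"tz":0,"rx":0,"ry":0,"rz":0,"grip":1},
    {"tx":0.21,"ty":-0.97,"tz":0,"rx":0,"ry":0,"rz":0,"grip":1},
    {"tx":0.21,"ty":-0.97,"tz":0,"rx":0,"ry":0,"rz":0,"grip":1},
    {"tx":0.21,"ty":-0.97,"tz":0,"rx":0,"ry":0,"rz":0,"grip":1},
  ],
)

```text
clock: 19.62
tcp_pos: [0.5334, -0.1452, 0.0973]
orientation: [0.174, -3.137, -0.0]
contact_force: [-0.0, -1.0, -0.5]
grip_width: 0.0217
```

>>> drive_tool(
  commands=[
    {"tx":0.21,"ty":-0.97,"tz":0,"rx":0,"ry":0,"rz":0,"grip":1},
    {"tx":0.21,"ty":-0.97,"tz":0,"rx":0,"ry":0,"rz":0,"grip":1},
    {"tx":0.21,"ty":-0.97,"tz":0,"rx":0,"ry":0,"rz":0,"grip":1},
    {"tx":0.21,"ty":-0.97,"tz":0,"rx":0,"ry":0,"rz":0,"grip":1},
    {"tx":0,"ty":0,"tz":0,"rx":0,"ry":0,"rz":0,"grip":1},
    {"tx":0,"ty":0,"tz":-0.5,"rx":0,"ry":0,"rz":0,"grip":1},
  ],
)

```text
clock: 20.38
tcp_pos: [0.5507, -0.2216, 0.0874]
orientation: [-0.174, 3.135, 0.0]
contact_force: [1.0, -0.3, -0.7]
grip_width: 0.0211
```

```bash
cat > vchk.py <<'E'
import numpy as np,sys
from h import *
n=sys.argv[1]
t=status.get_obs()['tcp_pos'];print(t)
C=np.load(n+'.npz')['C'];P=C.reshape(-1,3)
for a in (.066,.072,.078,.086,.094,.102):
    q=P[(P[:,2]>a)&(P[:,2]<a+.008)&(abs(P[:,0]-t[0])<.04)&(abs(P[:,1]-t[1])<.04)]
    if len(q): print(a,len(q),q.min(0).round(4),q.max(0).round(4))
E
python3 look.py s6 side 295 200 55 6;python3 vchk.py s6
```

```text
[ 0.54948933 -0.22078053  0.0855581 ]
0.066 1 [ 0.5686 -0.1929  0.0665] [ 0.5686 -0.1929  0.0665]
0.072 11 [ 0.5414 -0.2217  0.0756] [ 0.5618 -0.2092  0.0796]
0.078 12 [ 0.5435 -0.2173  0.0786] [ 0.562  -0.2062  0.0847]
0.086 15 [ 0.5369 -0.2198  0.0872] [ 0.5627 -0.2047  0.0936]
0.094 27 [ 0.5372 -0.2178  0.0941] [ 0.5624 -0.1945  0.1015]
0.102 24 [ 0.5372 -0.2212  0.102 ] [ 0.5631 -0.1951  0.1095]
```

View pics/s6.png

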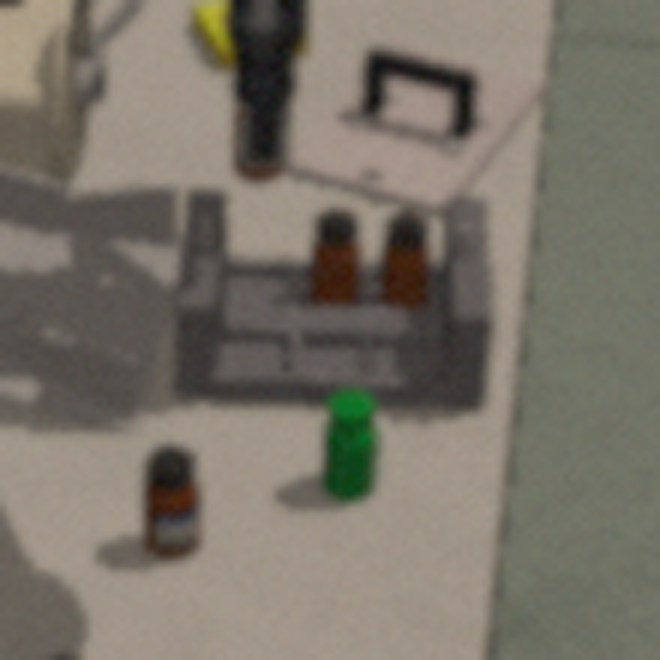

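>>> drive_tool(
  commands=[
    {"tx":-0.05,"ty":-0.04,"tz":-1,"rx":0,"ry":0,"rz":0,"grip":1},
    {"tx":0,"ty":0,"tz":-1,"rx":0,"ry":0,"rz":0,"grip":1},
    {"tx":0,"ty":0,"tz":-0.8,"rx":0,"ry":0,"rz":0,"grip":1},
    {"tx":0,"ty":0,"tz":-0.3,"rx":0,"ry":0,"rz":0,"grip":1},
    {"tx":0,"ty":0,"tz":-0.2,"rx":0,"ry":0,"rz":0,"grip":1},
    {"tx":0,"ty":0,"tz":0,"rx":0,"ry":0,"rz":0,"grip":1},
  ],
)

```text
clock: 21.18
tcp_pos: [0.5493, -0.223, 0.0214]
orientation: [-0.174, 3.137, -0.0]
contact_force: [-0.1, -0.4, -0.5]
grip_width: 0.0213
```

>>> drive_tool(
  commands=[
    {"tx":0,"ty":0,"tz":-0.13,"rx":0,"ry":0,"rz":0,"grip":1},
    {"tx":0,"ty":0,"tz":0,"rx":0,"ry":0,"rz":0,"grip":0.15},
    {"tx":0,"ty":0,"tz":0,"rx":0,"ry":0,"rz":0,"grip":0.15},
    {"tx":0,"ty":0,"tz":0.5,"rx":0,"ry":0,"rz":0,"grip":0.15},
    {"tx":0,"ty":0,"tz":1,"rx":0,"ry":0,"rz":0,"grip":0.15},
    {"tx":0,"ty":0,"tz":1,"rx":0,"ry":0,"rz":0,"grip":0.15},
    {"tx":0.07,"ty":1,"tz":1,"rx":0,"ry":0,"rz":0,"grip":0.0},
    {"tx":0.07,"ty":1,"tz":0.5,"rx":0,"ry":0,"rz":0,"grip":-0.3},
    {"tx":0.07,"ty":1,"tz":0,"rx":0,"ry":0,"rz":0,"grip":-0.3},
    {"tx":0.07,"ty":1,"tz":0,"rx":0,"ry":0,"rz":0,"grip":-0.3},
  ],
)

```text
clock: 22.42
tcp_pos: [0.5548, -0.1418, 0.0991]
orientation: [-0.174, 3.136, 0.0]
contact_force: [0.3, -0.1, -0.5]
grip_width: 0.0554
```

>>> drive_tool(
  commands=[
    {"tx":0.07,"ty":1,"tz":0,"rx":0,"ry":0,"rz":0,"grip":-0.3},
    {"tx":0.07,"ty":1,"tz":0,"rx":0,"ry":0,"rz":0,"grip":-0.3},
    {"tx":0.07,"ty":1,"tz":0,"rx":0,"ry":0,"rz":0,"grip":-0.3},
    {"tx":0.06,"ty":1,"tz":0,"rx":0,"ry":0,"rz":0,"grip":-0.3},
    {"tx":0,"ty":0.35,"tz":0,"rx":0,"ry":0,"rz":0,"grip":-0.3},
    {"tx":0,"ty":0,"tz":-1,"rx":0,"ry":0,"rz":0,"grip":-0.3},
  ],
)

```text
clock: 23.18
tcp_pos: [0.5616, -0.0552, 0.0797]
orientation: [-0.175, 3.133, -0.0]
contact_force: [0.0, -0.4, -0.2]
grip_width: 0.0554
```

```bash
python3 look.py s7 side 295 200 60 6
```

```text
(no output)
```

View pics/s7.png

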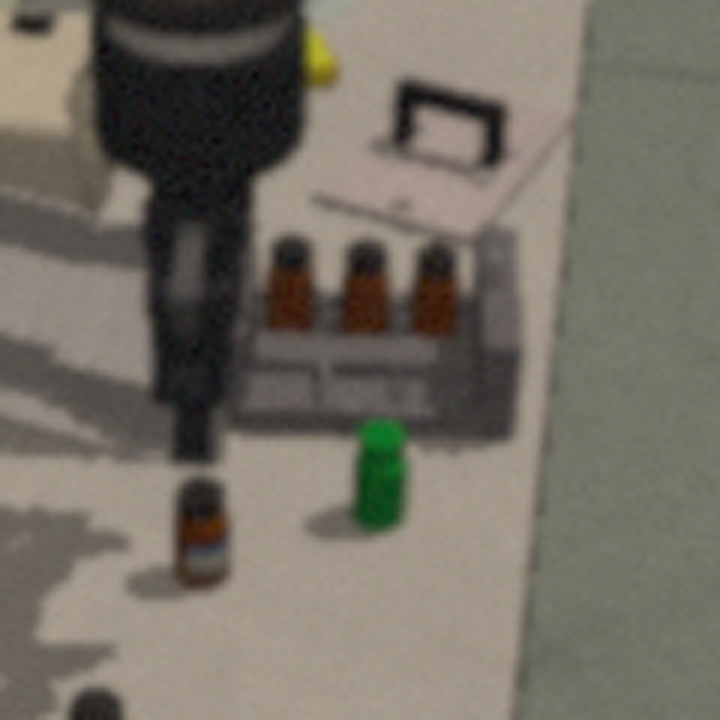

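Three vials stand in the far row of the crate. I'll grasp the fourth one.

>>> drive_tool(
  commands=[
    {"tx":-0.08,"ty":0,"tz":-1,"rx":0,"ry":0,"rz":0,"grip":-0.3},
    {"tx":0,"ty":0,"tz":-1,"rx":0,"ry":0,"rz":0,"grip":-0.3},
    {"tx":0,"ty":0,"tz":-0.8,"rx":0,"ry":0,"rz":0,"grip":-0.3},
    {"tx":0,"ty":0,"tz":-0.5,"rx":0,"ry":0,"rz":0,"grip":-0.3},
    {"tx":0,"ty":0,"tz":0,"rx":0,"ry":0,"rz":0,"grip":0},
    {"tx":0,"ty":0,"tz":0,"rx":0,"ry":0,"rz":0,"grip":1},
    {"tx":0,"ty":0,"tz":0,"rx":0,"ry":0,"rz":0,"grip":1},
    {"tx":0,"ty":0,"tz":0,"rx":0,"ry":0,"rz":0,"grip":1},
  ],
)

```text
clock: 24.22
tcp_pos: [0.5592, -0.0559, 0.0134]
orientation: [-0.174, 3.135, -0.0]
contact_force: [-1.0, -0.1, 2.9]
grip_width: 0.0216
```

>>> drive_tool(
  commands=[
    {"tx":0,"ty":0,"tz":1,"rx":0,"ry":0,"rz":0,"grip":1},
    {"tx":0,"ty":0,"tz":1,"rx":0,"ry":0,"rz":0,"grip":1},
    {"tx":-0.11,"ty":-0.96,"tz":1,"rx":0,"ry":0,"rz":0,"grip":1},
    {"tx":-0.11,"ty":-0.96,"tz":0.8,"rx":0,"ry":0,"rz":0,"grip":1},
    {"tx":-0.12,"ty":-0.96,"tz":0,"rx":0,"ry":0,"rz":0,"grip":1},
    {"tx":-0.12,"ty":-0.96,"tz":0,"rx":0,"ry":0,"rz":0,"grip":1},
    {"tx":-0.12,"ty":-0.96,"tz":0,"rx":0,"ry":0,"rz":0,"grip":1},
    {"tx":-0.12,"ty":-0.96,"tz":0,"rx":0,"ry":0,"rz":0,"grip":1},
    {"tx":0,"ty":0,"tz":0,"rx":0,"ry":0,"rz":0,"grip":1},
    {"tx":0,"ty":0,"tz":0,"rx":0,"ry":0,"rz":0,"grip":1},
  ],
)

```text
clock: 25.48
tcp_pos: [0.5446, -0.1704, 0.0885]
orientation: [0.174, -3.137, -0.001]
contact_force: [-0.3, 0.7, 0.7]
grip_width: 0.0217
```

```bash
python3 look.py s8 side 285 200 55 6;python3 vchk.py s8
```

```text
[ 0.5447388  -0.17002646  0.0885522 ]
0.066 1 [ 0.5687 -0.1935  0.066 ] [ 0.5687 -0.1935  0.066 ]
0.072 11 [ 0.5358 -0.1655  0.0767] [ 0.5561 -0.1586  0.0797]
0.078 16 [ 0.5358 -0.1658  0.0781] [ 0.5563 -0.1589  0.0835]
0.086 13 [ 0.5323 -0.1667  0.0863] [ 0.5566 -0.1514  0.0932]
0.094 26 [ 0.5323 -0.1677  0.0946] [ 0.5568 -0.1474  0.1019]
0.102 24 [ 0.5322 -0.1693  0.1021] [ 0.5571 -0.1454  0.1098]
```

View pics/s8.png

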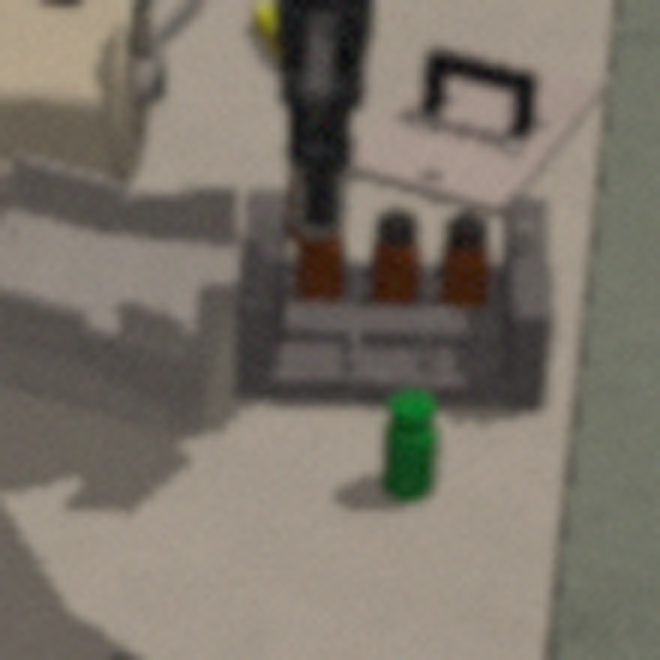

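>>> drive_tool(
  commands=[
    {"tx":-0.06,"ty":-0.06,"tz":-1,"rx":0,"ry":0,"rz":0,"grip":1},
    {"tx":0,"ty":0,"tz":-1,"rx":0,"ry":0,"rz":0,"grip":1},
    {"tx":0,"ty":0,"tz":-0.8,"rx":0,"ry":0,"rz":0,"grip":1},
    {"tx":0,"ty":0,"tz":-0.3,"rx":0,"ry":0,"rz":0,"grip":1},
    {"tx":0,"ty":0,"tz":-0.2,"rx":0,"ry":0,"rz":0,"grip":1},
    {"tx":0,"ty":0,"tz":0,"rx":0,"ry":0,"rz":0,"grip":1},
  ],
)

```text
clock: 26.28
tcp_pos: [0.5436, -0.1723, 0.0229]
orientation: [-0.174, 3.136, -0.0]
contact_force: [0.1, 0.0, -1.3]
grip_width: 0.0214
```

>>> drive_tool(
  commands=[
    {"tx":0,"ty":0,"tz":-0.13,"rx":0,"ry":0,"rz":0,"grip":1},
    {"tx":0,"ty":0,"tz":0,"rx":0,"ry":0,"rz":0,"grip":0.15},
    {"tx":0,"ty":0,"tz":0,"rx":0,"ry":0,"rz":0,"grip":0.15},
    {"tx":0,"ty":0,"tz":0.5,"rx":0,"ry":0,"rz":0,"grip":0.15},
    {"tx":0,"ty":0,"tz":1,"rx":0,"ry":0,"rz":0,"grip":0.15},
    {"tx":0,"ty":0,"tz":1,"rx":0,"ry":0,"rz":0,"grip":0.15},
    {"tx":0.13,"ty":1,"tz":1,"rx":0,"ry":0,"rz":0,"grip":0.0},
    {"tx":0.13,"ty":1,"tz":0.5,"rx":0,"ry":0,"rz":0,"grip":-0.3},
    {"tx":0.13,"ty":1,"tz":0,"rx":0,"ry":0,"rz":0,"grip":-0.3},
    {"tx":0.13,"ty":1,"tz":0,"rx":0,"ry":0,"rz":0,"grip":-0.3},
  ],
)

```text
clock: 27.52
tcp_pos: [0.5541, -0.0917, 0.1012]
orientation: [-0.174, 3.135, -0.0]
contact_force: [-0.4, -0.6, 0.5]
grip_width: 0.0555
```

>>> drive_tool(
  commands=[
    {"tx":0.13,"ty":1,"tz":0,"rx":0,"ry":0,"rz":0,"grip":-0.3},
    {"tx":0.13,"ty":1,"tz":0,"rx":0,"ry":0,"rz":0,"grip":-0.3},
    {"tx":0.13,"ty":1,"tz":0,"rx":0,"ry":0,"rz":0,"grip":-0.3},
    {"tx":0.13,"ty":1,"tz":0,"rx":0,"ry":0,"rz":0,"grip":-0.3},
    {"tx":0.13,"ty":1,"tz":0,"rx":0,"ry":0,"rz":0,"grip":-0.3},
    {"tx":0.13,"ty":1,"tz":0,"rx":0,"ry":0,"rz":0,"grip":-0.3},
    {"tx":0.13,"ty":1,"tz":0,"rx":0,"ry":0,"rz":0,"grip":-0.3},
    {"tx":0.13,"ty":0.95,"tz":0,"rx":0,"ry":0,"rz":0,"grip":-0.3},
    {"tx":0,"ty":0,"tz":-1,"rx":0,"ry":0,"rz":0,"grip":-0.3},
  ],
)

```text
clock: 28.65
tcp_pos: [0.5762, 0.07, 0.0811]
orientation: [-0.178, 3.133, 0.003]
contact_force: [0.2, -0.1, 0.9]
grip_width: 0.0552
```

>>> drive_tool(
  commands=[
    {"tx":-0.03,"ty":-0.15,"tz":-1,"rx":0,"ry":0,"rz":0,"grip":-0.3},
    {"tx":0,"ty":0,"tz":-1,"rx":0,"ry":0,"rz":0,"grip":-0.3},
    {"tx":0,"ty":0,"tz":-0.9,"rx":0,"ry":0,"rz":0,"grip":-0.3},
    {"tx":0,"ty":0,"tz":-0.5,"rx":0,"ry":0,"rz":0,"grip":-0.3},
    {"tx":0,"ty":0,"tz":0,"rx":0,"ry":0,"rz":0,"grip":0},
    {"tx":0,"ty":0,"tz":0,"rx":0,"ry":0,"rz":0,"grip":1},
    {"tx":0,"ty":0,"tz":0,"rx":0,"ry":0,"rz":0,"grip":1},
    {"tx":0,"ty":0,"tz":0,"rx":0,"ry":0,"rz":0,"grip":1},
  ],
)

```text
clock: 29.65
tcp_pos: [0.5746, 0.0638, 0.0128]
orientation: [-0.174, 3.135, 0.0]
contact_force: [0.3, 0.1, 3.3]
grip_width: 0.0213
```

>>> drive_tool(
  commands=[
    {"tx":0,"ty":0,"tz":1,"rx":0,"ry":0,"rz":0,"grip":1},
    {"tx":0,"ty":0,"tz":1,"rx":0,"ry":0,"rz":0,"grip":1},
    {"tx":-0.37,"ty":-0.93,"tz":1,"rx":0,"ry":0,"rz":0,"grip":1},
    {"tx":-0.37,"ty":-0.93,"tz":0.8,"rx":0,"ry":0,"rz":0,"grip":1},
    {"tx":-0.37,"ty":-0.93,"tz":0,"rx":0,"ry":0,"rz":0,"grip":1},
    {"tx":-0.37,"ty":-0.93,"tz":0,"rx":0,"ry":0,"rz":0,"grip":1},
    {"tx":-0.37,"ty":-0.93,"tz":0,"rx":0,"ry":0,"rz":0,"grip":1},
    {"tx":-0.37,"ty":-0.93,"tz":0,"rx":0,"ry":0,"rz":0,"grip":1},
    {"tx":-0.37,"ty":-0.93,"tz":0,"rx":0,"ry":0,"rz":0,"grip":1},
    {"tx":-0.37,"ty":-0.93,"tz":0,"rx":0,"ry":0,"rz":0,"grip":1},
  ],
)

```text
clock: 30.9
tcp_pos: [0.5142, -0.0863, 0.088]
orientation: [0.174, -3.137, -0.0]
contact_force: [-0.2, 0.3, -0.3]
grip_width: 0.0213
```

>>> drive_tool(
  commands=[
    {"tx":-0.37,"ty":-0.93,"tz":0,"rx":0,"ry":0,"rz":0,"grip":1},
    {"tx":-0.36,"ty":-0.93,"tz":0,"rx":0,"ry":0,"rz":0,"grip":1},
    {"tx":-0.36,"ty":-0.93,"tz":0,"rx":0,"ry":0,"rz":0,"grip":1},
    {"tx":-0.36,"ty":-0.93,"tz":0,"rx":0,"ry":0,"rz":0,"grip":1},
    {"tx":-0.36,"ty":-0.93,"tz":0,"rx":0,"ry":0,"rz":0,"grip":1},
    {"tx":0,"ty":0,"tz":0,"rx":0,"ry":0,"rz":0,"grip":1},
    {"tx":0,"ty":0,"tz":0,"rx":0,"ry":0,"rz":0,"grip":1},
  ],
)

```text
clock: 31.78
tcp_pos: [0.4788, -0.1775, 0.0881]
orientation: [-0.174, 3.137, 0.001]
contact_force: [0.1, -0.2, -0.2]
grip_width: 0.0213
```

```bash
python3 look.py s9 side 295 200 55 6;python3 vchk.py s9
```

```text
[ 0.47894867 -0.17721044  0.08808008]
0.066 2 [ 0.4576 -0.2037  0.0661] [ 0.4601 -0.2033  0.0662]
0.072 11 [ 0.4687 -0.1759  0.0757] [ 0.4884 -0.1666  0.0796]
0.078 16 [ 0.471  -0.1723  0.0784] [ 0.4888 -0.1652  0.0841]
0.086 13 [ 0.4661 -0.1731  0.0878] [ 0.4892 -0.1594  0.0934]
0.094 25 [ 0.4662 -0.1755  0.094 ] [ 0.4898 -0.1535  0.1019]
0.102 28 [ 0.4668 -0.1769  0.1022] [ 0.4905 -0.1523  0.1099]
```

View pics/s9.png

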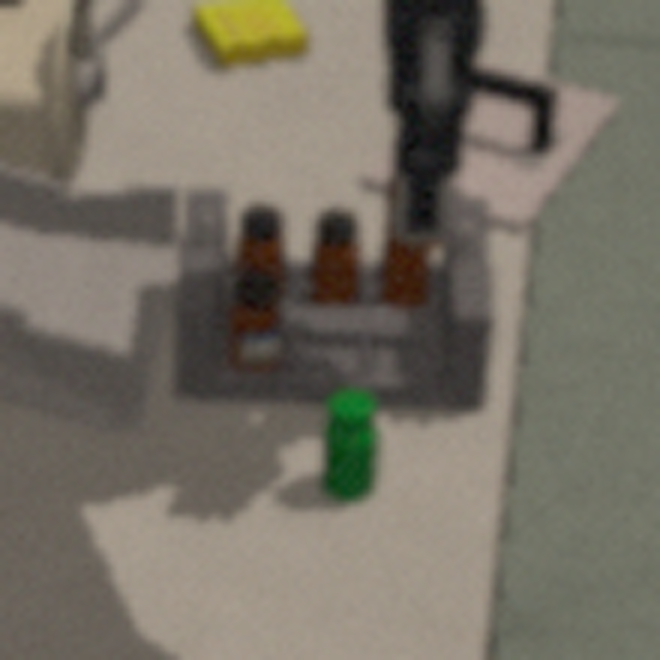

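>>> drive_tool(
  commands=[
    {"tx":0,"ty":-0.06,"tz":-1,"rx":0,"ry":0,"rz":0,"grip":1},
    {"tx":0,"ty":0,"tz":-1,"rx":0,"ry":0,"rz":0,"grip":1},
    {"tx":0,"ty":0,"tz":-0.8,"rx":0,"ry":0,"rz":0,"grip":1},
    {"tx":0,"ty":0,"tz":-0.3,"rx":0,"ry":0,"rz":0,"grip":1},
    {"tx":0,"ty":0,"tz":-0.2,"rx":0,"ry":0,"rz":0,"grip":1},
    {"tx":0,"ty":0,"tz":0,"rx":0,"ry":0,"rz":0,"grip":1},
  ],
)

```text
clock: 32.58
tcp_pos: [0.4788, -0.1793, 0.0222]
orientation: [-0.174, 3.137, -0.0]
contact_force: [-0.9, 0.1, 0.1]
grip_width: 0.0213
```

>>> drive_tool(
  commands=[
    {"tx":0,"ty":0,"tz":-0.13,"rx":0,"ry":0,"rz":0,"grip":1},
    {"tx":0,"ty":0,"tz":0,"rx":0,"ry":0,"rz":0,"grip":0.15},
    {"tx":0,"ty":0,"tz":0,"rx":0,"ry":0,"rz":0,"grip":0.15},
    {"tx":0,"ty":0,"tz":0.5,"rx":0,"ry":0,"rz":0,"grip":0.15},
    {"tx":0,"ty":0,"tz":1,"rx":0,"ry":0,"rz":0,"grip":0.15},
    {"tx":0,"ty":0,"tz":1,"rx":0,"ry":0,"rz":0,"grip":0.15},
    {"tx":0,"ty":0,"tz":1,"rx":0,"ry":0,"rz":0,"grip":0.15},
    {"tx":0,"ty":1,"tz":1,"rx":0,"ry":0,"rz":0,"grip":0},
    {"tx":0,"ty":1,"tz":1,"rx":0,"ry":0,"rz":0,"grip":0},
    {"tx":0,"ty":1,"tz":0,"rx":0,"ry":0,"rz":0,"grip":0},
  ],
)

```text
clock: 33.83
tcp_pos: [0.4797, -0.119, 0.1318]
orientation: [-0.173, 3.133, -0.001]
contact_force: [0.8, 0.8, -0.0]
grip_width: 0.0427
```

```bash
python3 look.py s10 side 295 195 65 6; python3 look.py t10 top 320 220 75 5
python3 - <<'E'
import numpy as np,cv2
for n in('t10','s10'):
    d=np.load(n+'.npz'); C=d['C']; z=C[...,2]
    m=(z>.003)&(z<.012)&(C[...,0]>.36)&(C[...,0]<.60)&(C[...,1]<-.28)&(C[...,1]>-.48)
    P=C[m]; print('plate',len(P),P.mean(0).round(4),np.median(P[:,2]),cv2.minAreaRect(P[:,:2].astype(np.float32)*1000))
    m=(z>.03)&(z<.055)&(C[...,0]>.36)&(C[...,0]<.60)&(C[...,1]<-.28)&(C[...,1]>-.48)
    P=C[m]; print('handle',len(P),P.mean(0).round(4),P[:,2].max(),cv2.minAreaRect(P[:,:2].astype(np.float32)*1000))
    m=(z>.038)&m; P=C[m]; print('handletop',len(P),P.mean(0).round(4),cv2.minAreaRect(P[:,:2].astype(np.float32)*1000))
E
```

```text
plate 1390 [ 0.4826 -0.381   0.0061] 0.0057031034418515425 ((498.64630126953125, -379.5904846191406), (201.41725158691406, 198.26913452148438), 0.17283384501934052)
handle 90 [ 0.4577 -0.3804  0.0408] 0.05208305890076148 ((458.2491149902344, -381.69696044921875), (13.755619049072266, 58.77021408081055), 71.00399780273438)
handletop 69 [ 0.457  -0.3801  0.0425] ((458.5672607421875, -380.762451171875), (11.839308738708496, 58.76350402832031), 71.13265991210938)
plate 428 [ 0.4549 -0.3798  0.0057] 0.005545053447934711 ((497.4525146484375, -392.5603332519531), (204.0202178955078, 174.83546447753906), 0.6387579441070557)
handle 63 [ 0.4472 -0.3752  0.0376] 0.043462816872294696 ((449.2596740722656, -375.2002258300781), (16.45952606201172, 42.98305130004883), 72.51506042480469)
handletop 31 [ 0.4476 -0.3765  0.0406] ((450.126953125, -375.47344970703125), (16.45952606201172, 40.882606506347656), 72.51506042480469)
```

View pics/s10.png

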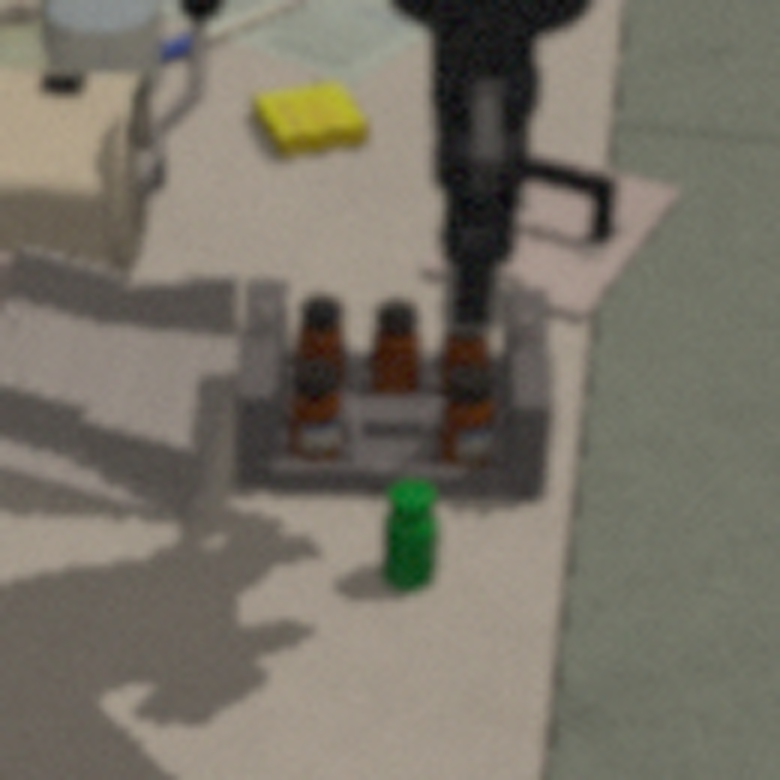

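View pics/t10.png

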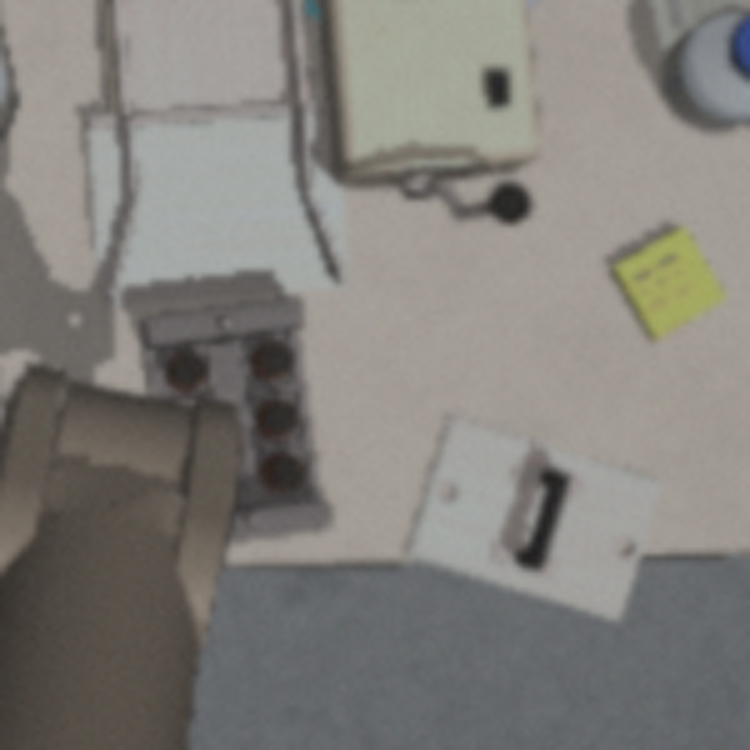

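>>> drive_tool(
  commands=[
    {"tx":-0.09,"ty":-1,"tz":0,"rx":0,"ry":0,"rz":-0.31,"grip":-0.1},
    {"tx":-0.09,"ty":-1,"tz":0,"rx":0,"ry":0,"rz":-0.31,"grip":-0.1},
    {"tx":-0.09,"ty":-1,"tz":0,"rx":0,"ry":0,"rz":-0.31,"grip":-0.1},
    {"tx":-0.09,"ty":-1,"tz":0,"rx":0,"ry":0,"rz":-0.31,"grip":-0.1},
    {"tx":-0.09,"ty":-1,"tz":0,"rx":0,"ry":0,"rz":-0.31,"grip":-0.1},
    {"tx":-0.09,"ty":-1,"tz":0,"rx":0,"ry":0,"rz":-0.31,"grip":-0.1},
    {"tx":-0.09,"ty":-1,"tz":0,"rx":0,"ry":0,"rz":-0.31,"grip":-0.1},
    {"tx":-0.09,"ty":-1,"tz":0,"rx":0,"ry":0,"rz":-0.31,"grip":-0.1},
    {"tx":-0.09,"ty":-1,"tz":0,"rx":0,"ry":0,"rz":-0.31,"grip":-0.1},
    {"tx":-0.09,"ty":-1,"tz":0,"rx":0,"ry":0,"rz":-0.31,"grip":-0.1},
  ],
)

```text
clock: 35.17
tcp_pos: [0.4605, -0.3206, 0.1295]
orientation: [0.508, 3.1, -0.0]
contact_force: [-0.4, -0.2, -0.2]
grip_width: 0.047
```

>>> drive_tool(
  commands=[
    {"tx":-0.09,"ty":-1,"tz":0,"rx":0,"ry":0,"rz":0,"grip":-0.1},
    {"tx":-0.09,"ty":-1,"tz":-0.5,"rx":0,"ry":0,"rz":0,"grip":-0.1},
    {"tx":-0.09,"ty":-1,"tz":-0.5,"rx":0,"ry":0,"rz":0,"grip":-0.1},
    {"tx":0,"ty":0,"tz":-0.5,"rx":0,"ry":0,"rz":0,"grip":-0.1},
    {"tx":0,"ty":0,"tz":-0.5,"rx":0,"ry":0,"rz":0,"grip":-0.1},
    {"tx":0,"ty":0,"tz":0,"rx":0,"ry":0,"rz":0,"grip":-0.1},
  ],
)

```text
clock: 35.92
tcp_pos: [0.455, -0.3778, 0.0885]
orientation: [-0.501, -3.099, -0.002]
contact_force: [0.1, -0.2, -0.7]
grip_width: 0.0469
```

```bash
python3 look.py s11 side 320 170 50 7; python3 look.py t11 top 330 220 80 5
python3 - <<'E'
from h import *
o=status.get_obs();print(o['tcp_pos'],o['orientation'])
f=grab('side'); t=o['tcp_pos']; R=cv2.Rodrigues(o['orientation'])[0]
d=np.load('s11.npz'); C=d['C']; z=C[...,2]
m=(z>.038)&(z<.048)&(C[...,0]>.36)&(C[...,0]<.60)&(C[...,1]<-.28)&(C[...,1]>-.48); P=C[m]; print('handletop',len(P),P.mean(0).round(4),cv2.minAreaRect(P[:,:2].astype(np.float32)*1000))
print((proj(f,[t,t-[0,0,.055]])-[270,120])*7)
f=grab('top')
px=np.array([[447,412],[660,485],[620,620],[410,550]])/5+[245,145]
w=pix2w(f,px[:,0],px[:,1],z=.005); print(w.round(4),w.mean(0))
h=np.array([[449,490],[626,546]])/5+[245,145]; w=pix2w(f,h[:,0],h[:,1],z=.005); print(w,w.mean(0), np.degrees(np.arctan2(*(w[0]-w[1])[[1,0]])))
E
```

```text
[ 0.45549712 -0.37856015  0.08955399] [-5.02176255e-01 -3.10115974e+00 -6.67384260e-04]
handletop 45 [ 0.4549 -0.379   0.0405] ((455.44195556640625, -380.112548828125), (13.468195915222168, 55.25920867919922), 77.5060806274414)
[[377.38392011 162.55495209]
 [367.58897811 275.7119824 ]]
[[ 0.5215 -0.3308  0.005 ]
 [ 0.4749 -0.4592  0.005 ]
 [ 0.3949 -0.4326  0.005 ]
 [ 0.44   -0.3066  0.005 ]] [ 0.45780965 -0.38231482  0.005     ]
[[ 0.47503334 -0.33084229  0.005     ]
 [ 0.43898451 -0.43734356  0.005     ]] [ 0.45700892 -0.38409293  0.005     ] 71.29993101353747
```

View pics/s11.png

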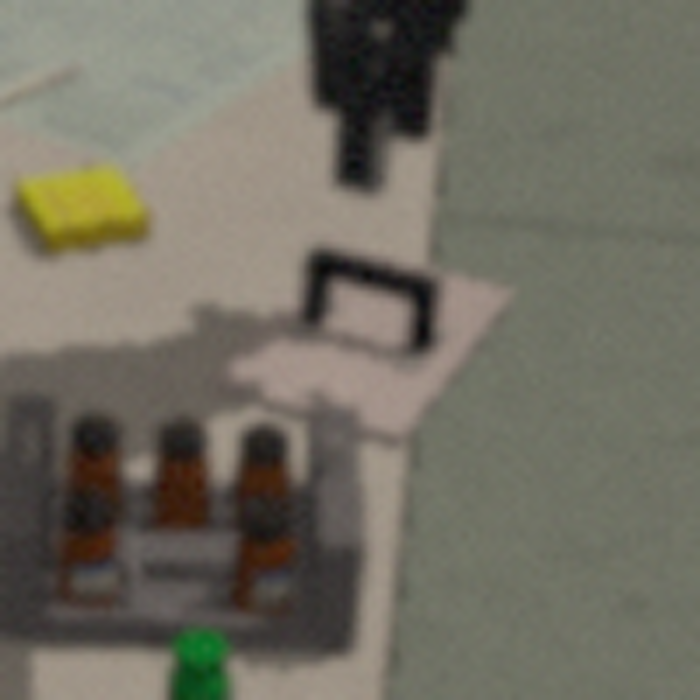

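View pics/t11.png

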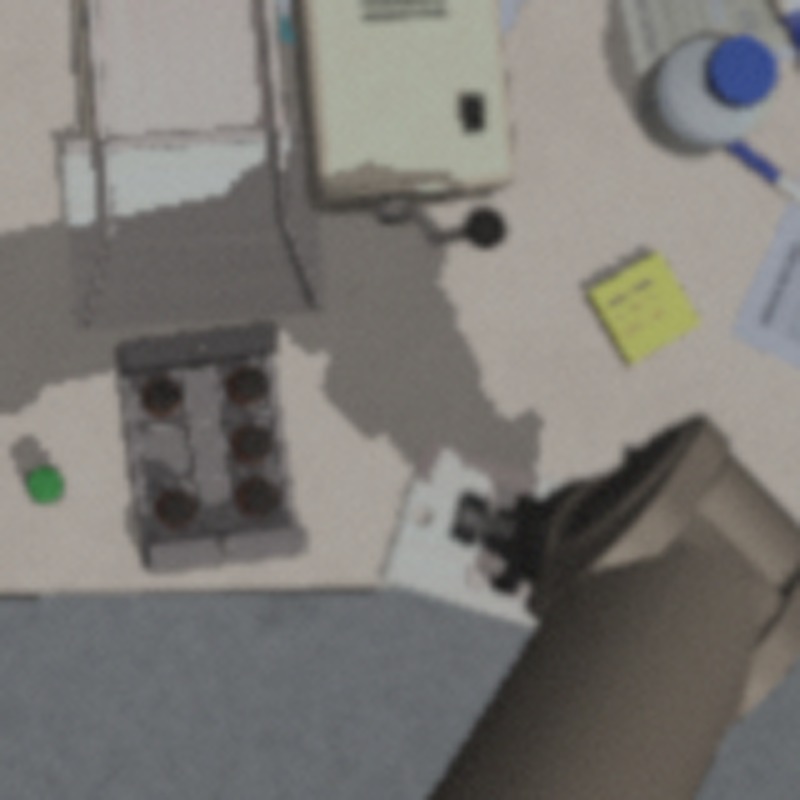

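>>> drive_tool(
  commands=[
    {"tx":0,"ty":-0.06,"tz":-1,"rx":0,"ry":0,"rz":0,"grip":-0.1},
    {"tx":0,"ty":0,"tz":-1,"rx":0,"ry":0,"rz":0,"grip":-0.1},
    {"tx":0,"ty":0,"tz":-1,"rx":0,"ry":0,"rz":0,"grip":-0.1},
    {"tx":0,"ty":0,"tz":-0.68,"rx":0,"ry":0,"rz":0,"grip":-0.1},
    {"tx":0,"ty":0,"tz":0,"rx":0,"ry":0,"rz":0,"grip":-0.1},
    {"tx":0,"ty":0,"tz":0,"rx":0,"ry":0,"rz":0,"grip":1},
    {"tx":0,"ty":0,"tz":0,"rx":0,"ry":0,"rz":0,"grip":1},
    {"tx":0,"ty":0,"tz":0,"rx":0,"ry":0,"rz":0,"grip":1},
    {"tx":0,"ty":0,"tz":0,"rx":0,"ry":0,"rz":0,"grip":1},
  ],
  grip_force=60,
)

```text
clock: 37.25
tcp_pos: [0.4557, -0.381, 0.0168]
orientation: [0.504, 3.099, -0.001]
contact_force: [0.3, 0.5, 5.0]
grip_width: 0.0109
```

>>> drive_tool(
  commands=[
    {"tx":0,"ty":0,"tz":0.8,"rx":0,"ry":0,"rz":0,"grip":1},
    {"tx":0,"ty":0,"tz":1,"rx":0,"ry":0,"rz":0,"grip":1},
    {"tx":0,"ty":0,"tz":1,"rx":0,"ry":0,"rz":-0.8,"grip":1},
    {"tx":0,"ty":0,"tz":1,"rx":0,"ry":0,"rz":-0.8,"grip":1},
    {"tx":0,"ty":0,"tz":0.8,"rx":0,"ry":0,"rz":-0.8,"grip":1},
    {"tx":0.2,"ty":0.5,"tz":0,"rx":0,"ry":0,"rz":-0.8,"grip":1},
    {"tx":0.2,"ty":0.5,"tz":0,"rx":0,"ry":0,"rz":-0.8,"grip":1},
    {"tx":0.2,"ty":0.5,"tz":0,"rx":0,"ry":0,"rz":-0.8,"grip":1},
    {"tx":0.2,"ty":0.5,"tz":0,"rx":0,"ry":0,"rz":-0.8,"grip":1},
    {"tx":0.2,"ty":0.5,"tz":0,"rx":0,"ry":0,"rz":-0.8,"grip":1},
  ],
)

```text
clock: 38.5
tcp_pos: [0.4755, -0.33, 0.1092]
orientation: [1.798, 2.575, 0.001]
contact_force: [0.6, 0.5, -2.5]
grip_width: 0.011
```

>>> drive_tool(
  commands=[
    {"tx":0.25,"ty":0.8,"tz":0,"rx":0,"ry":0,"rz":-0.8,"grip":1},
    {"tx":0.3,"ty":0.8,"tz":0,"rx":0,"ry":0,"rz":-0.8,"grip":1},
    {"tx":0.3,"ty":0.8,"tz":0,"rx":0,"ry":0,"rz":-0.14,"grip":1},
    {"tx":0.3,"ty":0.8,"tz":0,"rx":0,"ry":0,"rz":0,"grip":1},
    {"tx":0.3,"ty":0.8,"tz":0,"rx":0,"ry":0,"rz":0,"grip":1},
    {"tx":0.3,"ty":0.8,"tz":0,"rx":0,"ry":0,"rz":0,"grip":1},
    {"tx":0.3,"ty":0.8,"tz":0,"rx":0,"ry":0,"rz":0,"grip":1},
    {"tx":0,"ty":0,"tz":0,"rx":0,"ry":0,"rz":0,"grip":1},
    {"tx":0,"ty":0,"tz":0,"rx":0,"ry":0,"rz":0,"grip":1},
  ],
)

```text
clock: 39.62
tcp_pos: [0.5159, -0.219, 0.1079]
orientation: [2.094, 2.342, -0.001]
contact_force: [-0.7, 0.1, -2.0]
grip_width: 0.0112
```

```bash
cat > plchk.py <<'E'
import sys
from h import *
n=sys.argv[1]
o=status.get_obs();t=o['tcp_pos'];print(t,o['orientation'],o['grip_width'])
for cam,nm in(('side','s'),('top','t')):
    f=grab(cam); C=cloud(f); np.savez(nm+n+'.npz',C=C,img=f['frame']); z=C[...,2]
    cv2.imwrite(f'pics/{nm}{n}.png',cv2.resize(f['frame'][(130 if cam=='side' else 160):260,220:360],None,fx=5,fy=5,interpolation=cv2.INTER_CUBIC))
    m=(abs(z-(t[2]-.0165+.005))<.004)&(abs(C[...,0]-t[0])<.1)&(abs(C[...,1]-t[1])<.08)
    P=C[m]
    if len(P)>20: print(cam,'plate',len(P),np.median(P[:,2]),cv2.minAreaRect(P[:,:2].astype(np.float32)*1000),P.min(0).round(4),P.max(0).round(4))
E
python3 plchk.py 12
```

```text
[ 0.51589856 -0.2190413   0.1079435 ] [ 2.09385303e+00  2.34171255e+00 -8.23045657e-04] 0.011162610368053487
side plate 879 0.09641963362003925 ((514.4061279296875, -218.54067993164062), (135.13116455078125, 90.81074523925781), 6.200078010559082) [ 0.4429 -0.2697  0.0925] [ 0.5844 -0.1689  0.1   ]
top plate 150 0.0969237436317173 ((553.6525268554688, -192.2099609375), (57.489376068115234, 40.521018981933594), 6.535048007965088) [ 0.523  -0.2092  0.0928] [ 0.5839 -0.1699  0.1004]
```

View pics/s12.png

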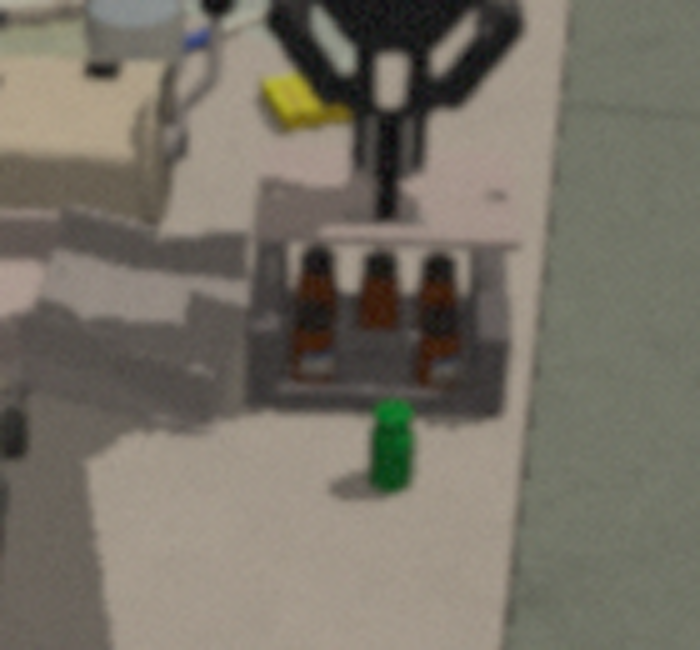

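View pics/t12.png

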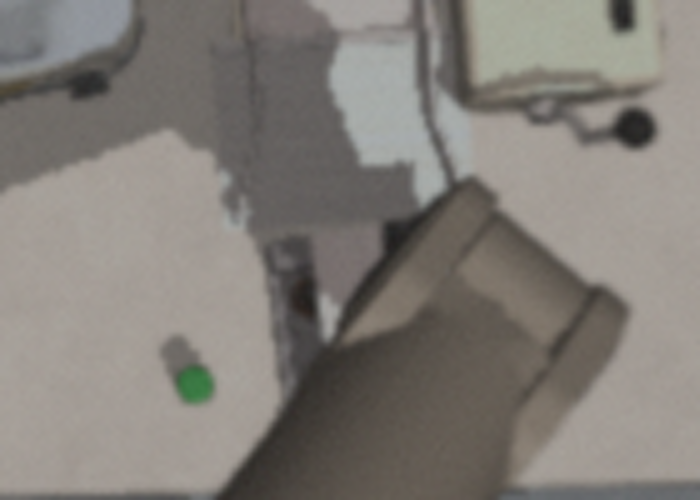

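Run:
```python
import numpy as np,cv2
from scipy import ndimage
for n in('s11','t11'):
    C=np.load(n+'.npz')['C']; z=C[...,2]; out=[]
    m=(z>.046)&(z<.060)
    for lo,hi in((.43,.476),(.553,.60)):
        P=C[m&(C[...,0]>lo)&(C[...,0]<hi)&(C[...,1]>-.27)&(C[...,1]<-.13)]
        r=cv2.minAreaRect(P[:,:2].astype(np.float32)*1000); out.append(r[0]); print(n,len(P),r)
    a,b=np.array(out); print((a+b)/2, np.degrees(np.arctan2(*(b-a)[::-1])),np.linalg.norm(b-a))
# pins
    m=(z>.060)&(z<.075)&(C[...,0]>.4)&(C[...,0]<.62)&(C[...,1]>-.26)&(C[...,1]<-.15)
    print(C[m].round(4))
```

```text
s11 151 ((462.1854248046875, -204.54714965820312), (30.614355087280273, 90.6344985961914), 5.519918918609619)
s11 157 ((566.27490234375, -192.54725646972656), (30.765714645385742, 92.29769897460938), 6.286335468292236)
[ 514.23016357 -198.54720306] 6.576278234940908 104.7788946825163
[[ 0.5711 -0.192   0.0668]
 [ 0.5693 -0.1967  0.0639]
 [ 0.5738 -0.192   0.0633]
 [ 0.5714 -0.1937  0.0624]
 [ 0.5683 -0.191   0.0646]
 [ 0.4604 -0.2064  0.0671]
 [ 0.4579 -0.2063  0.0675]
 [ 0.5736 -0.1908  0.0609]
 [ 0.5712 -0.1926  0.06  ]
 [ 0.5682 -0.1904  0.0619]
 [ 0.4601 -0.2032  0.0662]
 [ 0.4576 -0.2041  0.0659]
 [ 0.4552 -0.2103  0.062 ]
 [ 0.46   -0.2055  0.0615]
 [ 0.4574 -0.2057  0.0617]
 [ 0.4549 -0.2064  0.0615]]
t11 200 ((464.7305603027344, -206.9676971435547), (28.288654327392578, 92.23299407958984), 6.402556419372559)
t11 220 ((570.9967041015625, -194.5395965576172), (34.50260543823242, 91.00267028808594), 1.77741539478302)
[ 517.8636322  -200.75364685] 6.670586642818361 106.99042481478142
[[ 0.5777 -0.1947  0.066 ]
 [ 0.5759 -0.1521  0.0607]
 [ 0.5753 -0.1922  0.06  ]
 [ 0.5745 -0.1942  0.0715]
 [ 0.5747 -0.1974  0.0673]
 [ 0.5722 -0.1918  0.0643]
 [ 0.5718 -0.1944  0.0686]
 [ 0.5722 -0.1977  0.0622]
 [ 0.4642 -0.1839  0.0654]
 [ 0.4638 -0.2038  0.0644]
 [ 0.4637 -0.2069  0.0618]
 [ 0.4638 -0.2093  0.0672]
 [ 0.461  -0.2036  0.0662]
 [ 0.461  -0.2065  0.0657]
 [ 0.4609 -0.2094  0.0653]]
```

>>> drive_tool(
  commands=[
    {"tx":0,"ty":0.5,"tz":0,"rx":0,"ry":0,"rz":0.03,"grip":1},
    {"tx":0,"ty":0.45,"tz":0,"rx":0,"ry":0,"rz":0,"grip":1},
    {"tx":0,"ty":0,"tz":-0.4,"rx":0,"ry":0,"rz":0,"grip":1},
    {"tx":0,"ty":0,"tz":-0.4,"rx":0,"ry":0,"rz":0,"grip":1},
    {"tx":0,"ty":0,"tz":0,"rx":0,"ry":0,"rz":0,"grip":1},
    {"tx":0,"ty":0,"tz":0,"rx":0,"ry":0,"rz":0,"grip":1},
  ],
)

```text
clock: 40.48
tcp_pos: [0.516, -0.1999, 0.0918]
orientation: [2.089, 2.346, -0.0]
contact_force: [0.2, -0.4, -1.4]
grip_width: 0.0104
```

```bash
python3 plchk.py 13
```

```text
[ 0.51604929 -0.19988214  0.0918363 ] [ 2.08926316e+00  2.34613466e+00 -4.80200710e-04] 0.010419686313737086
side plate 920 0.08034155613460242 ((514.6685791015625, -200.41653442382812), (135.29586791992188, 92.45002746582031), 6.2887372970581055) [ 0.443  -0.2489  0.0763] [ 0.586  -0.1481  0.0841]
top plate 121 0.08096385933272598 ((562.07763671875, -159.16404724121094), (32.81476593017578, 62.857574462890625), 57.441043853759766) [ 0.5268 -0.1882  0.0764] [ 0.5828 -0.1509  0.0843]
```

View pics/s13.png

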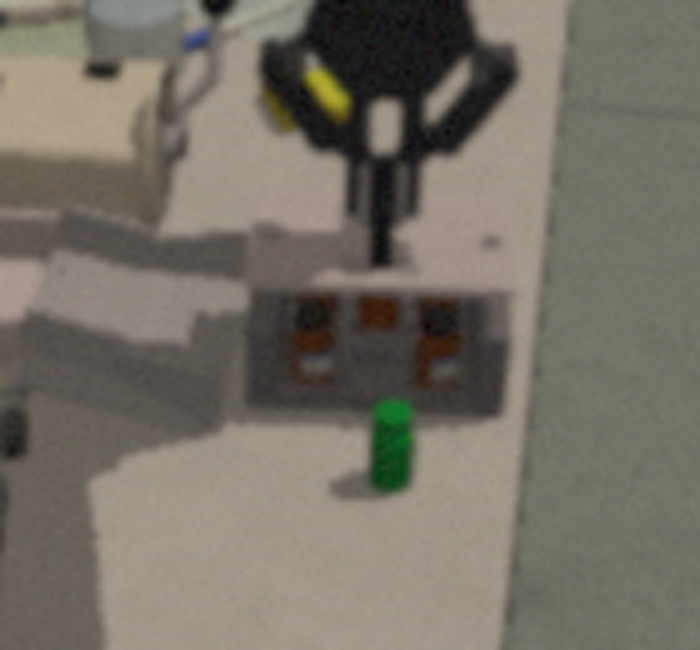

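View pics/t13.png

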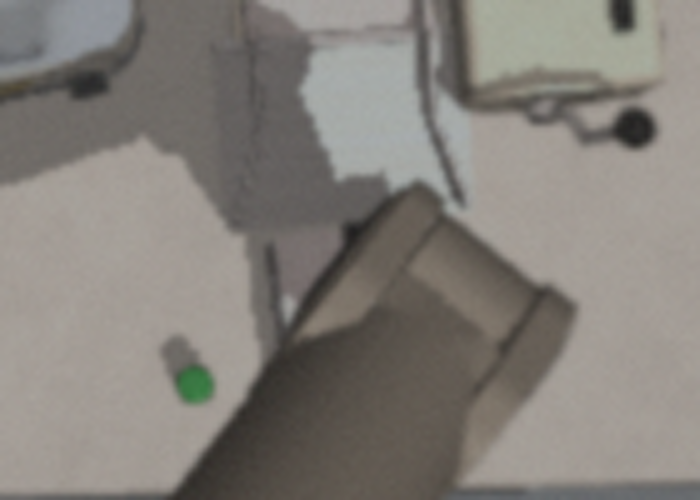

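Run:
```python
from h import *
f=grab('side'); im=f['frame']; cv2.imwrite('pics/h13.png',cv2.resize(im[165:195,260:330],None,fx=11,fy=11,interpolation=cv2.INTER_CUBIC))
g=im.astype(float).mean(2)
for (u0,u1,v0,v1) in((313,323,174,183),(268,279,171,181)):
    s=g[v0:v1,u0:u1]; w=np.clip(np.median(s)-8-s,0,None); vv,uu=np.mgrid[v0:v1,u0:u1]
    c=((uu*w).sum()/w.sum(),(vv*w).sum()/w.sum()); print(c,pix2w(f,[c[0]],[c[1]],z=.0803))
    print(s.round(0))
c=np.array([.5145,-.1996]);a=np.radians(6.5);e=np.array([np.cos(a),np.sin(a)])*.0565
for s in(1,-1):
    p=c+s*e; print('pin',p, proj(f,[[*p,.0665],[*p,.0803]]))
```

```text
(np.float64(317.65557404326125), np.float64(178.0)) [[ 0.45956367 -0.20548019  0.0803    ]]
[[151. 150. 147. 151. 147. 149. 149. 151. 148. 149.]
 [152. 147. 151. 149. 147. 147. 147. 149. 149. 150.]
 [150. 149. 150. 146. 143. 143. 146. 147. 148. 151.]
 [149. 148. 142. 132. 126. 122. 127. 143. 147. 150.]
 [150. 144. 137. 124. 110. 108. 118. 134. 148. 149.]
 [147. 147. 142. 131. 123. 126. 127. 140. 145. 150.]
 [147. 146. 144. 143. 142. 140. 144. 147. 147. 148.]
 [148. 150. 146. 147. 146. 146. 148. 145. 148. 150.]
 [145. 147. 150. 146. 146. 147. 146. 147. 150. 148.]]
(np.float64(271.3401109057301), np.float64(177.8373382624769)) [[ 0.57698647 -0.18545585  0.0803    ]]
[[148. 147. 149. 151. 152. 151. 150. 151. 152. 149. 150.]
 [149. 148. 151. 150. 152. 151. 150. 151. 152. 152. 150.]
 [149. 147. 145. 147. 142. 145. 146. 145. 147. 148. 149.]
 [148. 142. 134. 126. 122. 124. 122. 124. 133. 142. 148.]
 [138. 131. 120. 110. 102.  99. 104. 104. 112. 122. 133.]
 [111. 113. 110.  99.  91.  91.  93.  89.  98. 104. 113.]
 [ 90.  95. 104. 100.  90.  90.  89.  89.  96. 100. 100.]
 [ 85.  95.  99. 100.  96.  94.  93.  97. 100.  98. 102.]
 [ 82.  91. 100. 102.  98. 100.  96. 100.  99.  99.  98.]
 [ 85.  90.  97.  98.  99.  98. 101.  99.  96. 100. 101.]]
pin [ 0.57063681 -0.19320402] [[274.26605415 180.8483889 ]
 [274.28034494 176.44366381]]
pin [ 0.45836319 -0.20599598] [[317.76859787 182.36633522]
 [318.13950669 177.93580882]]
```

View pics/h13.png

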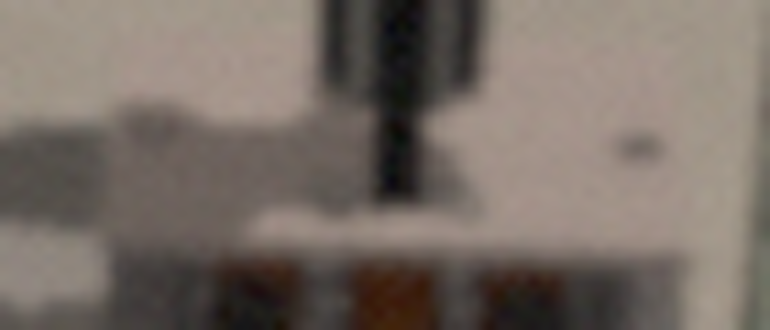

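>>> drive_tool(
  commands=[
    {"tx":-0.03,"ty":0,"tz":-0.25,"rx":0,"ry":0,"rz":0,"grip":1},
    {"tx":0,"ty":0,"tz":-0.25,"rx":0,"ry":0,"rz":0,"grip":1},
    {"tx":0,"ty":0,"tz":-0.2,"rx":0,"ry":0,"rz":0,"grip":1},
    {"tx":0,"ty":0,"tz":0,"rx":0,"ry":0,"rz":0,"grip":1},
  ],
)

```text
clock: 41.12
tcp_pos: [0.5153, -0.1994, 0.0775]
orientation: [-2.088, -2.346, 0.001]
contact_force: [0.2, -0.1, -1.5]
grip_width: 0.0107
```

>>> drive_tool(
  commands=[
    {"tx":0,"ty":0,"tz":-0.2,"rx":0,"ry":0,"rz":0,"grip":1},
    {"tx":0,"ty":0,"tz":-0.15,"rx":0,"ry":0,"rz":0,"grip":1},
    {"tx":0,"ty":0,"tz":-0.08,"rx":0,"ry":0,"rz":0,"grip":1},
    {"tx":0,"ty":0,"tz":0,"rx":0,"ry":0,"rz":0,"grip":1},
  ],
)

```text
clock: 41.62
tcp_pos: [0.5156, -0.1995, 0.0693]
orientation: [2.089, 2.347, 0.0]
contact_force: [0.7, 0.6, -1.3]
grip_width: 0.0111
```

Nearly down; ease a bit lower until it bears, then check.

>>> drive_tool(
  commands=[
    {"tx":0,"ty":0,"tz":-0.06,"rx":0,"ry":0,"rz":0,"grip":1},
    {"tx":0,"ty":0,"tz":-0.03,"rx":0,"ry":0,"rz":0,"grip":1},
    {"tx":0,"ty":0,"tz":0,"rx":0,"ry":0,"rz":0,"grip":1},
  ],
)

```text
clock: 42.0
tcp_pos: [0.5157, -0.1995, 0.0691]
orientation: [-2.089, -2.346, -0.003]
contact_force: [-5.7, 3.2, 18.3]
grip_width: 0.0108
```

```bash
python3 plchk.py 14
```

```text
[ 0.51566088 -0.19951384  0.06914786] [-2.08881978 -2.34599876 -0.00260872] 0.010777372404935688
side plate 904 0.05767969883564644 ((514.6177368164062, -200.17169189453125), (135.34793090820312, 92.39004516601562), 6.1597418785095215) [ 0.4436 -0.2522  0.0538] [ 0.5857 -0.1495  0.0615]
top plate 118 0.05851334847609213 ((558.7335815429688, -170.8201446533203), (46.950984954833984, 39.190338134765625), 8.36990737915039) [ 0.533  -0.1869  0.0537] [ 0.5842 -0.1493  0.0614]
```

View pics/s14.png

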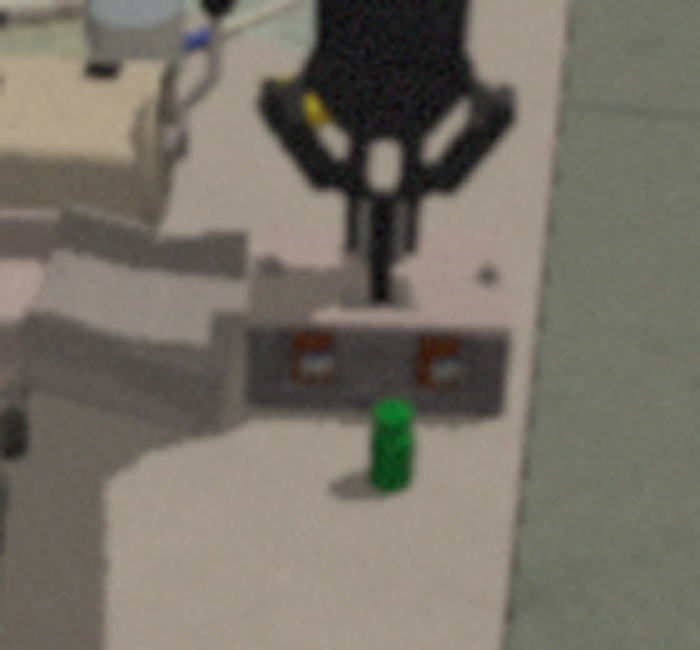

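>>> drive_tool(
  commands=[
    {"tx":0,"ty":0,"tz":0.04,"rx":0,"ry":0,"rz":0,"grip":0.3},
    {"tx":0,"ty":0,"tz":0,"rx":0,"ry":0,"rz":0,"grip":0.2},
    {"tx":0,"ty":0,"tz":0,"rx":0,"ry":0,"rz":0,"grip":0.2},
    {"tx":0,"ty":0,"tz":0.5,"rx":0,"ry":0,"rz":0,"grip":0.2},
    {"tx":0,"ty":0,"tz":1,"rx":0,"ry":0,"rz":0,"grip":0.2},
    {"tx":0,"ty":0,"tz":1,"rx":0,"ry":0,"rz":0,"grip":0.2},
    {"tx":0,"ty":0,"tz":1,"rx":0,"ry":0,"rz":0,"grip":0.2},
    {"tx":-0.9,"ty":0,"tz":0.6,"rx":0,"ry":0,"rz":1,"grip":0},
    {"tx":-0.9,"ty":0,"tz":0,"rx":0,"ry":0,"rz":1,"grip":-0.1},
    {"tx":-0.9,"ty":0,"tz":0,"rx":0,"ry":0,"rz":1,"grip":-0.1},
  ],
)

```text
clock: 43.35
tcp_pos: [0.4615, -0.1998, 0.1519]
orientation: [1.548, 2.731, 0.001]
contact_force: [0.7, 0.2, -0.2]
grip_width: 0.0466
```

>>> drive_tool(
  commands=[
    {"tx":-0.9,"ty":0,"tz":0,"rx":0,"ry":0,"rz":1,"grip":-0.1},
    {"tx":-0.9,"ty":-0.1,"tz":0,"rx":0,"ry":0,"rz":1,"grip":-0.1},
    {"tx":0,"ty":-0.1,"tz":0,"rx":0,"ry":0,"rz":1,"grip":-0.1},
    {"tx":0,"ty":-0.1,"tz":0,"rx":0,"ry":0,"rz":1,"grip":-0.1},
    {"tx":0,"ty":-0.05,"tz":0,"rx":0,"ry":0,"rz":1,"grip":-0.1},
    {"tx":0,"ty":0,"tz":0,"rx":0,"ry":0,"rz":1,"grip":-0.1},
    {"tx":0,"ty":0,"tz":0,"rx":0,"ry":0,"rz":1,"grip":-0.1},
    {"tx":0,"ty":0,"tz":0,"rx":0,"ry":0,"rz":0.8,"grip":-0.1},
    {"tx":0,"ty":0,"tz":0,"rx":0,"ry":0,"rz":0,"grip":-0.1},
  ],
)

```text
clock: 44.48
tcp_pos: [0.4259, -0.207, 0.1515]
orientation: [-0.081, 3.139, -0.001]
contact_force: [-0.6, -0.2, 0.2]
grip_width: 0.047
```

Run:
```python
from h import *
o=status.get_obs(); print(o['joints'].round(2))
for cam,nm in(('side','s'),('top','t')):
    f=grab(cam); C=cloud(f); z=C[...,2]
    cv2.imwrite(f'pics/{nm}15.png',cv2.resize(f['frame'][130:260,210:370],None,fx=5,fy=5,interpolation=cv2.INTER_CUBIC))
    m=(abs(z-.0575)<.003)&(abs(C[...,0]-.515)<.09)&(abs(C[...,1]+.2)<.07)
    P=C[m]
    r_=cv2.minAreaRect(P[:,:2].astype(np.float32)*1000); print(cam,len(P),np.median(P[:,2]),r_)
    A=np.c_[P[:,:2],np.ones(len(P))]; print(np.linalg.lstsq(A,P[:,2],rcond=None)[0])
```

```text
[-0.04  0.26  0.42  2.13 -0.15  0.78  2.1 ]
side 945 0.05772094584912291 ((514.636962890625, -200.34542846679688), (135.062255859375, 91.699951171875), 6.602384567260742)
[ 0.00057812 -0.00155284  0.05713102]
top 827 0.058011090573994784 ((517.796875, -200.5786895751953), (135.0757293701172, 88.36273956298828), 6.6559157371521)
[ 0.00076355 -0.00399528  0.05669759]
```

View pics/s15.png

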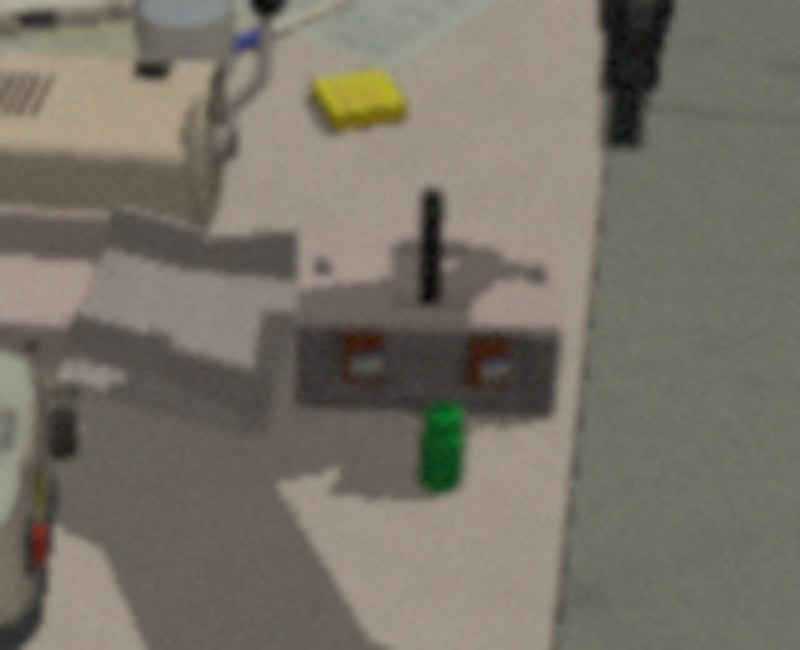

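View pics/t15.png

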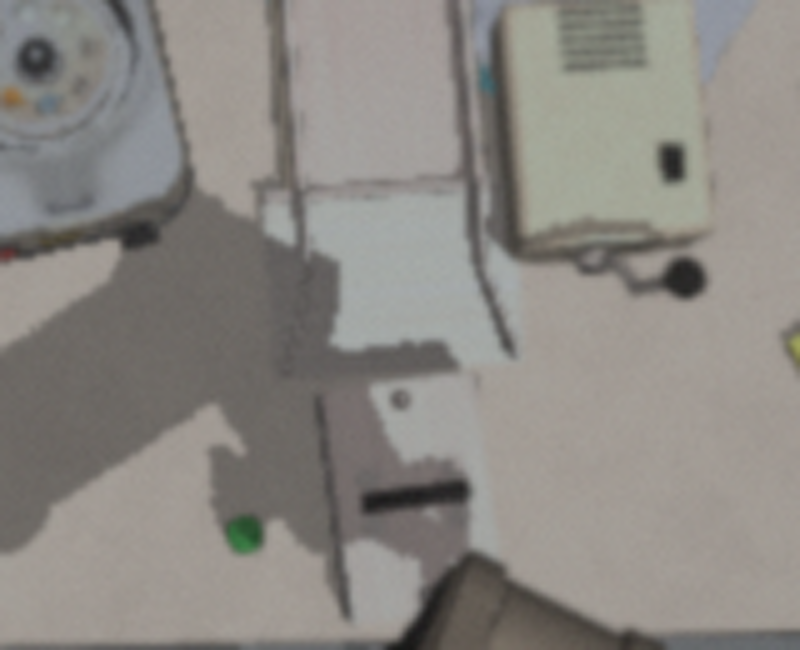

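>>> drive_tool(
  commands=[
    {"tx":-0.1,"ty":0,"tz":-1,"rx":0,"ry":0,"rz":0,"grip":-0.15},
    {"tx":0,"ty":0,"tz":-1,"rx":0,"ry":0,"rz":0,"grip":-0.15},
    {"tx":0,"ty":0,"tz":-1,"rx":0,"ry":0,"rz":0,"grip":-0.15},
    {"tx":0,"ty":0,"tz":-1,"rx":0,"ry":0,"rz":0,"grip":-0.15},
    {"tx":0,"ty":0,"tz":-1,"rx":0,"ry":0,"rz":0,"grip":-0.15},
    {"tx":0,"ty":0,"tz":-1,"rx":0,"ry":0,"rz":0,"grip":-0.15},
    {"tx":0,"ty":0,"tz":-0.3,"rx":0,"ry":0,"rz":0,"grip":-0.15},
    {"tx":0,"ty":0,"tz":0,"rx":0,"ry":0,"rz":0,"grip":-0.15},
  ],
)

```text
clock: 45.58
tcp_pos: [0.4236, -0.2066, 0.0244]
orientation: [0.083, -3.14, 0.0]
contact_force: [0.5, -0.4, 0.1]
grip_width: 0.049
```

>>> drive_tool(
  commands=[
    {"tx":0.4,"ty":0.02,"tz":0,"rx":0,"ry":0,"rz":0,"grip":-0.15},
    {"tx":0.4,"ty":0.02,"tz":0,"rx":0,"ry":0,"rz":0,"grip":-0.15},
    {"tx":0.4,"ty":0.02,"tz":0,"rx":0,"ry":0,"rz":0,"grip":-0.15},
    {"tx":0.4,"ty":0.02,"tz":0,"rx":0,"ry":0,"rz":0,"grip":-0.15},
    {"tx":0,"ty":0,"tz":0,"rx":0,"ry":0,"rz":0,"grip":-0.15},
  ],
)

```text
clock: 46.2
tcp_pos: [0.4559, -0.2048, 0.0242]
orientation: [0.084, -3.14, 0.0]
contact_force: [-1.8, 0.0, -0.3]
grip_width: 0.049
```

```bash
cat > crchk.py <<'E'
import sys
from h import *
n=sys.argv[1]; x0=float(sys.argv[2])
S=np.array([.7745,-.188]); a=np.radians(3.1)
for cam,nm,off in(('side','s',(.001,0)),('top','t',(-.0024,.0010))):
    f=grab(cam); C=cloud(f); z=C[...,2]
    w=slice(110,250) if cam=='side' else slice(100,240)
    cv2.imwrite(f'pics/{nm}{n}.png',cv2.resize(f['frame'][w,210:370],None,fx=5,fy=5,interpolation=cv2.INTER_CUBIC))
    # plate top: bright pts z>.052
    m=(z>.05)&(z<.108)&(abs(C[...,0]-x0)<.11)&(C[...,1]<-.13)&(C[...,1]>-.26)
    P=C[m]
    # ransac-like plane fit
    best=None; rng=np.random.default_rng(0)
    for _ in range(300):
        q=P[rng.choice(len(P),3,False)]; nn=np.cross(q[1]-q[0],q[2]-q[0]); L=np.linalg.norm(nn)
        if L<2e-4: continue
        nn/=L; nn*=np.sign(nn[2])
        if nn[2]<.9: continue
        inl=abs((P-q[0])@nn)<.0025
        if best is None or inl.sum()>best[0]: best=(inl.sum(),inl)
    Q=P[best[1]]; c=Q.mean(0); nn=np.linalg.svd(Q-c)[2][2]; nn*=np.sign(nn[2])
    r_=cv2.minAreaRect(Q[:,:2].astype(np.float32)*1000)
    p=np.array(r_[0])/1000+off; d=p-S; sx=d@[np.cos(a),np.sin(a)]; sy=d@[-np.sin(a),np.cos(a)]
    print(cam,len(Q),'c',c.round(4),'tilt x,y deg',np.degrees(np.arcsin(-nn[:2])).round(2),'rect',np.round(r_[0],1),np.round(r_[1],1),round(r_[2],2),'shaker xy',sx.round(4),sy.round(4))
o=status.get_obs(); print(o['tcp_pos'].round(4),o['orientation'].round(3),o['contact_force'].round(1))
E
python3 crchk.py 16 .53
```

```text
side 914 c [ 0.5325 -0.1973  0.0587] tilt x,y deg [ 0.83 -0.17] rect [ 522.1 -202.8] [157.5  93.7] 2.71 shaker xy -0.2518 -0.0012
top 626 c [ 0.5525 -0.1981  0.0596] tilt x,y deg [-0.21  0.07] rect [ 536.9 -203.1] [134.6  90.2] 3.24 shaker xy -0.2404 -0.0011
[ 0.4559 -0.2048  0.0242] [-0.084  3.14  -0.   ] [-0.9  0.4 -0.1]
```

View pics/t16.png

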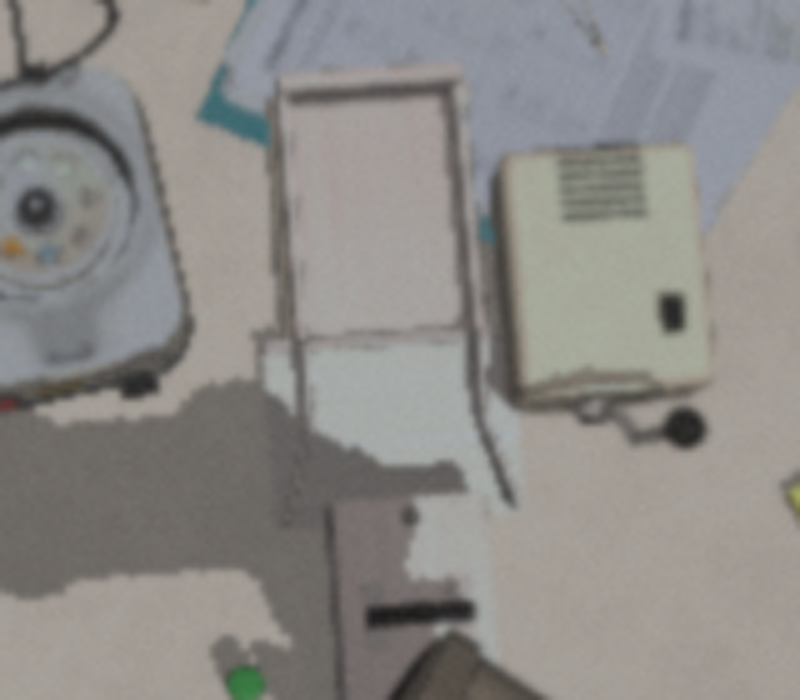

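>>> drive_tool(
  commands=[
    {"tx":0.5,"ty":0.03,"tz":0,"rx":0,"ry":-0.2,"rz":0,"grip":-0.15},
    {"tx":0.5,"ty":0.03,"tz":0,"rx":0,"ry":-0.2,"rz":0,"grip":-0.15},
    {"tx":0.5,"ty":0.03,"tz":0,"rx":0,"ry":-0.2,"rz":0,"grip":-0.15},
    {"tx":0.5,"ty":0.03,"tz":0,"rx":0,"ry":-0.2,"rz":0,"grip":-0.15},
    {"tx":0.5,"ty":0.03,"tz":0,"rx":0,"ry":-0.2,"rz":0,"grip":-0.15},
  ],
)

```text
clock: 46.92
tcp_pos: [0.5061, -0.2018, 0.0242]
orientation: [-0.08, 2.999, -0.006]
contact_force: [-4.0, -0.4, -3.4]
grip_width: 0.0487
```

```bash
python3 crchk.py 17 .585
```

```text
side 905 c [ 0.578  -0.1959  0.065 ] tilt x,y deg [6.43 0.22] rect [ 574.4 -208. ] [167.1 108.2] 1.64 shaker xy -0.1999 -0.0092
top 800 c [ 0.5874 -0.1994  0.066 ] tilt x,y deg [6.29 1.38] rect [ 584.  -200.4] [133.8  88.8] 2.74 shaker xy -0.1932 -0.0009
[ 0.5072 -0.202   0.0247] [-0.08   2.998 -0.006] [-0.3  0.2  0.4]
```

View pics/s17.png

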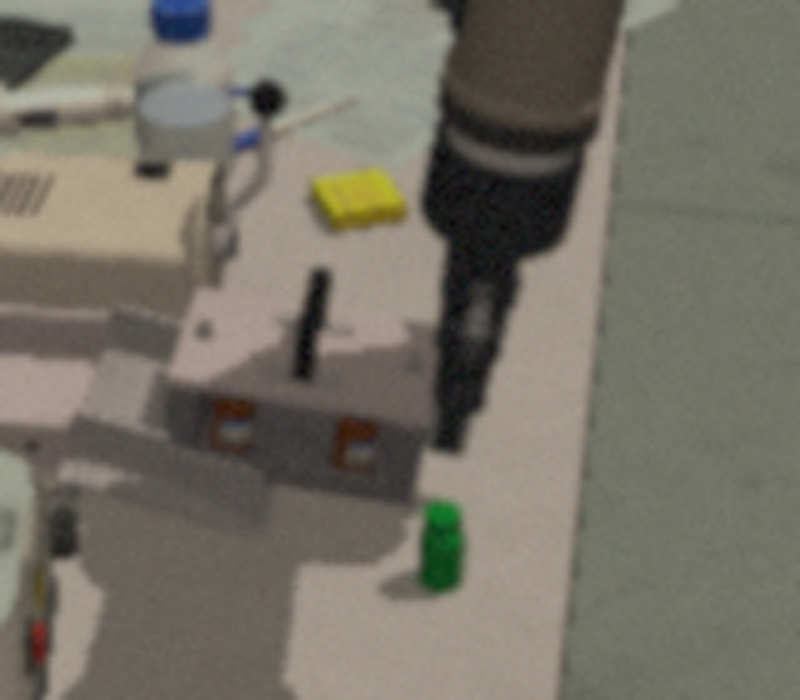

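>>> drive_tool(
  commands=[
    {"tx":0.5,"ty":0.03,"tz":0,"rx":0,"ry":-0.22,"rz":0,"grip":-0.15},
    {"tx":0.5,"ty":0.03,"tz":0,"rx":0,"ry":-0.22,"rz":0,"grip":-0.15},
    {"tx":0.5,"ty":0.03,"tz":0,"rx":0,"ry":-0.22,"rz":0,"grip":-0.15},
    {"tx":0.5,"ty":0.03,"tz":0,"rx":0,"ry":-0.22,"rz":0,"grip":-0.15},
    {"tx":0.5,"ty":0.03,"tz":0,"rx":0,"ry":-0.22,"rz":0,"grip":-0.15},
    {"tx":0.5,"ty":0.03,"tz":0,"rx":0,"ry":0,"rz":0,"grip":-0.15},
  ],
)

```text
clock: 47.78
tcp_pos: [0.5652, -0.1987, 0.0242]
orientation: [-0.074, 2.847, -0.011]
contact_force: [-3.7, -0.0, -2.9]
grip_width: 0.0491
```

```bash
python3 crchk.py 18 .64
```

```text
side 912 c [ 0.6317 -0.1929  0.0711] tilt x,y deg [12.85  0.43] rect [ 621.9 -197.7] [154.1  91.5] 2.88 shaker xy -0.1519 -0.0015
top 783 c [ 0.6363 -0.1973  0.0716] tilt x,y deg [13.62  0.27] rect [ 638.3 -196.8] [133.   89.3] 3.15 shaker xy -0.1388 -0.0003
[ 0.5674 -0.1984  0.0248] [-0.076  2.845 -0.012] [-0.6  0.9 -1.1]
```

View pics/s18.png

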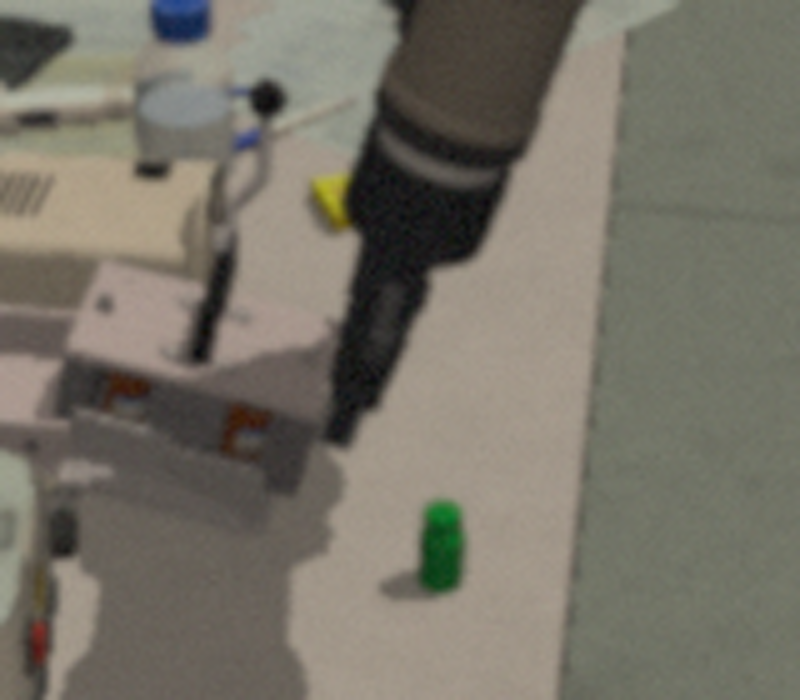

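>>> drive_tool(
  commands=[
    {"tx":0.5,"ty":0.03,"tz":0.15,"rx":0,"ry":0,"rz":0,"grip":-0.15},
    {"tx":0.5,"ty":0.03,"tz":0.25,"rx":0,"ry":0,"rz":0,"grip":-0.15},
    {"tx":0.4,"ty":0.02,"tz":0.3,"rx":0,"ry":0,"rz":0,"grip":-0.15},
    {"tx":0.3,"ty":0.02,"tz":0.3,"rx":0,"ry":0,"rz":0,"grip":-0.15},
    {"tx":0.3,"ty":0.02,"tz":0.1,"rx":0,"ry":0,"rz":0,"grip":-0.15},
  ],
)

```text
clock: 48.5
tcp_pos: [0.6065, -0.1959, 0.0473]
orientation: [-0.076, 2.846, -0.012]
contact_force: [-4.5, 0.0, 0.1]
grip_width: 0.0488
```

```bash
python3 crchk.py 19 .675
```

```text
side 863 c [ 0.6758 -0.189   0.0828] tilt x,y deg [ 3.52 -0.05] rect [ 668.8 -194.2] [158.4  92.5] 4.33 shaker xy -0.1049 -0.0005
top 839 c [ 0.6839 -0.1956  0.0839] tilt x,y deg [3.43 0.38] rect [ 684.2 -194.4] [135.2  88.5] 2.58 shaker xy -0.0929 -0.0004
[ 0.6072 -0.1958  0.0472] [-0.077  2.845 -0.012] [-1.   0.8  0.1]
```

View pics/s19.png

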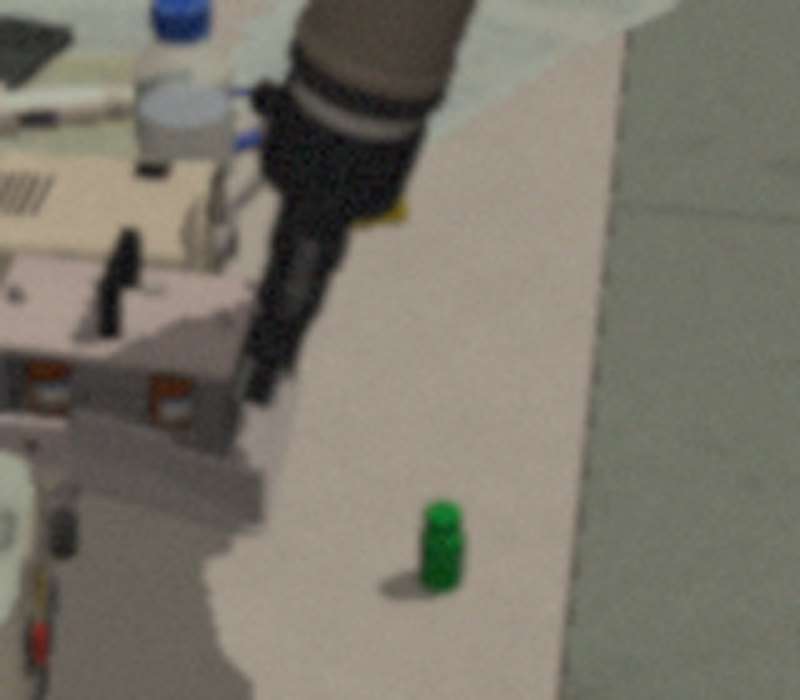

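>>> drive_tool(
  commands=[
    {"tx":0.4,"ty":0.02,"tz":0,"rx":0,"ry":0,"rz":0,"grip":-0.15},
    {"tx":0.4,"ty":0.02,"tz":0,"rx":0,"ry":0,"rz":0,"grip":-0.15},
    {"tx":0.4,"ty":0.02,"tz":0,"rx":0,"ry":0,"rz":0,"grip":-0.15},
    {"tx":0.4,"ty":0.02,"tz":0,"rx":0,"ry":0,"rz":0,"grip":-0.15},
    {"tx":0.4,"ty":0.02,"tz":0,"rx":0,"ry":0,"rz":0,"grip":-0.15},
  ],
)

```text
clock: 49.22
tcp_pos: [0.6459, -0.1939, 0.0461]
orientation: [-0.076, 2.848, -0.011]
contact_force: [-2.6, 0.1, -1.3]
grip_width: 0.049
```

```bash
python3 crchk.py 20 .72
```

```text
side 801 c [ 0.7222 -0.1891  0.0819] tilt x,y deg [-5.59 -0.04] rect [ 707.4 -199.2] [116.5 183.1] 88.23 shaker xy -0.0667 -0.0076
top 813 c [ 0.7277 -0.1932  0.0824] tilt x,y deg [-5.87  0.46] rect [ 720.4 -205.8] [153.2 114.6] 2.64 shaker xy -0.0573 -0.0137
[ 0.6471 -0.1936  0.0465] [-0.077  2.846 -0.012] [ 0.8  0.3 -0.1]
```

View pics/s20.png

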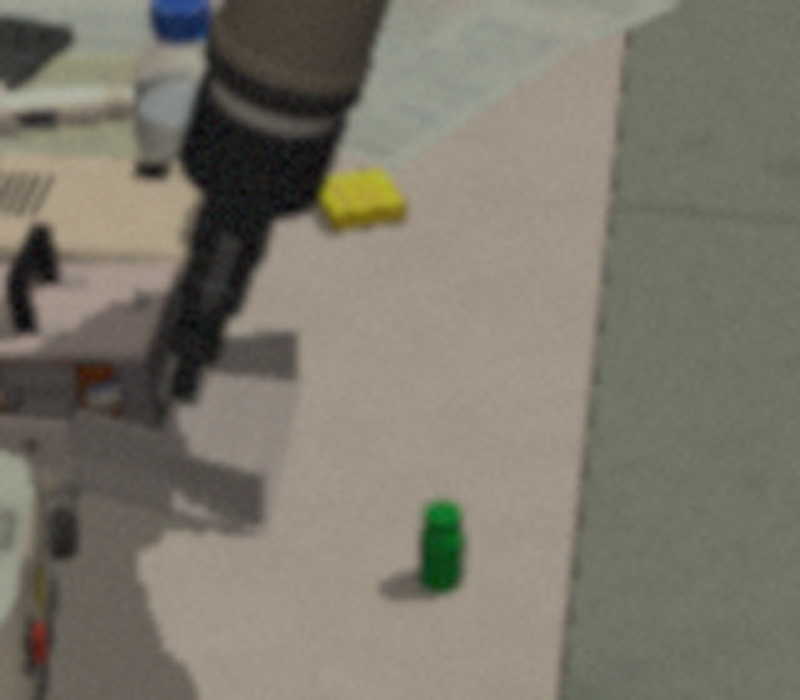

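>>> drive_tool(
  commands=[
    {"tx":0.4,"ty":0.02,"tz":0,"rx":0,"ry":0,"rz":0,"grip":-0.15},
    {"tx":0.4,"ty":0.02,"tz":0,"rx":0,"ry":0,"rz":0,"grip":-0.15},
    {"tx":0.4,"ty":0.02,"tz":0,"rx":0,"ry":0,"rz":0,"grip":-0.15},
    {"tx":0.4,"ty":0.02,"tz":0,"rx":0,"ry":0,"rz":0,"grip":-0.15},
    {"tx":0.4,"ty":0.02,"tz":0,"rx":0,"ry":0,"rz":0,"grip":-0.15},
  ],
)

```text
clock: 49.95
tcp_pos: [0.686, -0.1918, 0.0462]
orientation: [-0.076, 2.848, -0.011]
contact_force: [-2.1, 0.2, -1.6]
grip_width: 0.0492
```

```bash
python3 crchk.py 21 .76
```

```text
side 768 c [ 0.7598 -0.1862  0.0802] tilt x,y deg [-3.65 -0.08] rect [ 763.7 -201.3] [136.4 116.1] 2.85 shaker xy -0.0105 -0.0127
top 803 c [ 0.767  -0.1893  0.0809] tilt x,y deg [-3.76 -1.36] rect [ 760.8 -203.5] [152.3 115.9] 2.98 shaker xy -0.0169 -0.0136
[ 0.6873 -0.1916  0.0468] [-0.077  2.845 -0.012] [0.5 0.6 0.5]
```

View pics/t21.png

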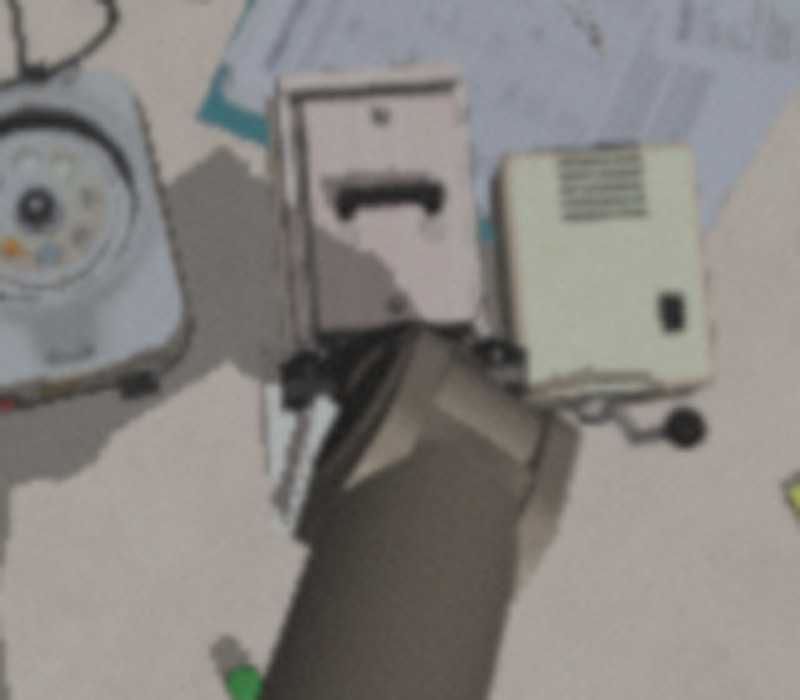

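>>> drive_tool(
  commands=[
    {"tx":0.2,"ty":0.01,"tz":0,"rx":0,"ry":0,"rz":0,"grip":-0.15},
    {"tx":0.2,"ty":0.01,"tz":0,"rx":0,"ry":0,"rz":0,"grip":-0.15},
    {"tx":0,"ty":0,"tz":0,"rx":0,"ry":0,"rz":0,"grip":-0.15},
  ],
)

```text
clock: 50.42
tcp_pos: [0.6941, -0.1916, 0.0464]
orientation: [-0.076, 2.847, -0.012]
contact_force: [-0.4, -0.1, 0.2]
grip_width: 0.0493
```

```bash
python3 crchk.py 22 .765
```

```text
side 770 c [ 0.768  -0.185   0.0798] tilt x,y deg [-3.29 -0.35] rect [ 755.  -202.8] [171.6 115. ] 3.36 shaker xy -0.0193 -0.0138
top 828 c [ 0.7745 -0.1906  0.0802] tilt x,y deg [-3.77 -0.79] rect [ 775.3 -202.9] [137.  116.1] 2.83 shaker xy -0.0023 -0.0138
[ 0.694  -0.1916  0.0465] [-0.076  2.846 -0.012] [-0.2  0.1  0. ]
```

>>> drive_tool(
  commands=[
    {"tx":0.1,"ty":0.01,"tz":0,"rx":0,"ry":0,"rz":0,"grip":-0.15},
    {"tx":0.1,"ty":0,"tz":0,"rx":0,"ry":0,"rz":0,"grip":-0.15},
    {"tx":0,"ty":0,"tz":0,"rx":0,"ry":0,"rz":0,"grip":-0.15},
  ],
)

```text
clock: 50.9
tcp_pos: [0.6975, -0.1913, 0.0462]
orientation: [-0.076, 2.848, -0.011]
contact_force: [-2.8, -0.5, -0.0]
grip_width: 0.0493
```

```bash
python3 crchk.py 23 .765
```

```text
side 816 c [ 0.7701 -0.1852  0.0757] tilt x,y deg [ 0.1  -0.17] rect [ 762.  -202.5] [160.5 115.5] 3.7 shaker xy -0.0122 -0.0138
top 787 c [ 0.7755 -0.1922  0.0761] tilt x,y deg [ 0.13 -0.51] rect [ 776.8 -203.3] [136.  114.9] 2.09 shaker xy -0.0009 -0.0143
[ 0.6975 -0.1912  0.0462] [-0.076  2.848 -0.011] [-2.2 -0.1  0.1]
```

View pics/s23.png

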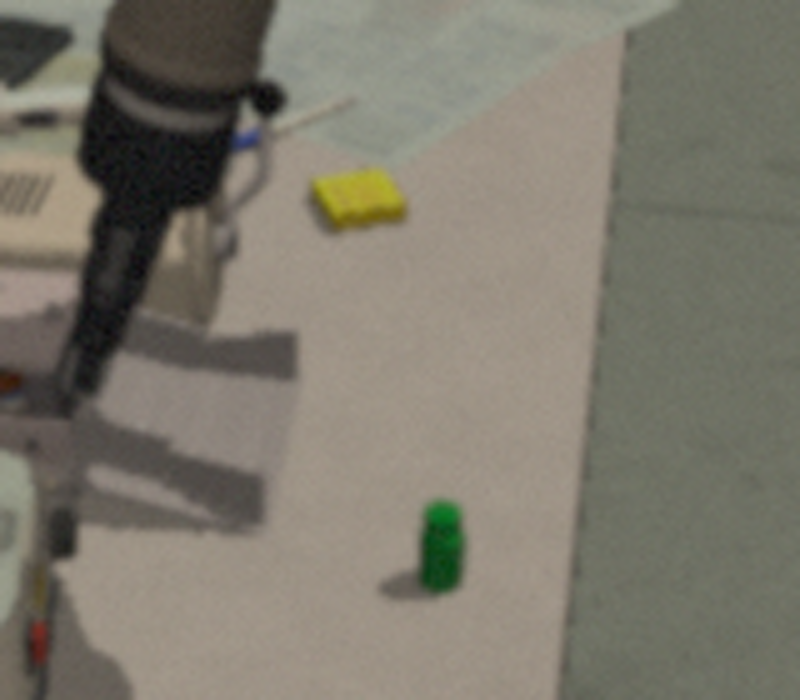

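>>> drive_tool(
  commands=[
    {"tx":-0.5,"ty":-0.03,"tz":0,"rx":0,"ry":0,"rz":0,"grip":-0.15},
    {"tx":-1,"ty":-0.05,"tz":0.2,"rx":0,"ry":0,"rz":0,"grip":-0.15},
    {"tx":-1,"ty":-0.05,"tz":1,"rx":0,"ry":0.5,"rz":0,"grip":-0.15},
    {"tx":-0.5,"ty":0,"tz":1,"rx":0,"ry":0.5,"rz":0,"grip":-0.15},
    {"tx":0,"ty":0,"tz":1,"rx":0,"ry":0.5,"rz":0,"grip":-0.15},
    {"tx":0,"ty":0,"tz":1,"rx":0,"ry":0.6,"rz":0,"grip":-0.1},
    {"tx":0,"ty":0,"tz":1,"rx":0,"ry":0,"rz":0,"grip":-0.1},
    {"tx":0,"ty":0,"tz":1,"rx":0,"ry":0,"rz":0,"grip":-0.1},
    {"tx":0,"ty":0,"tz":1,"rx":0,"ry":0,"rz":0,"grip":-0.1},
    {"tx":0,"ty":0,"tz":0,"rx":0,"ry":0,"rz":0,"grip":-0.1},
  ],
)

```text
clock: 52.25
tcp_pos: [0.6382, -0.1946, 0.1925]
orientation: [-0.083, 3.137, -0.001]
contact_force: [0.9, 0.6, -0.0]
grip_width: 0.0469
```

```bash
cat > lev.py <<'E'
import sys
from h import *
n=sys.argv[1]; x0=.765
S=np.array([.7745,-.188]); a=np.radians(3.1); R=np.array([[np.cos(a),-np.sin(a)],[np.sin(a),np.cos(a)]])
for cam,nm,off in(('side','s',(.001,0)),('top','t',(-.0024,.0010))):
    f=grab(cam); C=cloud(f); z=C[...,2]
    w=slice(90,230) if cam=='side' else slice(100,240)
    cv2.imwrite(f'pics/{nm}{n}.png',cv2.resize(f['frame'][w,200:360],None,fx=5,fy=5,interpolation=cv2.INTER_CUBIC))
    m=(abs(z-.0755)<.003)&(abs(C[...,0]-x0)<.1)&(C[...,1]<-.135)&(C[...,1]>-.246)
    P=C[m]; rel=(P[:,:2]+off-S)@R
    q=rel[(abs(rel[:,1])<.04)]
    print(cam,'plate z',np.median(P[:,2]),'shaker x range',np.percentile(q[:,0],[.5,99.5]).round(4),'y',np.percentile(rel[:,1],[.5,99.5]).round(4), np.linalg.lstsq(np.c_[P[:,:2],np.ones(len(P))],P[:,2],rcond=None)[0][:2].round(4))
    m=(z>.115)&(z<.165)&(abs(C[...,0]-.63)<.03)&(C[...,1]<-.25)&(C[...,1]>-.39)
    P=C[m]
    if len(P)>5:
        rel=(P[:,:2]+off-S)@R; Q=np.c_[rel,P[:,2]]
        from scipy.optimize import least_squares
        s=least_squares(lambda c:np.linalg.norm(Q-c,axis=1)-.012,Q.mean(0)-[0,0,.01],loss='soft_l1',f_scale=.002).x
        print(cam,'knob',len(P),s.round(4),'angle from -30:',np.degrees(np.arctan2(s[1]+.112,s[2]-.06)).round(1)+30)
o=status.get_obs(); print(o['tcp_pos'].round(4),o['orientation'].round(3),o['contact_force'].round(1))
E
python3 lev.py 24
```

```text
side plate z 0.07581764598102303 shaker x range [-0.0683  0.0667] y [-0.0465  0.0437] [ 0.0018 -0.0028]
side knob 69 [-0.1519 -0.1494  0.1353] angle from -30: 3.6000000000000014
top plate z 0.07583326834074944 shaker x range [-0.0634  0.0673] y [-0.0453  0.0432] [-0.0033 -0.0023]
top knob 71 [-0.1522 -0.147   0.1378] angle from -30: 5.800000000000001
[ 0.6372 -0.1939  0.1902] [-8.40e-02  3.14e+00  1.00e-03] [-0.4  0.1 -0.7]
```

View pics/s24.png

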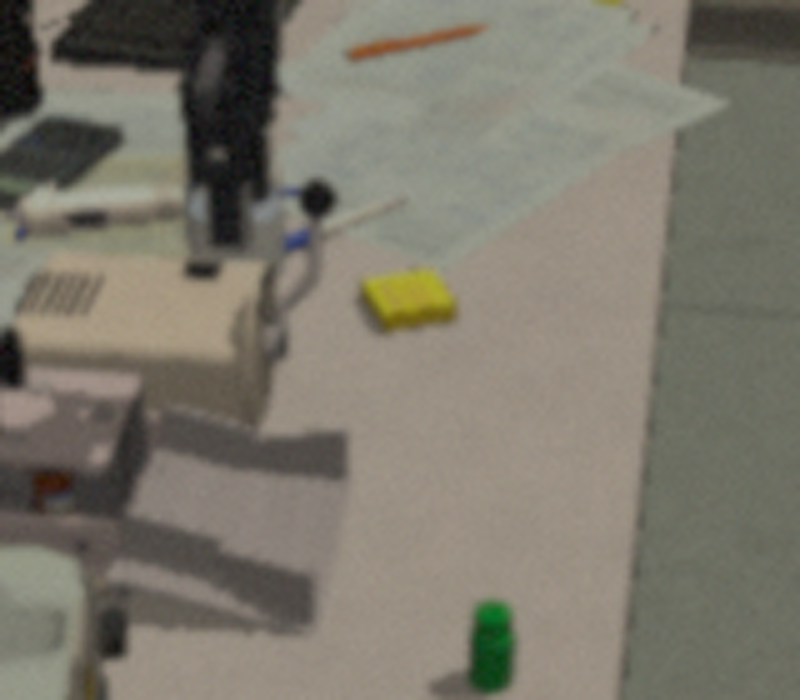

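View pics/t24.png

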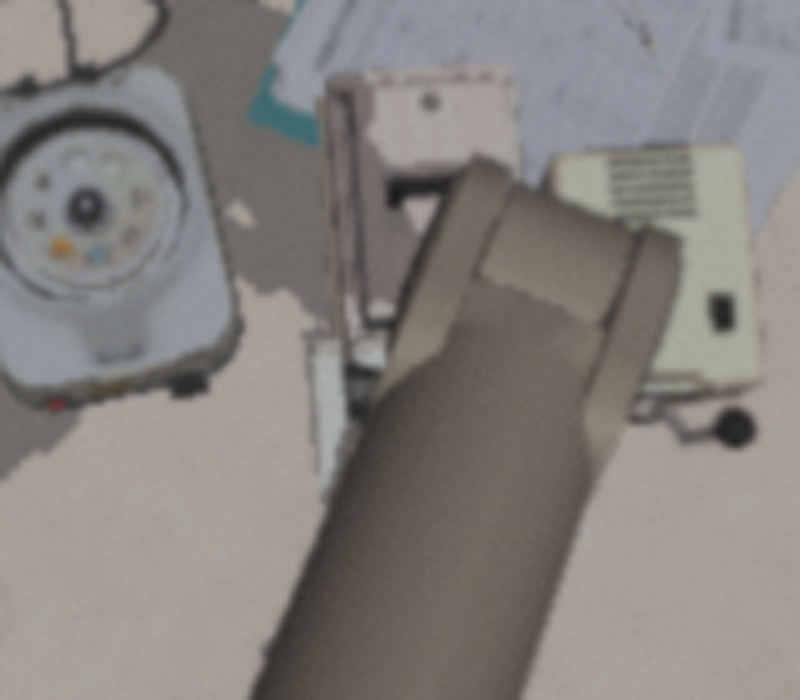

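>>> drive_tool(
  commands=[
    {"tx":-0.04,"ty":-0.97,"tz":0,"rx":0,"ry":0,"rz":0,"grip":-0.4},
    {"tx":-0.04,"ty":-0.97,"tz":0,"rx":0,"ry":0,"rz":0,"grip":-0.4},
    {"tx":-0.04,"ty":-0.97,"tz":0,"rx":0,"ry":0,"rz":0,"grip":-0.4},
    {"tx":-0.04,"ty":-0.97,"tz":0,"rx":0,"ry":0,"rz":0,"grip":-0.4},
    {"tx":-0.04,"ty":-0.97,"tz":0,"rx":0,"ry":0,"rz":0,"grip":-0.4},
    {"tx":-0.04,"ty":-0.97,"tz":0,"rx":0,"ry":0,"rz":0,"grip":-0.4},
    {"tx":-0.04,"ty":-0.97,"tz":0,"rx":0,"ry":0,"rz":0,"grip":-0.4},
    {"tx":-0.04,"ty":-0.97,"tz":0,"rx":0,"ry":0,"rz":0,"grip":-0.4},
    {"tx":0,"ty":0,"tz":0,"rx":0,"ry":0,"rz":0,"grip":-0.4},
  ],
)

```text
clock: 53.48
tcp_pos: [0.6302, -0.3517, 0.1903]
orientation: [0.079, -3.14, 0.002]
contact_force: [0.2, 0.4, -0.4]
grip_width: 0.0596
```

```bash
python3 lev.py 25
```

```text
side plate z 0.0758309499222461 shaker x range [-0.0684  0.0663] y [-0.0474  0.0429] [ 0.0018 -0.0049]
side knob 70 [-0.1519 -0.149   0.1351] angle from -30: 3.8000000000000007
top plate z 0.0759134783646318 shaker x range [-0.0683  0.0669] y [-0.0457  0.0429] [0.0019 0.002 ]
[ 0.6313 -0.3487  0.1901] [ 8.40e-02 -3.14e+00 -1.00e-03] [ 0.1  0.2 -0. ]
```

View pics/s25.png

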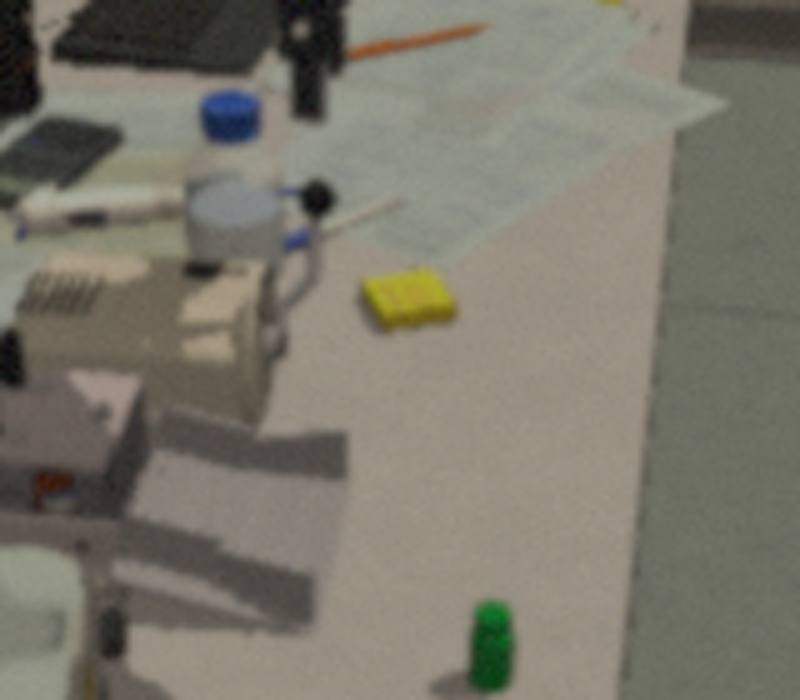

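View pics/t25.png

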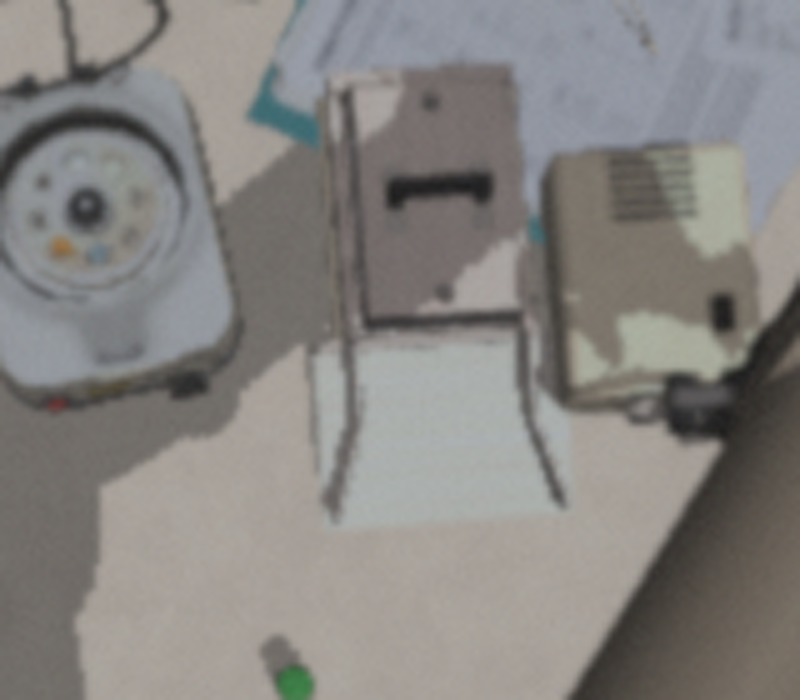

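>>> drive_tool(
  commands=[
    {"tx":0,"ty":0,"tz":-1,"rx":0,"ry":0,"rz":0,"grip":-0.4},
    {"tx":0,"ty":0,"tz":-1,"rx":0,"ry":0,"rz":0,"grip":-0.4},
    {"tx":0,"ty":0,"tz":-0.9,"rx":0,"ry":0,"rz":0,"grip":-0.4},
    {"tx":0,"ty":0,"tz":-0.45,"rx":0,"ry":0,"rz":0,"grip":-0.4},
    {"tx":0,"ty":0,"tz":0,"rx":0,"ry":0,"rz":0,"grip":-0.4},
  ],
)

```text
clock: 54.2
tcp_pos: [0.6307, -0.3488, 0.1222]
orientation: [0.084, -3.139, -0.001]
contact_force: [-0.5, 0.1, 1.7]
grip_width: 0.0596
```

>>> drive_tool(
  commands=[
    {"tx":0,"ty":0.5,"tz":0,"rx":0,"ry":0,"rz":0,"grip":-0.4},
    {"tx":0,"ty":0.5,"tz":0,"rx":0,"ry":0,"rz":0,"grip":-0.4},
    {"tx":0,"ty":0.5,"tz":0,"rx":0,"ry":0,"rz":0,"grip":-0.4},
    {"tx":0,"ty":0.5,"tz":0,"rx":0,"ry":0,"rz":0,"grip":-0.4},
    {"tx":0,"ty":0.5,"tz":0,"rx":0,"ry":0,"rz":0,"grip":-0.4},
    {"tx":0,"ty":0,"tz":0,"rx":0,"ry":0,"rz":0,"grip":-0.4},
  ],
)

```text
clock: 54.95
tcp_pos: [0.6313, -0.2969, 0.123]
orientation: [0.087, -3.14, -0.003]
contact_force: [-0.3, -0.1, 0.2]
grip_width: 0.0598
```

```bash
python3 lev.py 26
```

```text
side plate z 0.07587849300293248 shaker x range [-0.0686  0.0669] y [-0.0472  0.0431] [ 0.0014 -0.0041]
side knob 138 [-0.1504 -0.0751  0.1466] angle from -30: 53.1
top plate z 0.07595968612861892 shaker x range [-0.0682  0.067 ] y [-0.0454  0.0425] [ 0.0017 -0.0061]
[ 0.631  -0.298   0.1228] [ 8.500e-02 -3.139e+00 -2.000e-03] [0.4 0.  0.2]
```

View pics/s26.png

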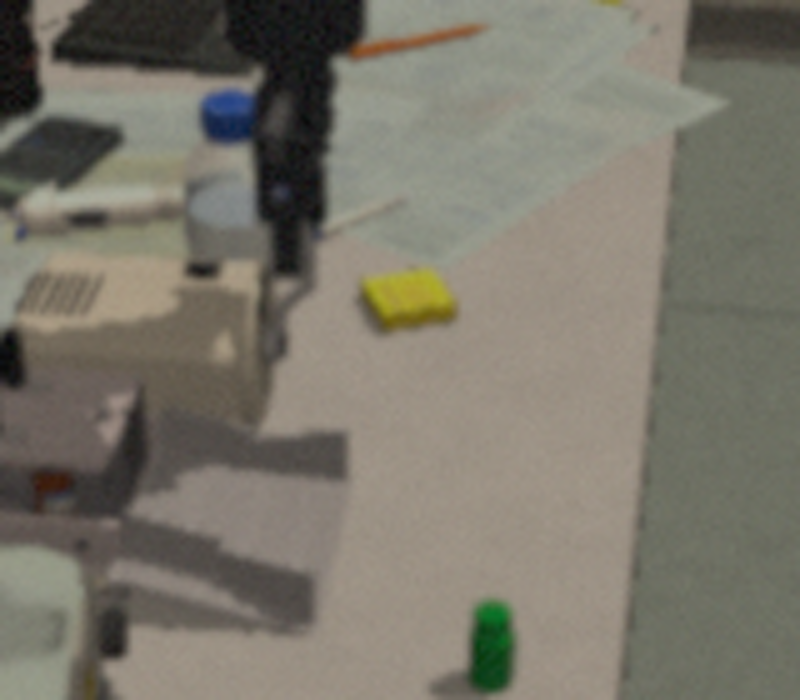

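>>> drive_tool(
  commands=[
    {"tx":0,"ty":0.5,"tz":0,"rx":0,"ry":0,"rz":0,"grip":-0.4},
    {"tx":0,"ty":0.5,"tz":0,"rx":0,"ry":0,"rz":0,"grip":-0.4},
    {"tx":0,"ty":0.3,"tz":0,"rx":0,"ry":0,"rz":0,"grip":-0.4},
    {"tx":0,"ty":0,"tz":0,"rx":0,"ry":0,"rz":0,"grip":-0.4},
    {"tx":0,"ty":-0.3,"tz":0,"rx":0,"ry":0,"rz":0,"grip":-0.4},
    {"tx":0,"ty":0,"tz":1,"rx":0,"ry":0,"rz":0,"grip":-0.4},
    {"tx":0,"ty":0,"tz":1,"rx":0,"ry":0,"rz":0,"grip":-0.4},
    {"tx":0,"ty":0,"tz":1,"rx":0,"ry":0,"rz":0,"grip":-0.4},
    {"tx":0,"ty":0,"tz":0,"rx":0,"ry":0,"rz":0,"grip":-0.4},
  ],
)

```text
clock: 56.18
tcp_pos: [0.6326, -0.2798, 0.1864]
orientation: [-0.084, 3.136, -0.002]
contact_force: [0.7, -0.9, -1.0]
grip_width: 0.0595
```

```bash
python3 lev.py 27
python3 - <<'E'
from h import *
f=grab('side')
S=np.array([.7745-.001,-.188]); a=np.radians(3.1); R=np.array([[np.cos(a),-np.sin(a)],[np.sin(a),np.cos(a)]])
for A in (0,35,40,45,50):
    t=np.radians(A-30); xy=S+R@[-.152,-.112+.085*np.sin(t)]; p=proj(f,[[*xy,.06+.085*np.cos(t)]])[0]; print(A,p.round(1),((p-[200,90])*5).round(0))
E
```

```text
side plate z 0.07587490649889778 shaker x range [-0.0685  0.067 ] y [-0.047   0.0432] [ 0.0007 -0.0046]
side knob 73 [-0.1526 -0.0943  0.1422] angle from -30: 42.1
top plate z 0.07578671680900739 shaker x range [-0.0682  0.0665] y [-0.0457  0.0427] [-0.0014  0.0017]
[ 0.6312 -0.2788  0.1835] [-0.084  3.14   0.   ] [-1.  -0.2 -1.4]
0 [263.3 129.4] [317. 197.]
35 [260.7 133.8] [304. 219.]
40 [260.3 135.3] [302. 227.]
45 [259.9 137.1] [300. 235.]
50 [259.6 139. ] [298. 245.]
```

View pics/s27.png

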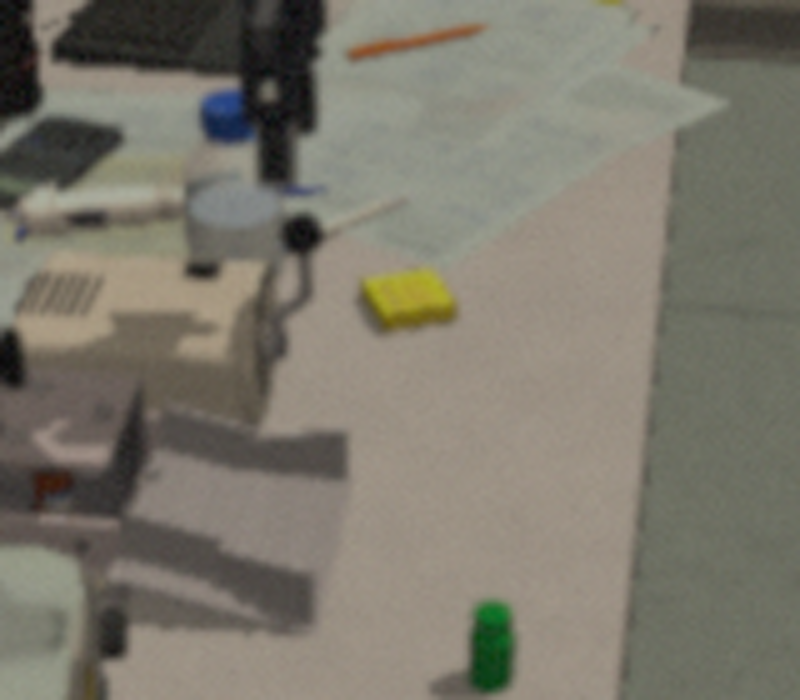

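Run:
```python
from h import *
S=np.array([.7745-.001,-.188]); a=np.radians(3.1); R=np.array([[np.cos(a),-np.sin(a)],[np.sin(a),np.cos(a)]])
def pr(f,A):
    t=np.radians(A-30); xy=S+R@[-.152,-.112+.085*np.sin(t)]; return proj(f,[[*xy,.06+.085*np.cos(t)]])[0]
f=grab('side')
def blob(im,c):
    g=im.astype(float).mean(2); u,v=int(round(c[0])),int(round(c[1])); 
    s=g[v-7:v+8,u-7:u+8]; n,l,st,ce=cv2.connectedComponentsWithStats((s<60).astype(np.uint8)); 
    i=l[7,7]; return ce[i]+[u-7,v-7],st[i]
print(blob(cv2.imread('pics/side0.png'),(263,130)),pr(f,0))
print(blob(f['frame'],(260.5,136.4)),[ (A,pr(f,A).round(2)) for A in(40,43,45,47)])
cv2.imwrite('pics/dial.png',cv2.resize(f['frame'][120:180,230:290],None,fx=10,fy=10,interpolation=cv2.INTER_CUBIC))
```

```text
(array([262.89655172, 129.4137931 ]), array([ 4,  4,  7,  6, 29], dtype=int32)) [263.33003317 129.37482059]
(array([259.79069767, 136.69767442]), array([ 4,  4,  7,  8, 43], dtype=int32)) [(40, array([260.32, 135.34])), (43, array([260.09, 136.36])), (45, array([259.94, 137.08])), (47, array([259.79, 137.83]))]
```

>>> drive_tool(
  commands=[
    {"tx":-0.5,"ty":0,"tz":1,"rx":0,"ry":0,"rz":0,"grip":-0.4},
    {"tx":-0.8,"ty":0,"tz":1,"rx":0,"ry":0,"rz":0,"grip":-0.4},
    {"tx":-1,"ty":0,"tz":0.5,"rx":0,"ry":0,"rz":0,"grip":-0.4},
    {"tx":-1,"ty":0,"tz":0,"rx":0,"ry":0,"rz":0,"grip":-0.4},
    {"tx":-1,"ty":-0.5,"tz":0,"rx":0,"ry":0,"rz":0,"grip":-0.4},
    {"tx":-0.5,"ty":-1,"tz":0,"rx":0,"ry":0,"rz":0,"grip":-0.4},
    {"tx":0,"ty":-1,"tz":0,"rx":0,"ry":0,"rz":0,"grip":-0.4},
    {"tx":0,"ty":0,"tz":0,"rx":0,"ry":0,"rz":0,"grip":-0.4},
    {"tx":0,"ty":0,"tz":0,"rx":0,"ry":0,"rz":0,"grip":-0.4},
  ],
)

```text
clock: 57.5
tcp_pos: [0.5356, -0.3286, 0.233]
orientation: [0.085, -3.14, -0.001]
contact_force: [0.5, 0.1, -0.4]
grip_width: 0.0597
```

```bash
python3 lev.py 28
python3 - <<'E'
from h import *
f=grab('top'); cv2.imwrite('pics/tfin.png',f['frame'])
f=grab('side'); cv2.imwrite('pics/sfin.png',cv2.resize(f['frame'][90:240,150:350],None,fx=4,fy=4,interpolation=cv2.INTER_CUBIC))
for c in('top','side'):
    f=grab(c); C=cloud(f)
    for d in spotter.masks_of(c,'timer_mid')[:1]: print(c,np.nanmedian(C[d['mask']],0))
E
```

```text
side plate z 0.07573197089377376 shaker x range [-0.0687  0.067 ] y [-0.0471  0.0441] [ 0.0018 -0.0035]
side knob 74 [-0.1527 -0.0947  0.1419] angle from -30: 42.0
top plate z 0.0758579397291792 shaker x range [-0.0678  0.0663] y [-0.0457  0.0429] [-0.0017  0.0015]
top knob 65 [-0.1523 -0.0938  0.1442] angle from -30: 42.2
[ 0.5357 -0.328   0.233 ] [ 8.60e-02 -3.14e+00 -1.00e-03] [ 0.3 -0.2  0.4]
top [0.50345145 0.19773998 0.01657495]
side [0.49964603 0.20600487 0.0159873 ]
```

View pics/sfin.png

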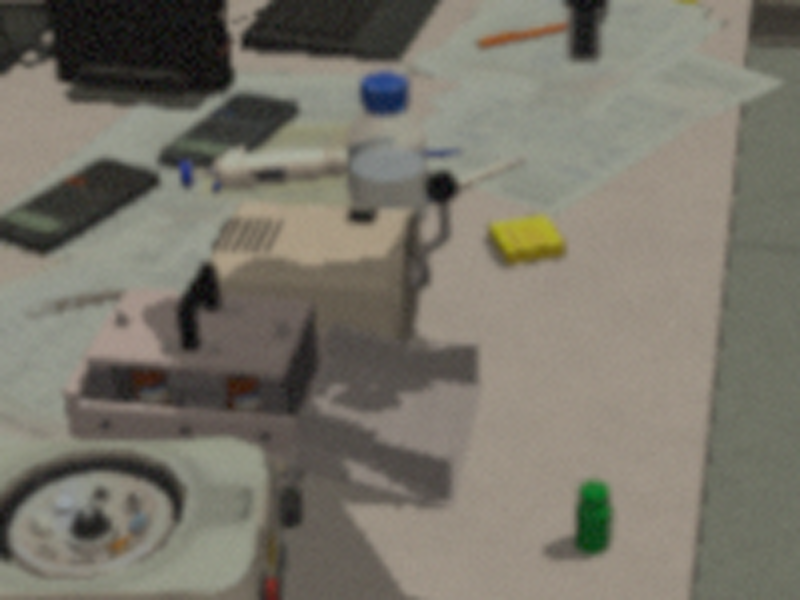

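View pics/tfin.png

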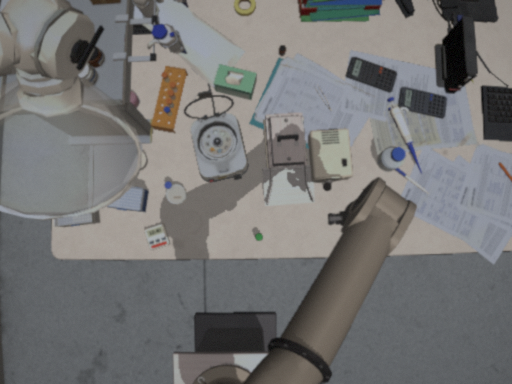

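Run:
```python
from h import *
S=np.array([.7745,-.188]); a=np.radians(3.1); R=np.array([[np.cos(a),-np.sin(a)],[np.sin(a),np.cos(a)]])
f=grab('top')
def pr(A,S):
    t=np.radians(A-30); xy=S+R@[-.152,-.112+.085*np.sin(t)]; return proj(f,[[*xy,.06+.085*np.cos(t)]])[0]
def blob(im,c):
    g=im.astype(float).mean(2); u,v=c; s=g[v-8:v+9,u-8:u+9]; n,l,st,ce=cv2.connectedComponentsWithStats((s<55).astype(np.uint8))
    i=1+np.argmax(st[1:,4]); return ce[i]+[u-8,v-8],st[i]
b0=blob(cv2.imread('pics/top0.png'),(346,185)); b1=blob(f['frame'],(327,185)); print(b0,b1)
St=S+[.0024,-.001]
for A in(0,38,40,42,44,46): print(A,pr(A,St).round(2))
for b,z in((b0,.1336),(b1,.1425)): print(pix2w(f,[b[0][0]],[b[0][1]],z=z))
h=cv2.imread('pics/tfin.png')
cv2.imwrite('pics/knob.png',np.hstack([cv2.resize(i[150:210,300:360],None,fx=6,fy=6,interpolation=cv2.INTER_CUBIC) for i in(cv2.imread('pics/top0.png'),h)]))
```

```text
(array([346.33333333, 185.42424242]), array([ 5,  6,  7,  6, 33], dtype=int32)) (array([326.63157895, 185.86842105]), array([ 5,  6,  6,  7, 38], dtype=int32))
0 [348.35 185.06]
38 [329.4  185.98]
40 [328.3  186.07]
42 [327.21 186.17]
44 [326.12 186.27]
46 [325.03 186.37]
[[ 0.63254432 -0.34584979  0.1336    ]]
[[ 0.63113108 -0.28995254  0.1425    ]]
```

View pics/knob.png

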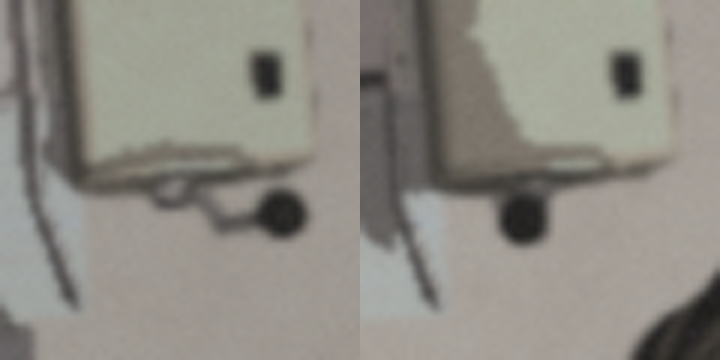

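>>> drive_tool(
  commands=[
    {"tx":0.96,"ty":0.45,"tz":0,"rx":0,"ry":0,"rz":0,"grip":-0.4},
    {"tx":0.96,"ty":0.45,"tz":0,"rx":0,"ry":0,"rz":0,"grip":-0.4},
    {"tx":0.96,"ty":0.45,"tz":-0.5,"rx":0,"ry":0,"rz":0,"grip":-0.4},
    {"tx":0.95,"ty":0.45,"tz":-0.5,"rx":0,"ry":0,"rz":0,"grip":-0.4},
    {"tx":0.94,"ty":0.45,"tz":-0.5,"rx":0,"ry":0,"rz":0,"grip":-0.4},
    {"tx":0,"ty":0,"tz":-0.5,"rx":0,"ry":0,"rz":0,"grip":-0.4},
    {"tx":0,"ty":0,"tz":0,"rx":0,"ry":0,"rz":0,"grip":-0.4},
  ],
)

```text
clock: 58.82
tcp_pos: [0.6293, -0.2845, 0.1919]
orientation: [0.082, -3.138, -0.0]
contact_force: [-0.1, -0.4, 0.3]
grip_width: 0.0598
```

>>> drive_tool(
  commands=[
    {"tx":0,"ty":0,"tz":-1,"rx":0,"ry":0,"rz":0,"grip":-0.4},
    {"tx":0,"ty":0,"tz":-1,"rx":0,"ry":0,"rz":0,"grip":-0.4},
    {"tx":0,"ty":0,"tz":-1,"rx":0,"ry":0,"rz":0,"grip":-0.4},
    {"tx":0,"ty":0,"tz":-0.5,"rx":0,"ry":0,"rz":0,"grip":-0.4},
    {"tx":0,"ty":0,"tz":0,"rx":0,"ry":0,"rz":0,"grip":-0.4},
  ],
)

```text
clock: 59.45
tcp_pos: [0.63, -0.2839, 0.1221]
orientation: [0.084, -3.139, -0.001]
contact_force: [0.6, 0.6, 0.3]
grip_width: 0.0596
```

Target y −0.267: +16.8 mm.

>>> drive_tool(
  commands=[
    {"tx":0,"ty":0.3,"tz":0,"rx":0,"ry":0,"rz":0,"grip":-0.4},
    {"tx":0,"ty":0.3,"tz":0,"rx":0,"ry":0,"rz":0,"grip":-0.4},
    {"tx":0,"ty":0.24,"tz":0,"rx":0,"ry":0,"rz":0,"grip":-0.4},
    {"tx":0,"ty":0,"tz":0,"rx":0,"ry":0,"rz":0,"grip":-0.4},
  ],
)

```text
clock: 59.95
tcp_pos: [0.6308, -0.2666, 0.1236]
orientation: [-0.085, 3.14, 0.0]
contact_force: [0.3, -0.3, -0.3]
grip_width: 0.06
```

>>> drive_tool(
  commands=[
    {"tx":0,"ty":-0.35,"tz":0,"rx":0,"ry":0,"rz":0,"grip":-0.4},
    {"tx":0,"ty":-0.15,"tz":0.5,"rx":0,"ry":0,"rz":0,"grip":-0.4},
    {"tx":0,"ty":0,"tz":1,"rx":0,"ry":0,"rz":0,"grip":-0.4},
    {"tx":0,"ty":0,"tz":1,"rx":0,"ry":0,"rz":0,"grip":-0.4},
    {"tx":0,"ty":0,"tz":1,"rx":0,"ry":0,"rz":0,"grip":-0.4},
    {"tx":-0.8,"ty":0,"tz":1,"rx":0,"ry":0,"rz":0,"grip":-0.4},
    {"tx":-1,"ty":-0.5,"tz":0.5,"rx":0,"ry":0,"rz":0,"grip":-0.4},
    {"tx":-1,"ty":-1,"tz":0,"rx":0,"ry":0,"rz":0,"grip":-0.4},
    {"tx":-1,"ty":-1,"tz":0,"rx":0,"ry":0,"rz":0,"grip":-0.4},
    {"tx":0,"ty":0,"tz":0,"rx":0,"ry":0,"rz":0,"grip":-0.4},
  ],
)

```text
clock: 61.2
tcp_pos: [0.5514, -0.3306, 0.224]
orientation: [0.075, -3.14, 0.002]
contact_force: [0.8, 0.2, -0.3]
grip_width: 0.06
```

```bash
python3 lev.py 29
python3 - <<'E'
from h import *
f=grab('top')
def blob(im,c):
    g=im.astype(float).mean(2); u,v=c; s=g[v-8:v+9,u-8:u+9]; n,l,st,ce=cv2.connectedComponentsWithStats((s<55).astype(np.uint8))
    i=1+np.argmax(st[1:,4]); return ce[i]+[u-8,v-8],st[i]
b1=blob(f['frame'],(325,185)); print(b1, pix2w(f,[b1[0][0]],[b1[0][1]],z=.142))
f=grab('side'); b=blob(f['frame'],(260,137)); print(b)
E
```

```text
side plate z 0.07582915158096903 shaker x range [-0.0683  0.0666] y [-0.0468  0.0435] [ 0.0015 -0.0037]
side knob 70 [-0.1528 -0.0895  0.1417] angle from -30: 45.4
top plate z 0.0759310820175908 shaker x range [-0.0677  0.0667] y [-0.0454  0.0426] [-0.0014 -0.0009]
top knob 59 [-0.1526 -0.089   0.1436] angle from -30: 45.4
[ 0.5543 -0.3274  0.2236] [-8.30e-02  3.14e+00  1.00e-03] [0.8 0.5 0.6]
(array([325.12820513, 186.07692308]), array([ 5,  6,  7,  7, 39], dtype=int32)) [[ 0.63067812 -0.28589846  0.142     ]]
(array([259.61111111, 137.58333333]), array([ 4,  6,  8,  7, 36], dtype=int32))
```

```bash
python3 -c "
from h import *
print(workorder.hand_in()); print(status.get_obs()['clock'])"
```

```text
the job is handed in; nothing more can be done
None
the job is handed in; nothing more can be done
```

The job is handed in and, by my last camera checks, every part of it is done; the hand-in gave no verdict.

- **Vials:** all five brown vials were placed upright in separate cells, checked from both cameras before the plate went on. With the plate on, only some of them stay visible. The green look-alike was left alone.
- **Plate:** it was knocked aside during the work, so I measured it again before gripping it. Both pins went through without contact, and it lies flush: the top read 57.7 mm over the bench before the push and 75.8 mm in the bay, against 57.5 and 75.5 mm expected.
- **Crate:** I pushed it up the ramp on its end wall, with a measured tilt of about 13°, until it dropped behind the lip. It sits level, about 1 mm from the bay centre in x and 1–2 mm in y.
- **Lever:** it stands near the 45° mark, but my readings disagree. Both cameras' absolute fits gave 45.4°, the side picture about 46°, and how far the knob moved from the stop about 42°. My first push left it reading between 39° and 44°, so I nudged it further. All the final readings are within the 39.3–50.7° allowed.
- **Timer:** it was not touched, and it read in the same place at the end.

The job took about 61 s of the 192 s allowed, and the arm was clear of everything at hand-in.

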